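Refit the waste station: hang the caddies, load the cans

TASK

Refit the cleaned waste station: turn the latch knob its full quarter turn so that the flap of the bottom compartment springs open, and leave it turned and open. Hang every grey caddy, those stored in the compartment and those on the worktop, on a screw of its own on the board (keyhole over the screw head, then down until the slot is locked behind the head) so that it hangs upright and still, and put both crushed cans into the compartment. Leave the steel lid, yogurt cup and glass jar standing where they are.

Things in the scene. Friction and masses are not known exactly. Their poses are not given: they have to be found in the camera images.
- caddy_a: grey caddy (alike, 120 g; may be absent): open cup 60 x 64 mm (x, y), 45 mm high, with a 6 mm keyhole plate at its back, x +24 to +30 mm. Over the plate a solid grip tab: z 85 to 130 mm, 40 mm wide (y), 10 mm thick (x +20 to +30). Origin: centre of the underside, z up, back looks to +x. Starts in the compartment, nearer half, back away from the robot.
- seat_a (a point): where the shank sits when caddy_a hangs locked, mid plate: x +27, y 0, z +72 mm in the caddy's frame. The keyhole: entry hole 24 mm across, centred at z = 50 mm, narrowing upward into a slot 10 mm wide that ends at z = 75 mm
- caddy_b: grey caddy (alike, 120 g; may be absent): open cup 60 x 64 mm (x, y), 45 mm high, with a 6 mm keyhole plate at its back, x +24 to +30 mm. Over the plate a solid grip tab: z 85 to 130 mm, 40 mm wide (y), 10 mm thick (x +20 to +30). Origin: centre of the underside, z up, back looks to +x. Starts in the compartment, farther half, back away from the robot.
- seat_b (a point): where the shank sits when caddy_b hangs locked, mid plate: x +27, y 0, z +72 mm in the caddy's frame. The keyhole: entry hole 24 mm across, centred at z = 50 mm, narrowing upward into a slot 10 mm wide that ends at z = 75 mm
- caddy_c: grey caddy (alike, 120 g; may be absent): open cup 60 x 64 mm (x, y), 45 mm high, with a 6 mm keyhole plate at its back, x +24 to +30 mm. Over the plate a solid grip tab: z 85 to 130 mm, 40 mm wide (y), 10 mm thick (x +20 to +30). Origin: centre of the underside, z up, back looks to +x. Starts on the worktop, to the right.
- seat_c (a point): where the shank sits when caddy_c hangs locked, mid plate: x +27, y 0, z +72 mm in the caddy's frame. The keyhole: entry hole 24 mm across, centred at z = 50 mm, narrowing upward into a slot 10 mm wide that ends at z = 75 mm
- caddy_d: grey caddy (alike, 120 g; may be absent): open cup 60 x 64 mm (x, y), 45 mm high, with a 6 mm keyhole plate at its back, x +24 to +30 mm. Over the plate a solid grip tab: z 85 to 130 mm, 40 mm wide (y), 10 mm thick (x +20 to +30). Origin: centre of the underside, z up, back looks to +x. Starts on the worktop, near the middle.
- seat_d (a point): where the shank sits when caddy_d hangs locked, mid plate: x +27, y 0, z +72 mm in the caddy's frame. The keyhole: entry hole 24 mm across, centred at z = 50 mm, narrowing upward into a slot 10 mm wide that ends at z = 75 mm
- board: upright white hanging board, fixed, 16 mm thick (x), 360 mm wide (y), 110 mm high; origin: centre of its underside; four screws stick out of its own -x face, towards the robot. Within 60 mm behind it there are only its low feet, so a finger can pass behind a tab above its top edge
- screw_1 (a point): level steel screw 1 of 4 (1 at the board's -y end, then every 90 mm), 100 mm above the worktop; point: middle of the bare shank, 5 mm off the board's face. Shank 6 mm thick, 10 mm bare; head beyond it 16 mm across, 6 mm thick. A caddy locked on it has its underside 28 mm above the worktop and leans a few degrees forward
- screw_2 (a point): level steel screw 2 of 4 (1 at the board's -y end, then every 90 mm), 100 mm above the worktop; point: middle of the bare shank, 5 mm off the board's face. Shank 6 mm thick, 10 mm bare; head beyond it 16 mm across, 6 mm thick. A caddy locked on it has its underside 28 mm above the worktop and leans a few degrees forward
- screw_3 (a point): level steel screw 3 of 4 (1 at the board's -y end, then every 90 mm), 100 mm above the worktop; point: middle of the bare shank, 5 mm off the board's face. Shank 6 mm thick, 10 mm bare; head beyond it 16 mm across, 6 mm thick. A caddy locked on it has its underside 28 mm above the worktop and leans a few degrees forward
- screw_4 (a point): level steel screw 4 of 4 (1 at the board's -y end, then every 90 mm), 100 mm above the worktop; point: middle of the bare shank, 5 mm off the board's face. Shank 6 mm thick, 10 mm bare; head beyond it 16 mm across, 6 mm thick. A caddy locked on it has its underside 28 mm above the worktop and leans a few degrees forward
- bin: bottom compartment: fixed white plastic box 222 mm long (x), 112 mm wide (y), walls 142 mm high and 6 mm thick, floor 6 mm thick; origin: centre of its underside. The flap is hinged along its +y top edge, the latch is on a bracket outside the middle of its -y side
- flap (a joint): flap over the compartment: angle in rad, 0 closed, 1.8 fully open. It is sprung: once the latch lets go of it and nothing is in its way, it swings up and over to the +y side by itself in a second or two and stays open
- latch (a joint): quarter-turn cam latch: angle in rad, 0 to 0.1 at the start (latched), turns clockwise seen from above to a stop at 1.57 (released). The cam, a 36 mm steel tongue under the knob, points over the flap at 0 and lets it go at about 1.1; light friction, 0.05 N m
- latch_grip (a point): point on the latch knob's upright axis, 10 mm under its top, which is 190 mm above the worktop: a black bar 50 mm long, 14 mm wide, 34 mm high, standing on the 6 mm thick cam. Attitude turns with the knob: the bar lies along its y (across the flap's edge when latched), so pinch it along its x; z up
- can1: crushed drink can, 62 mm across and 40 mm high, 20 g, standing on the worktop; origin: centre of its underside. It is to go into the compartment. At the start in the middle, before the compartment's latch side
- can2: crushed drink can, 62 mm across and 40 mm high, 20 g, standing on the worktop; origin: centre of its underside. It is to go into the compartment. At the start far to the right
- tinlid: bystander, leave alone: steel lid, 86 mm across, lying flat between the board and the compartment
- yogurt: bystander, leave alone: empty yogurt cup, 85 mm high, to the right
- jar: bystander, leave alone: glass jar, 72 mm across, 90 mm high, beyond the compartment
Not all that is in view belongs to the job. What is shaped like the caddy_d but orange or yellow is not meant. What is shaped like the caddy_c but red is not meant.

How it is judged:
On the way:
1. the latch is turned to released and the flap has sprung open (value of joint latch above 1.3 rad and value of joint flap above 1.2 rad), for 0.2 s.
At the end, for the whole second after the job is handed in: latch over 1.3 rad and flap over 1.2 rad; every caddy present hangs on a screw: its seat point within 9 mm of the middle of the bare shank, upright within 0.17 rad, at rest (under 0.02 m/s); both cans inside the compartment, less than 100 mm above its underside (all of step 1 and (distance between seat_a and screw_1 below 0.009 m or distance between seat_a and screw_2 below 0.009 m or distance between seat_a and screw_3 below 0.009 m or distance between seat_a and screw_4 below 0.009 m) and angle between each of caddy_a, caddy_b, caddy_c, caddy_d's own z axis and vertical below 0.17 rad and linear speed of each of caddy_a, caddy_b, caddy_c, caddy_d below 0.02 m/s and (distance between seat_b and screw_1 below 0.009 m or distance between seat_b and screw_2 below 0.009 m or distance between seat_b and screw_3 below 0.009 m or distance between seat_b and screw_4 below 0.009 m) and (distance between seat_c and screw_1 below 0.009 m or distance between seat_c and screw_2 below 0.009 m or distance between seat_c and screw_3 below 0.009 m or distance between seat_c and screw_4 below 0.009 m) and (distance between seat_d and screw_1 below 0.009 m or distance between seat_d and screw_2 below 0.009 m or distance between seat_d and screw_3 below 0.009 m or distance between seat_d and screw_4 below 0.009 m) and x of can1 in the frame of bin between -0.11 and 0.11 m and y of can1 in the frame of bin between -0.055 and 0.055 m and z of each of can1, can2 in the frame of bin below 0.1 m and x of can2 in the frame of bin between -0.11 and 0.11 m and y of can2 in the frame of bin between -0.055 and 0.055 m); the robot touches nothing.
It fails at once if the lid, the yogurt cup or the jar is pushed over 60 mm away (distance of any of tinlid, yogurt, jar from where it was at the start of the episode above 0.06 m).
It fails at once if the yogurt cup or the jar is knocked over (angle between any of yogurt, jar's own z axis and vertical above 0.6 rad).
Of caddy_a, caddy_b, caddy_c, caddy_d only 3 to 4 are there at a start; the rules pass over those that are not, and their reading is None.
At some moment in a run one of can1, can2 may be knocked a few centimetres aside while the robot is not near it.
It also fails if it takes over 210 s, if anything falls off the work surface, if the arm or the gripper's body presses on something with over 40 N, if the wrist force passes 120 N, or if a joint passes its speed limit or range.

ROBOT

A 7-joint arm with a two-finger parallel gripper is mounted at the origin on the work surface. World frame = base frame: x ahead of the robot, y to its left, z up, the work surface at z = 0. Lengths are in m, angles in rad, forces in N, time in s.
With the tool pointing down it reaches from about 0.4 to 0.85 m from the base axis. Payload 4.5 kg.
Tool frame: the origin (TCP) lies midway between the tips of the shut fingers; the grasp point (between the pads) lies 19 mm behind it (r.hold_point_z is the distance from the TCP to the grasp point, in m); z points along the fingers, y is the direction in which the jaws open and shut (so a half turn about z gives the same grasp; the last joint's range is limited). The gripper opens to 88 mm and grips with 3 to 60 N. Pads are 18 mm wide; open, the fingers measure 123 mm over their backs; the gripper's body (75 mm by 187 mm) begins 45 mm behind the grasp point.
Start: joints at [-1.07, 0.689, -0.195, 1.565, 0.157, 0.902, -0.215], TCP at [0.281, 0.558, 0.208] pointing down, gripper open.
Joint ranges: [-3.01, 3.01], [-0.46, 2.08], [-1.47, 1.51], [0.13, 2.56], [-1, 4.14], [0.04, 2.09], [-2.66, 2.66]. Speed limits (rad/s): [2.57, 2.57, 3.14, 3.14, 3.14, 3.14, 3.14].

INTERFACE

Orientations are given as a unit quaternion [x, y, z, w].
In Python, from plant import r gives the robot as it stands. The module is installed in compiled form; this text tells all that it offers.
- The arm moves only by the tool move_arm, never from a script. Its arguments are lists of equal length, an entry for each row: "turn": the turn, a rotation vector about the tool's x, y, z in units of 2 pi rad (1.0 is 2 pi rad), a list of three; "dp": the shift along the tool's x, y, z in units of 2.5 cm (1.0 is 2.5 cm), a list of three; "jaw": the closure, from -1 (fully open) to 1 (shut), so that 0 is half open. In form: {"turn": [[wx, wy, wz], ...], "dp": [[x, y, z], ...], "jaw": [jaw, ...]}. A call has 1 to 10 rows; each row shifts and turns the commanded pose from where the row before left it, along the tool's axes as they then stand; what a row does not reach is not made up. A row lasts 1/12 s, in which the tool goes at most 41.7 mm and 7.16 degrees, less where a joint would pass 70% of its speed; a pose out of reach is approached as far as the arm can. A call with a number of a shift or a turn outside -1 to 1 is refused whole. A call with a gripper value outside its range is refused whole. The fingers move at their own pace and stop on an object; "newtons" is the grip in N (left out, the last holds). Time passes only in rows, so rows that do not move let the fingers close. It gives the time, the measured TCP pose, the force and the opening at its end, in the units of the state.
- r.get_state(): the state, without advancing time (a new reading comes with each control period).
- r.snapshot(name): name is "scene" or "side" or "wrist"; returns a dict with "frame" (384x512x3 uint8, blue, green, red), "mtx" (3x3 intrinsics, pixels), "origin" and "orientation" of the camera in the world; the wrist camera has in their place "tool_from_camera" (4x4, takes a point from camera to tool coordinates, whose origin is the TCP and whose axes are the flange's). Camera axes: x right, y up, looking along -z (the intrinsics and any distortion apply to the point x, -y, -z); pixel columns grow to the right and rows downward; lengths in m; the calibration is good to about 2 mm. A picture is of the moment at which its call begins: read the wrist's pose just before it. There is no depth.
- r.finish_job(): hands the job in, once; it reports no verdict.
The state is a dict: "clock": time; "q": joint angles; "qd": joint speeds; "joint_torque": joint torques, N m; "tool_pos": TCP position; "eef_rot": TCP orientation; "contact_force": force on the tool from outside, world axes, zero at the start; "moment": the same for the moment, N m; "opening": opening from 0.0 (shut) to 1.0 (fully open).
Only numpy, scipy, OpenCV 4.12 (cv2) and the standard library are available. Lean on these libraries where they do the work, as an engineer would, in place of code of your own. Each camera call takes 0.05 s, during which the arm holds its last target.

## Working session

There is one attempt and no reset: what is moved stays moved. The work goes in short steps, Python scripts to look and compute and a tool call to move; the robot and the scene stay as the last step left them, time stands still between calls to the robot, and variables do not carry over. Pictures are saved under pics/ and viewed, and the job is handed in when it is done.

Besides the shell and the picture viewer there is one more tool, called after ">>>" by a JSON object that holds its "op" and its "data", one argument or row to a line. move_arm: Moves the arm, as the interface text tells. Shifts and turns lie within -1 to 1; 1 stands for 2.5 cm of shift or 2 pi rad of turn. Its arguments: {"type":"object","properties":{"turn":{"type":"array","items":{"type":"array","items":{"type":"number","minimum":-1,"maximum":1}}},"dp":{"type":"array","items":{"type":"array","items":{"type":"number","minimum":-1,"maximum":1}}},"jaw":{"type":"array","items":{"type":"number"}},"newtons":{"type":"number"}},"required":["turn","dp","jaw"]}

```bash
mkdir -p pics
cat > h.py <<'E'
import numpy as np, cv2
from scipy.spatial.transform import Rotation as R
from plant import r
def snap(n,f):
    s=r.get_state(); d=r.snapshot(n); cv2.imwrite('pics/'+f+'.png',d['frame'])
    np.savez('pics/'+f+'.npz',pos=s['tool_pos'],rot=s['eef_rot'],**{k:v for k,v in d.items()})
    return d
def cam(f):
    d=np.load('pics/'+f+'.npz')
    if 'origin' in d: 
        o=d['origin']; q=d['orientation']
        Rm=R.from_quat(q).as_matrix() if np.size(q)==4 else np.array(q)
        return d['mtx'],np.array(o),Rm
    T=d['tool_from_camera']; Rt=R.from_quat(d['rot']).as_matrix()
    return d['mtx'], d['pos']+Rt@T[:3,3], Rt@T[:3,:3]
def ray(f,u,v):
    K,o,Rm=cam(f); c=np.linalg.solve(K,[u,v,1]); return o,Rm@np.array([c[0],-c[1],-c[2]])
def atz(f,u,v,z):
    o,d=ray(f,u,v); return o+d*(z-o[2])/d[2]
def proj(f,P):
    K,o,Rm=cam(f); c=Rm.T@(np.array(P)-o); p=K@np.array([c[0],-c[1],-c[2]]); return p[:2]/p[2]
def tri(obs):
    A=np.zeros((3,3));b=np.zeros(3)
    for f,u,v in obs:
        o,d=ray(f,u,v);d=d/np.linalg.norm(d);M=np.eye(3)-np.outer(d,d);A+=M;b+=M@o
    return np.linalg.solve(A,b)
def st():
    s=r.get_state(); print('t',round(s['clock'],2),'p',np.round(s['tool_pos'],4),'R',np.round(R.from_quat(s['eef_rot']).as_matrix(),3).tolist(),'F',np.round(s['contact_force'],1),'op',round(s['opening'],3)); return s
E
python3 - <<'E'
from h import *
s=st(); print(np.round(s['q'],3), r.hold_point_z)
for n in('scene','side','wrist'):
    d=snap(n,n+'0'); print(n,{k:(np.round(v,4).tolist() if k!='frame' else 0) for k,v in d.items()})
E
```

```text
t 0.0 p [0.281  0.5575 0.2072] R [[-0.893, 0.45, -0.001], [0.45, 0.893, -0.002], [-0.0, -0.002, -1.0]] F [-0.3 -0.3 -0.2] op 1.001
[-1.07   0.69  -0.194  1.566  0.157  0.902 -0.215] 0.0187
scene {'frame': 0, 'mtx': [[442.0812, 0.0, 257.2508], [0.0, 442.0812, 196.1784], [0.0, 0.0, 1.0]], 'origin': [1.1045, 0.1504, 1.1435], 'orientation': [0.164, 0.2333, 0.771, 0.5694]}
side {'frame': 0, 'mtx': [[351.0461, 0.0, 255.6544], [0.0, 351.0461, 192.2367], [0.0, 0.0, 1.0]], 'origin': [0.4837, -0.76, 0.6872], 'orientation': [0.4366, 0.005, 0.0065, 0.8996]}
wrist {'frame': 0, 'mtx': [[341.617, 0.0, 253.5173], [0.0, 341.617, 194.2431], [0.0, 0.0, 1.0]], 'tool_from_camera': [[0.0004, 0.9498, 0.3129, 0.0802], [1.0, -0.0003, -0.0004, 0.0001], [-0.0003, 0.3129, -0.9498, -0.1747], [0.0, 0.0, 0.0, 1.0]]}
```

View pics/scene0.png

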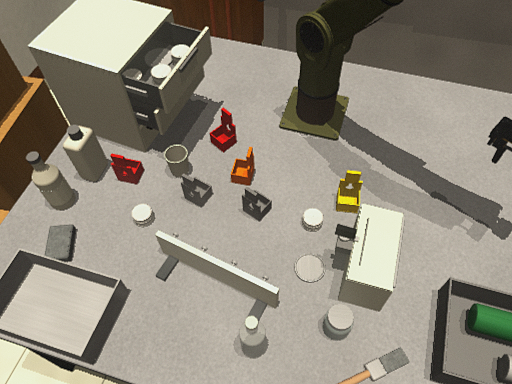

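View pics/side0.png

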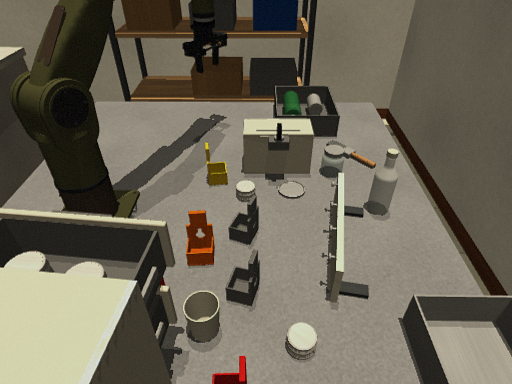

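View pics/wrist0.png

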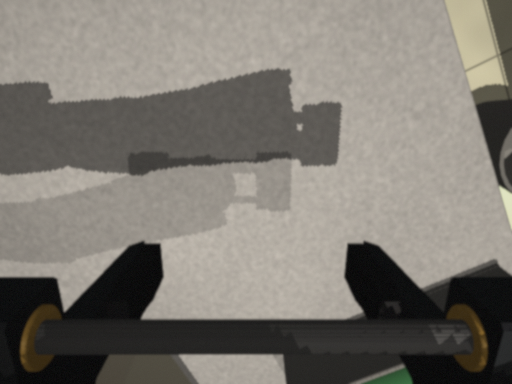

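```bash
cat >> h.py <<'E'
def crop(f,x0,y0,w,h,s,o):
    im=cv2.imread('pics/'+f+'.png')[y0:y0+h,x0:x0+w]; im=cv2.resize(im,None,fx=s,fy=s,interpolation=cv2.INTER_CUBIC)
    for k in range(0,w,20):
        cv2.line(im,(k*s,0),(k*s,6),(0,0,255),1); cv2.putText(im,str(x0+k),(k*s,16),0,.35,(0,0,255),1)
    for k in range(0,h,20):
        cv2.line(im,(0,k*s),(6,k*s),(0,0,255),1); cv2.putText(im,str(y0+k),(8,k*s+4),0,.35,(0,0,255),1)
    cv2.imwrite('pics/'+o+'.png',im)
E
python3 - <<'E'
from h import *
crop('scene0',120,160,200,150,4,'c1')
crop('scene0',280,160,140,150,4,'c2')
crop('side0',200,110,200,150,4,'c3')
crop('side0',190,170,180,150,4,'c4')
E
```

```text
(no output)
```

View pics/c1.png

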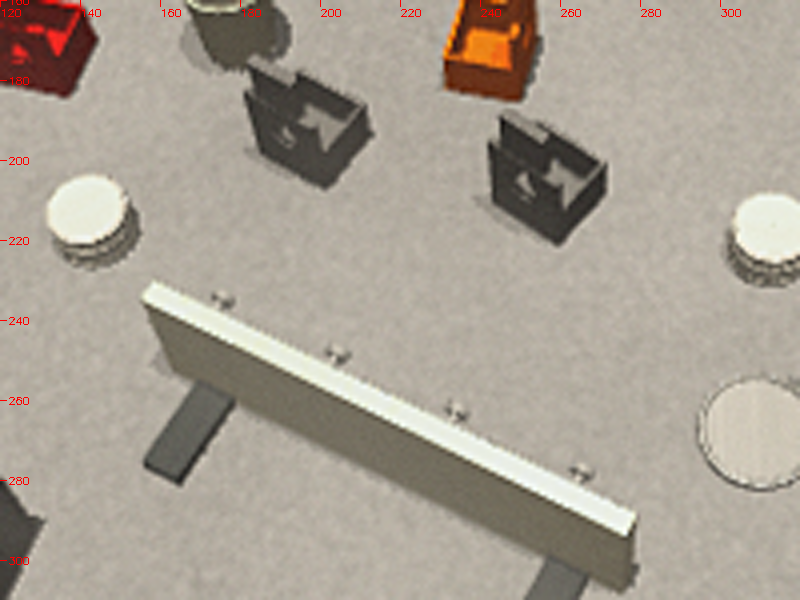

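View pics/c2.png

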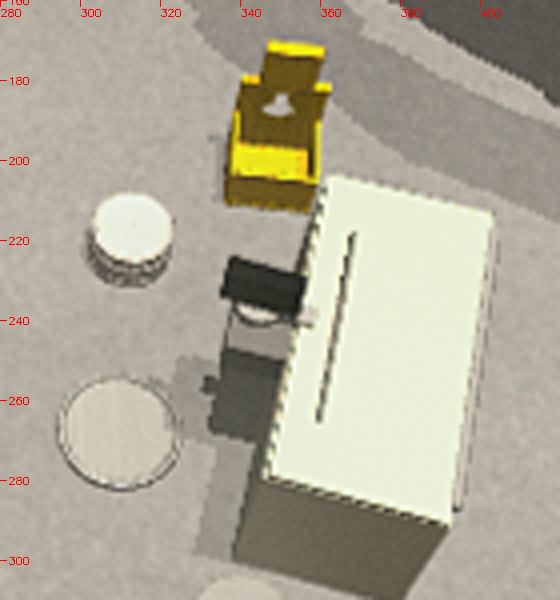

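View pics/c3.png

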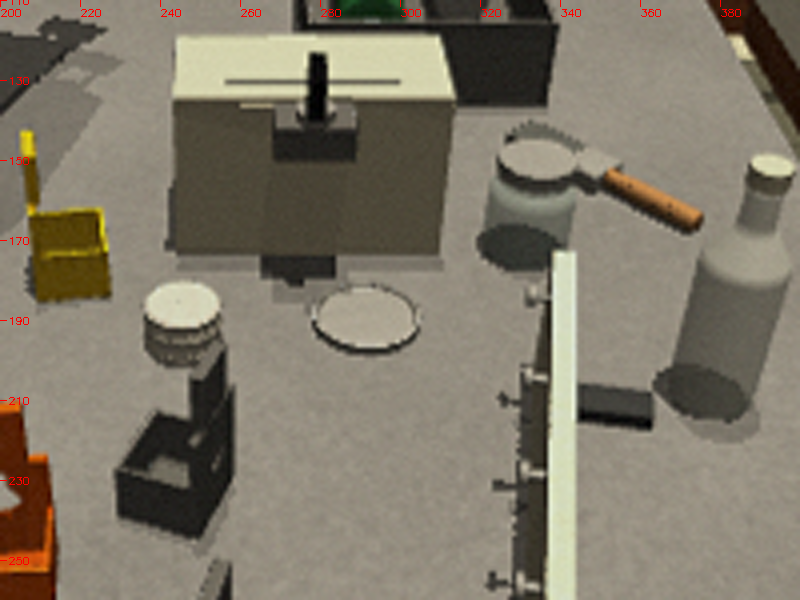

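View pics/c4.png

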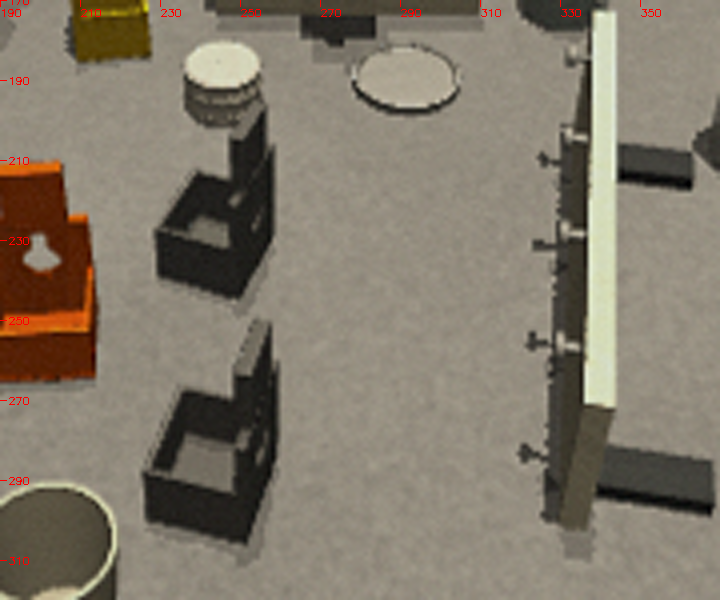

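Run:
```python
from h import *
def T(n,a,b):
    p=tri([('scene0',*a),('side0',*b)]); print(n,np.round(p,4),'res',np.round(proj('scene0',p)-a,1),np.round(proj('side0',p)-b,1))
T('board -y -x',(158.5,230.5),(336,271)); T('board -y +x',(156,235),(343.5,271))
T('board +y -x',(279,288),(338,173)); T('board +y +x',(277,293.5),(344,173))
# screws heads
for i,(a,b) in enumerate([((173.5,233),(320.5,0)),]): pass
T('s1head',(173.5,233.5),(323,0)) if 0 else None
# knob top corners
T('knob top',(346,228),(279,124))
# bin -y top edge corners
T('bin flap -x-y',(362,204),(243.5,134)); T('bin flap +x-y',(346.5,279.5),(313,134))
T('flap -x+y',(402,213),(243.5,119.5)); T('flap +x+y',(391,290),(309.5,119.5))
print('can1',atz('scene0',312.5,217,.04),atz('side0',245.5,187,.04))
print('can2',atz('scene0',142,212,.04),atz('side0',301.5,334,.04))
print('lid',atz('scene0',310,267,.005),atz('side0',291.5,189,.005))
print('jar',atz('side0',333,149,.09))
# caddies
T('cD tab top?',(245.5,189.5),(254.5,198))
```

```text
board -y -x [ 0.6422 -0.2844  0.1048] res [ 0.2 -0.1] [0.2 0.1]
board -y +x [ 0.6573 -0.2848  0.1057] res [ 0.1 -0.1] [0.1 0.1]
board +y -x [0.7048 0.0682 0.107 ] res [ 0.  -0.1] [0.1 0. ]
board +y +x [0.721  0.0672 0.1083] res [-0.1  0.2] [-0.2 -0.1]
knob top [0.5396 0.1906 0.1961] res [ 0.8 -1.2] [1.  0.7]
bin flap -x-y [0.4294 0.2183 0.1479] res [ 0.3 -0.5] [0.4 0.3]
bin flap +x-y [0.6492 0.221  0.1467] res [ 0.8 -1.1] [0.9 0.6]
flap -x+y [0.4248 0.3234 0.1452] res [ 0.3 -0.5] [0.4 0.3]
flap +x+y [0.6469 0.3251 0.1461] res [ 0.2 -0.2] [0.2 0.1]
can1 [0.44339468 0.09663319 0.04      ] [0.43723513 0.08692663 0.04      ]
can2 [ 0.57149875 -0.38356297  0.04      ] [ 0.56593826 -0.3883643   0.04      ]
lid [0.58135817 0.1257185  0.005     ] [0.58124314 0.12396345 0.005     ]
jar [0.71774213 0.2284523  0.09      ]
cD tab top? [ 0.4703 -0.093   0.1422] res [ 0.5 -0.7] [0.8 0.5]
```

>>> {"op": "move_arm", "data": {
  "turn": [
    [0,0,0.0176],
    [0,0,0.0176],
    [0,0,0.0176],
    [0,0,0.0176],
    [0,0,0.0176],
    [0,0,0.0176],
    [0,0,0.0176],
    [0,0,0.0176],
    [0,0,0.0176],
    [0,0,0.0176]
  ],
  "dp": [
    [0,0,-0.6],
    [0,0,-0.6],
    [0,0,-0.6],
    [0,0,-0.6],
    [0,0,-0.6],
    [0,0,-0.6],
    [0,0,-0.6],
    [0,0,-0.6],
    [0,0,-0.6],
    [0,0,-0.6]
  ],
  "jaw": [-1,-1,-1,-1,-1,-1,-1,-1,-1,-1]
}}

```text
clock: 0.98
tool_pos: [0.281, 0.5579, 0.3585]
eef_rot: [0.71, 0.705, -0.0, 0.0]
contact_force: [-0.3, -0.5, -0.4]
opening: 0.998
```

Run:
```python
from h import *
s=st(); print(np.round(s['q'],3))
```

```text
t 0.98 p [0.281  0.5579 0.3585] R [[0.007, 1.0, -0.0], [1.0, -0.007, -0.001], [-0.001, -0.0, -1.0]] F [-0.3 -0.5 -0.4] op 0.998
[-1.245  0.557  0.125  1.347 -0.07   1.242 -1.123]
```

>>> {"op": "move_arm", "data": {
  "turn": [
    [0,0,0.001],
    [0,0,0],
    [0,0,0],
    [0,0,0],
    [0,0,0],
    [0,0,0],
    [0,0,0],
    [0,0,0],
    [0,0,0],
    [0,0,0]
  ],
  "dp": [
    [-0.9,0.69,0],
    [-0.9,0.69,0],
    [-0.9,0.69,0],
    [-0.9,0.69,0],
    [-0.9,0.69,0],
    [-0.9,0.69,0],
    [-0.9,0.69,0],
    [-0.9,0.69,0],
    [-0.9,0.69,0],
    [-0.9,0.69,0]
  ],
  "jaw": [-1,-1,-1,-1,-1,-1,-1,-1,-1,-1]
}}

```text
clock: 1.82
tool_pos: [0.4524, 0.3306, 0.3578]
eef_rot: [0.71, 0.704, -0.0, -0.0]
contact_force: [0.3, 1.5, 0.2]
opening: 1.002
```

>>> {"op": "move_arm", "data": {
  "turn": [
    [0,0,0],
    [0,0,0],
    [0,0,0],
    [0,0,0],
    [0,0,0],
    [0,0,0],
    [0,0,0],
    [0,0,0]
  ],
  "dp": [
    [-0.9,0.69,0.23],
    [-0.9,0.69,0.23],
    [-0.9,0.69,0.23],
    [-0.9,0.69,0.23],
    [-0.9,0.69,0.23],
    [0,0,0],
    [0,0,0],
    [0,0,0]
  ],
  "jaw": [-1,-1,-1,-1,-1,-1,-1,-1]
}}

```text
clock: 2.48
tool_pos: [0.5368, 0.2195, 0.329]
eef_rot: [0.71, 0.705, -0.0, -0.001]
contact_force: [-0.7, -0.9, -0.7]
opening: 1.004
```

Run:
```python
from h import *
s=st(); print(np.round(s['q'],3)); snap('wrist','w1')
```

```text
t 2.48 p [0.5368 0.2195 0.329 ] R [[0.007, 1.0, -0.001], [1.0, -0.007, 0.001], [0.001, -0.001, -1.0]] F [-0.7 -0.9 -0.7] op 1.004
[-0.558  0.505  0.154  1.542 -0.085  1.101 -0.392]
```

View pics/w1.png

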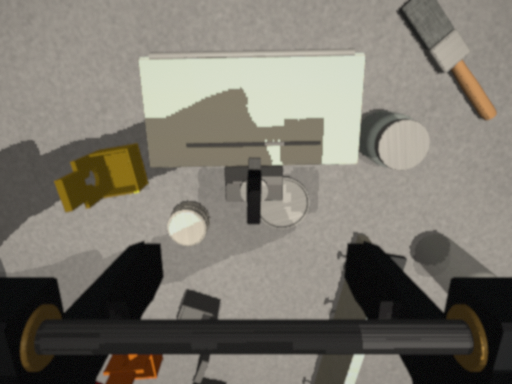

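Run:
```python
from h import *
crop('w1',130,40,250,190,3,'c5')
crop('w1',220,140,80,100,6,'c6')
```

```text
(no output)
```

View pics/c5.png

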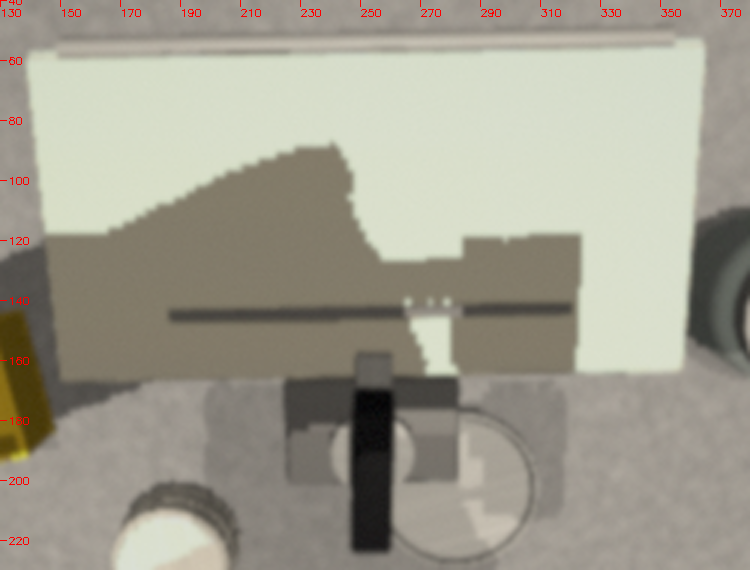

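View pics/c6.png

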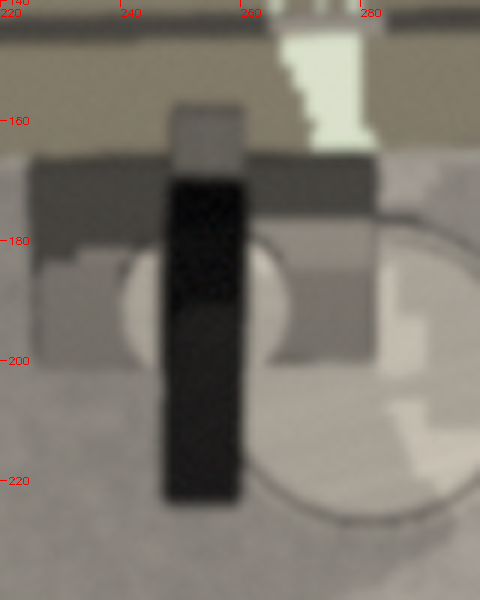

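Run:
```python
from h import *
for n,u,v,z in [('knobN',254,170.3,.19),('knobS',252.8,223.3,.19),('knob c',253.4,196.8,.19),('f',139,57,.148),('f',365,53.5,.148),('f',150,166.5,.148),('f',358,164,.148),('can1',187,227,.04),('lid',281.5,202.5,.005),('jar',404,144,.09)]:
    print(n,np.round(atz('w1',u,v,z),4))
```

```text
knobN [0.5384 0.2211 0.19  ]
knobS [0.5368 0.1669 0.19  ]
knob c [0.5376 0.1947 0.19  ]
f [0.4277 0.3242 0.148 ]
f [0.6463 0.3258 0.148 ]
f [0.4273 0.2154 0.148 ]
f [0.6492 0.2167 0.148 ]
can1 [0.4388 0.0978 0.04  ]
lid [0.5804 0.1228 0.005 ]
jar [0.7209 0.2275 0.09  ]
```

>>> {"op": "move_arm", "data": {
  "turn": [
    [0,0,0],
    [0,0,0],
    [0,0,0],
    [0,0,0],
    [0,0,0],
    [0,0,0],
    [0,0,0],
    [0,0,0],
    [0,0,0],
    [0,0,0]
  ],
  "dp": [
    [-0.51,0.02,0],
    [-0.51,0.02,0.8],
    [0,0,0.9],
    [0,0,0.9],
    [0,0,0.9],
    [0,0,0.9],
    [0,0,0.9],
    [0,0,0.8],
    [0,0,0.4],
    [0,0,0]
  ],
  "jaw": [-0.5,-0.5,-0.5,-0.5,-0.5,-0.5,-0.5,-0.5,-0.5,-0.5]
}}

```text
clock: 3.37
tool_pos: [0.5364, 0.1928, 0.165]
eef_rot: [0.71, 0.705, -0.002, -0.001]
contact_force: [-0.4, -0.2, 0.6]
opening: 0.748
```

>>> {"op": "move_arm", "data": {
  "turn": [
    [0,0,0],
    [0,0,0],
    [0,0,0],
    [0,0,0],
    [0,0,0],
    [0,0,0],
    [0,0,0],
    [0,0,0]
  ],
  "dp": [
    [0,0,0],
    [0,0,0],
    [0,0,0],
    [0,0,0],
    [0,0,0],
    [0,0,0],
    [0,0,0],
    [0,0,0]
  ],
  "jaw": [1,1,1,1,1,1,1,1],
  "newtons": 20
}}

```text
clock: 4.03
tool_pos: [0.5383, 0.1932, 0.1669]
eef_rot: [0.71, 0.704, 0.0, 0.0]
contact_force: [-1.0, -0.1, -0.8]
opening: 0.174
```

>>> {"op": "move_arm", "data": {
  "turn": [
    [0,0,0.018],
    [0,0,0.018],
    [0,0,0.018],
    [0,0,0.018],
    [0,0,0.018],
    [0,0,0.018],
    [0,0,0.018],
    [0,0,0.018],
    [0,0,0.018],
    [0,0,0.018]
  ],
  "dp": [
    [0,0,0],
    [0,0,0],
    [0,0,0],
    [0,0,0],
    [0,0,0],
    [0,0,0],
    [0,0,0],
    [0,0,0],
    [0,0,0],
    [0,0,0]
  ],
  "jaw": [1,1,1,1,1,1,1,1,1,1]
}}

```text
clock: 4.87
tool_pos: [0.5382, 0.1933, 0.1667]
eef_rot: [0.977, 0.212, -0.0, -0.0]
contact_force: [0.8, -0.1, -0.5]
opening: 0.003
```

>>> {"op": "move_arm", "data": {
  "turn": [
    [0,0,0.018],
    [0,0,0.018],
    [0,0,0.018],
    [0,0,0.01],
    [0,0,0],
    [0,0,0],
    [0,0,0]
  ],
  "dp": [
    [0,0,0],
    [0,0,0],
    [0,0,0],
    [0,0,0],
    [0,0,0],
    [0,0,0],
    [0,0,0]
  ],
  "jaw": [1,1,1,1,1,1,1]
}}

```text
clock: 5.45
tool_pos: [0.5382, 0.1933, 0.1667]
eef_rot: [1.0, 0.016, -0.0, -0.0]
contact_force: [0.6, -0.2, -0.4]
opening: 0.008
```

Run:
```python
from h import *
s=st(); print(np.round(s['q'],3),s['moment']); snap('side','s1')
```

```text
t 5.45 p [0.5382 0.1933 0.1667] R [[1.0, 0.031, -0.0], [0.031, -1.0, 0.0], [-0.0, -0.0, -1.0]] F [ 0.6 -0.2 -0.4] op 0.008
[-0.745  0.743  0.569  1.796 -0.553  0.767 -1.426] [0.01902903 0.1444917  0.05421704]
```

View pics/s1.png

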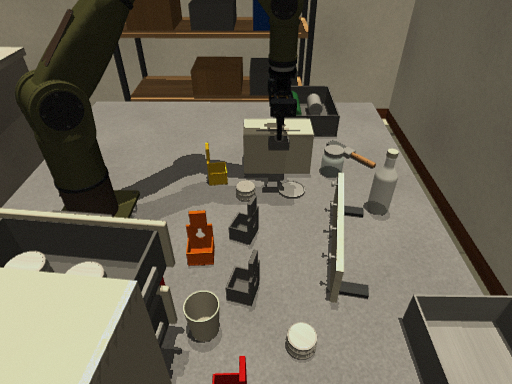

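Run:
```python
from h import *
snap('wrist','w2'); snap('scene','sc1'); crop('sc1',280,150,140,150,4,'c7'); crop('s1',210,60,140,130,5,'c8')
```

```text
(no output)
```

View pics/w2.png

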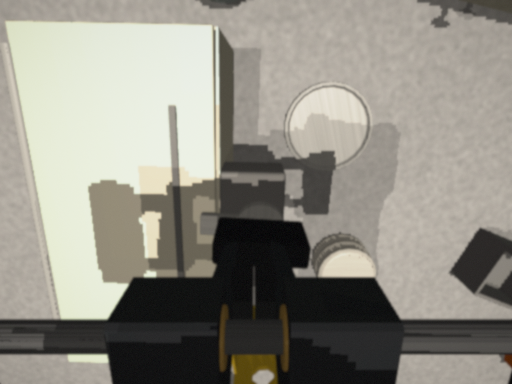

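View pics/c7.png

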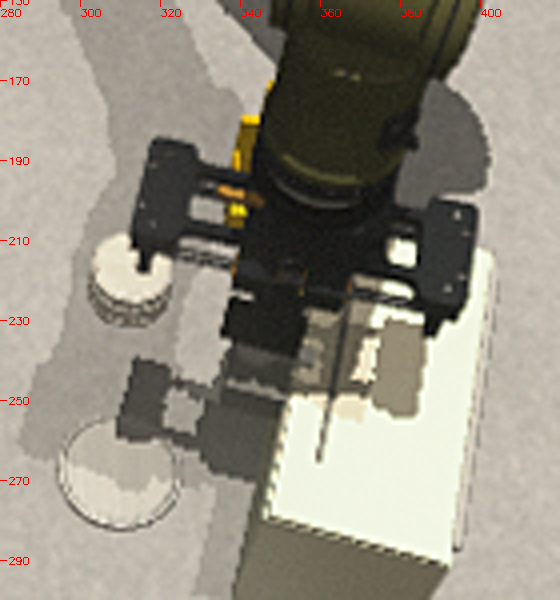

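View pics/c8.png

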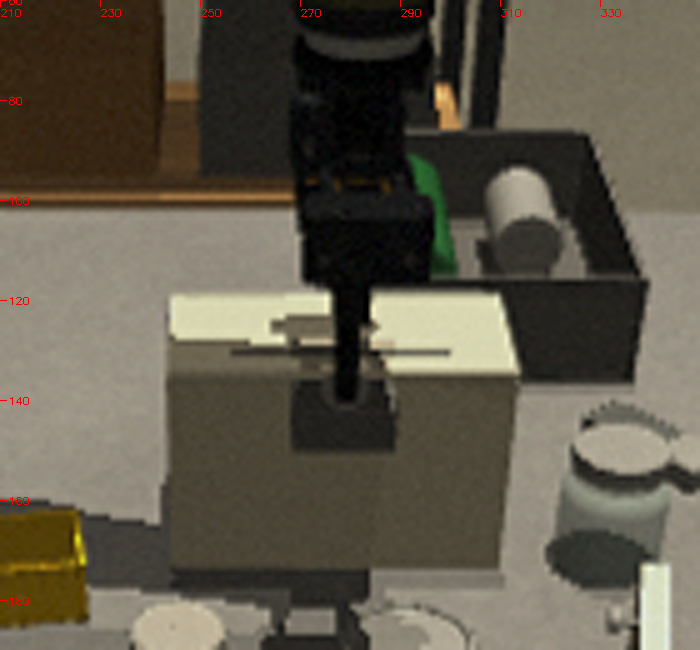

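>>> {"op": "move_arm", "data": {
  "turn": [
    [0,0,0],
    [0,0,0],
    [0,0,0],
    [0,0,0],
    [0,0,0],
    [0,0,0],
    [0,0,0],
    [0,0,0]
  ],
  "dp": [
    [0,0,0],
    [0,0,0],
    [0,0,0],
    [0,0,-0.8],
    [0,0,-0.8],
    [0,0,-0.8],
    [0,0,-0.8],
    [0,0,0]
  ],
  "jaw": [0,0,0,0,0,0,0,0]
}}

```text
clock: 6.27
tool_pos: [0.5407, 0.1932, 0.2504]
eef_rot: [1.0, 0.015, 0.003, -0.001]
contact_force: [0.9, 0.2, -0.2]
opening: 0.5
```

Run:
```python
from h import *
st(); snap('wrist','w3')
```

```text
t 6.27 p [0.5407 0.1932 0.2504] R [[1.0, 0.029, 0.007], [0.029, -1.0, 0.002], [0.007, -0.002, -1.0]] F [ 0.9  0.2 -0.2] op 0.5
```

View pics/w3.png

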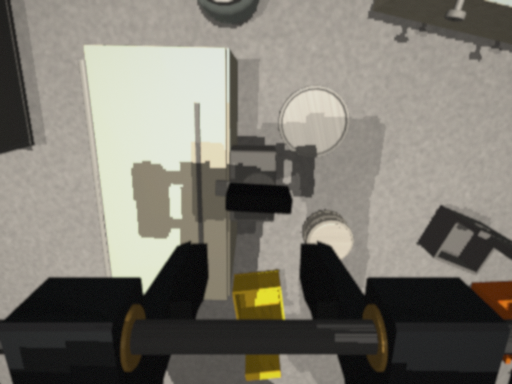

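Run:
```python
from h import *
crop('w3',210,170,100,60,7,'c9')
for p in [(259,197),(227,196),(291,199)]: print(np.round(atz('w3',*p,.19),4))
print(proj('w1',[0.5383,.1932,.1669]),proj('w3',[0.5407,.1932,.2504]), proj('w3',[.5407,.1932,.2694]))
```

```text
[0.5443 0.1888 0.19  ]
[0.5444 0.2121 0.19  ]
[0.5435 0.1655 0.19  ]
[254.07456664 191.03188514] [252.42200421 236.67826875] [252.2291615  252.54015239]
```

View pics/c9.png

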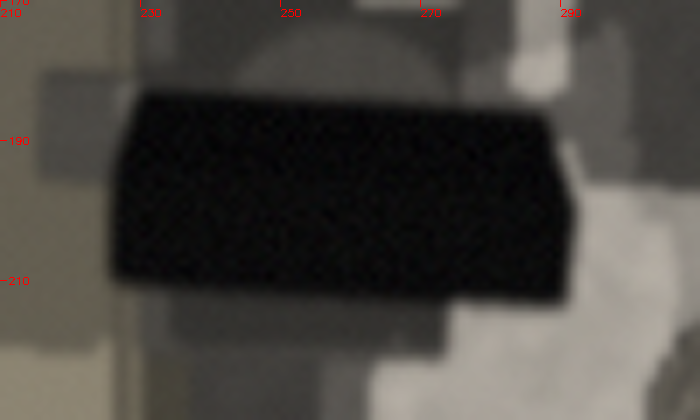

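Run:
```python
from h import *
print(atz('w3',258.5,204.5,.19), proj('w3',[.5376,.1945,.19]))
p=tri([('w1',253.4,196.8),('w3',258.5,204.5),('scene0',346,228),('side0',279,124)]);print(p)
p=tri([('w1',253.4,196.8),('w3',258.5,204.5)]);print(p)
crop('w2',170,180,180,120,4,'c10')
```

```text
[0.53853433 0.18899904 0.19      ] [250.95215215 205.48558278]
[0.53890208 0.19197486 0.19387405]
[0.53646494 0.19006313 0.18051704]
```

View pics/c10.png

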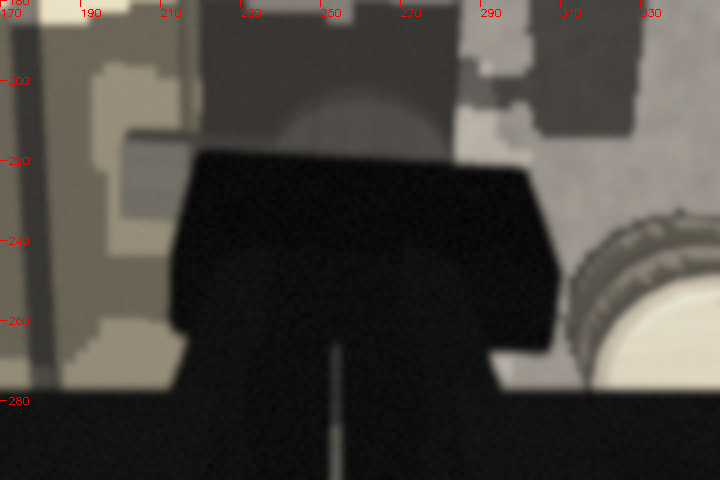

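>>> {"op": "move_arm", "data": {
  "turn": [
    [0,0,-0.0182],
    [0,0,-0.0182],
    [0,0,-0.0182],
    [0,0,-0.0182],
    [0,0,-0.0182],
    [0,0,-0.0182],
    [0,0,-0.0182],
    [0,0,-0.0182],
    [0,0,-0.0182],
    [0,0,-0.0182]
  ],
  "dp": [
    [0,0,0],
    [0,0,0],
    [0,0,0],
    [0,0,0],
    [0,0,0],
    [0,0,0],
    [0,0,0],
    [0,0,0],
    [0,0,0],
    [0,0,0]
  ],
  "jaw": [-0.3,-0.3,-0.3,-0.3,-0.3,-0.3,-0.3,-0.3,-0.3,-0.3]
}}

```text
clock: 7.15
tool_pos: [0.5372, 0.1932, 0.2454]
eef_rot: [0.831, 0.556, -0.001, -0.0]
contact_force: [-0.4, -0.4, -0.2]
opening: 0.65
```

>>> {"op": "move_arm", "data": {
  "turn": [
    [0,0,-0.0182],
    [0,0,-0.0182],
    [0,0,-0.0182],
    [0,0,-0.0042],
    [0,0,0],
    [0,0,0]
  ],
  "dp": [
    [0,0,0],
    [0,0,0],
    [0,0,0],
    [0,0,0],
    [0,0,0],
    [0,0,0]
  ],
  "jaw": [-0.3,-0.3,-0.3,-0.3,-0.3,-0.3]
}}

```text
clock: 7.65
tool_pos: [0.5378, 0.1931, 0.2461]
eef_rot: [0.718, 0.696, -0.0, -0.0]
contact_force: [-0.3, -0.0, -0.3]
opening: 0.651
```

Run:
```python
from h import *
st(); snap('wrist','w4')
```

```text
t 7.65 p [0.5378 0.1931 0.2461] R [[0.031, 1.0, -0.001], [1.0, -0.031, -0.0], [-0.0, -0.001, -1.0]] F [-0.3 -0.  -0.3] op 0.651
```

View pics/w4.png

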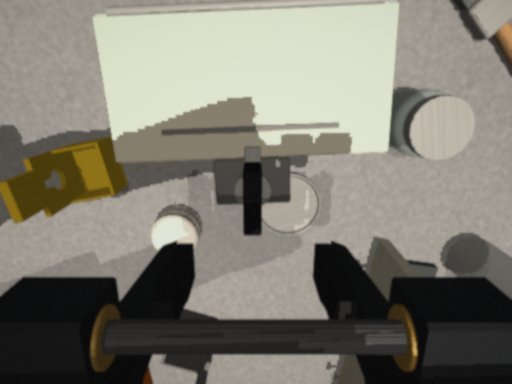

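Run:
```python
from h import *
crop('w4',200,130,110,120,6,'c11')
print(tri([('w1',252.8,223.3),('w4',252.3,234.5)]))
for y in(.17,.22): print(proj('w4',[.5376,y,.19]),proj('w4',[.5376,y,.156]))
```

```text
[0.53708909 0.16720777 0.19099594]
[252.55893574 230.34633847] [252.7122557  213.45145476]
[250.29682654 164.07446308] [250.73117961 154.16737424]
```

View pics/c11.png

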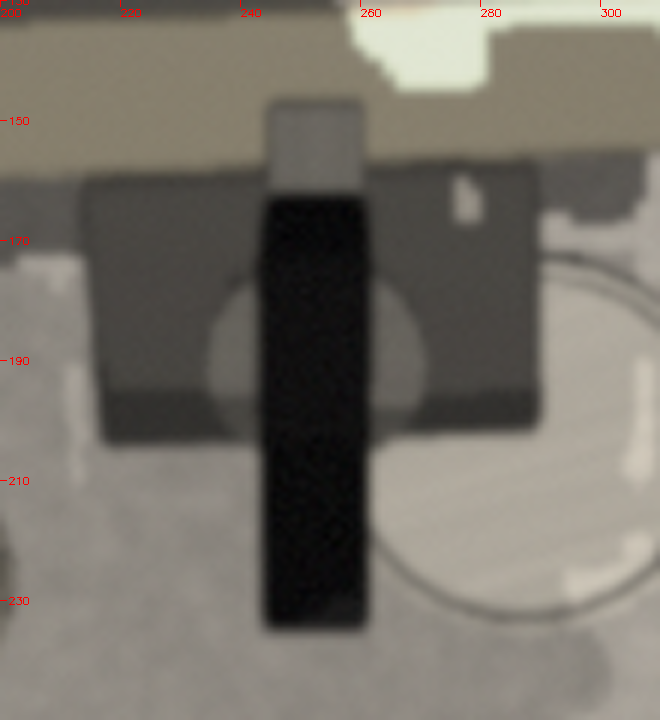

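>>> {"op": "move_arm", "data": {
  "turn": [
    [0,0,0],
    [0,0,0],
    [0,0,0],
    [0,0,0],
    [0,0,0],
    [0,0,0],
    [0,0,0],
    [0,0,0]
  ],
  "dp": [
    [-0.04,0,0.6],
    [0,0,0.6],
    [0,0,0.6],
    [0,0,0.6],
    [0,0,0.6],
    [0,0,0.42],
    [0,0,0],
    [0,0,0]
  ],
  "jaw": [-0.3,-0.3,-0.3,-0.3,-0.3,-0.3,-0.3,-0.3]
}}

```text
clock: 8.37
tool_pos: [0.538, 0.1921, 0.161]
eef_rot: [0.717, 0.697, -0.0, -0.0]
contact_force: [-0.7, -0.3, 1.1]
opening: 0.653
```

>>> {"op": "move_arm", "data": {
  "turn": [
    [0,0,0],
    [0,0,0],
    [0,0,0],
    [0,0,0],
    [0,0,0],
    [0,0,0],
    [0,0,0],
    [0,0,0],
    [0,0,0],
    [0,0,0]
  ],
  "dp": [
    [0,0,0],
    [0,0,0],
    [0,0,0],
    [0,0,0],
    [0,0,0],
    [0,0,0],
    [0,0,0],
    [0,0,0],
    [0,0,0],
    [0,0,0]
  ],
  "jaw": [1,1,1,1,1,1,1,1,1,1],
  "newtons": 15
}}

```text
clock: 9.2
tool_pos: [0.5382, 0.1922, 0.1612]
eef_rot: [0.717, 0.697, 0.0, -0.0]
contact_force: [0.4, -0.1, 0.2]
opening: 0.003
```

Run:
```python
from h import *
s=st();print(s['moment']); snap('wrist','w5')
```

```text
t 9.2 p [0.5382 0.1922 0.1612] R [[0.028, 1.0, -0.0], [1.0, -0.028, 0.0], [0.0, -0.0, -1.0]] F [ 0.4 -0.1  0.2] op 0.003
[-0.10019888  0.08290501 -0.01469903]
```

View pics/w5.png

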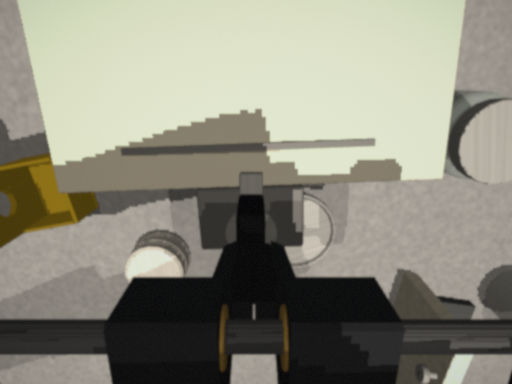

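Run:
```python
from h import *
snap('side','s2'); crop('s2',250,60,60,110,7,'c12')
for z in (.161,.19,.156): print(z,proj('s2',[.538,.192,z]),proj('s2',[.538,.167,z]))
```

```text
0.161 [278.95307222 134.87875999] [279.25463445 138.96629621]
0.19 [279.31754383 126.31922096] [279.63124983 130.31522428]
0.156 [278.89146136 136.32567809] [279.1909944  140.42814469]
```

View pics/c12.png

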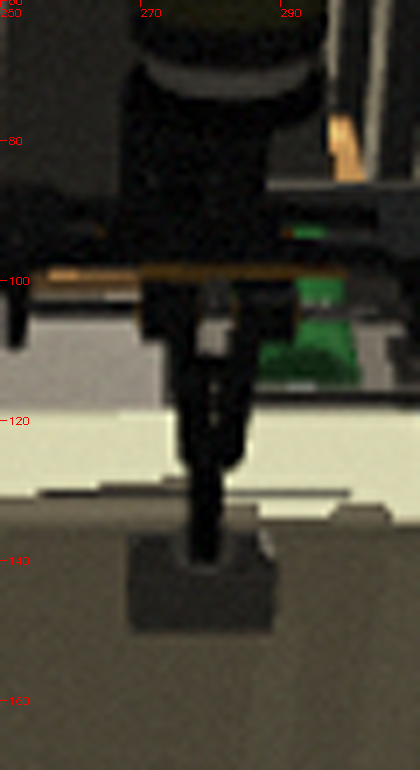

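>>> {"op": "move_arm", "data": {
  "turn": [
    [0,0,0],
    [0,0,0],
    [0,0,0],
    [0,0,0],
    [0,0,0],
    [0,0,0],
    [0,0,0],
    [0,0,0],
    [0,0,0],
    [0,0,0]
  ],
  "dp": [
    [0,0,0],
    [0,0,0],
    [0,0,0],
    [0,0,0],
    [0,0,0],
    [0,0,0.3],
    [0,0,0.3],
    [0,0,0.3],
    [0,0,0],
    [0,0,0]
  ],
  "jaw": [-0.3,-0.3,-0.3,-0.3,-0.3,-0.3,-0.3,-0.3,-0.3,-0.3]
}}

```text
clock: 10.13
tool_pos: [0.5375, 0.1919, 0.1379]
eef_rot: [0.717, 0.697, -0.001, -0.0]
contact_force: [-0.5, 0.0, 0.2]
opening: 0.648
```

>>> {"op": "move_arm", "data": {
  "turn": [
    [0,0,0],
    [0,0,0],
    [0,0,0],
    [0,0,0],
    [0,0,0],
    [0,0,0],
    [0,0,0],
    [0,0,0],
    [0,0,0],
    [0,0,0]
  ],
  "dp": [
    [0,0,0],
    [0,0,0],
    [0,0,0],
    [0,0,0],
    [0,0,0],
    [0,0,0],
    [0,0,0],
    [0,0,0],
    [0,0,0],
    [0,0,0]
  ],
  "jaw": [1,1,1,1,1,1,1,1,1,1],
  "newtons": 15
}}

```text
clock: 10.97
tool_pos: [0.5367, 0.1922, 0.1388]
eef_rot: [0.717, 0.697, -0.001, -0.001]
contact_force: [-4.7, 0.2, 5.1]
opening: 0.16
```

Run:
```python
from h import *
s=st();print(s['moment']); snap('wrist','w6');snap('side','s3'); crop('s3',250,60,60,110,7,'c13')
```

```text
t 10.97 p [0.5367 0.1922 0.1388] R [[0.028, 1.0, -0.003], [1.0, -0.028, -0.0], [-0.0, -0.003, -1.0]] F [-4.7  0.2  5.1] op 0.16
[-0.02330379  1.18589924 -0.03350451]
```

View pics/c13.png

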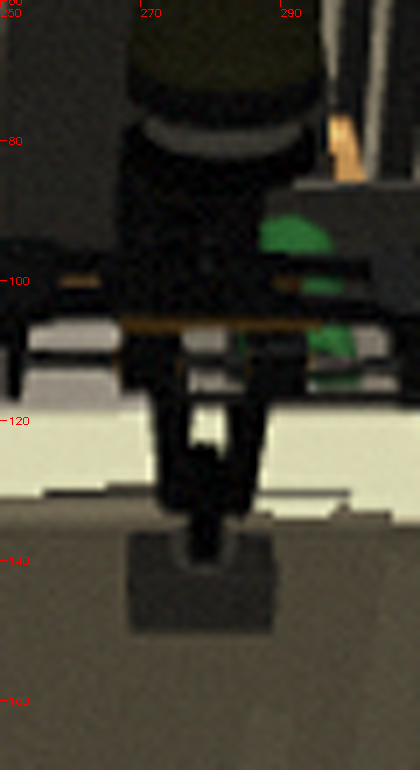

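View pics/w6.png

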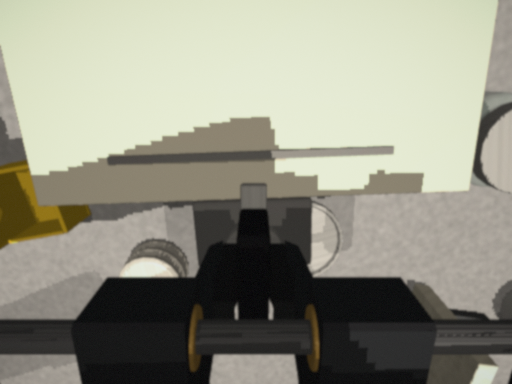

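>>> {"op": "move_arm", "data": {
  "turn": [
    [0,0,0.018],
    [0,0,0.018],
    [0,0,0.018],
    [0,0,0.018],
    [0,0,0.018],
    [0,0,0.018],
    [0,0,0.018],
    [0,0,0.018],
    [0,0,0.018],
    [0,0,0.018]
  ],
  "dp": [
    [0,0,0],
    [0,0,0],
    [0,0,0],
    [0,0,0],
    [0,0,0],
    [0,0,0],
    [0,0,0],
    [0,0,0],
    [0,0,0],
    [0,0,0]
  ],
  "jaw": [1,1,1,1,1,1,1,1,1,1]
}}

```text
clock: 11.9
tool_pos: [0.5391, 0.1907, 0.1388]
eef_rot: [0.979, 0.201, 0.001, 0.001]
contact_force: [0.1, -2.7, 0.2]
opening: 0.162
```

>>> {"op": "move_arm", "data": {
  "turn": [
    [0,0,0.018],
    [0,0,0.018],
    [0,0,0.018],
    [0,0,0.01],
    [0,0,0],
    [0,0,0]
  ],
  "dp": [
    [0,0,0],
    [0,0,0],
    [0,0,0],
    [0,0,0],
    [0,0,0],
    [0,0,0]
  ],
  "jaw": [1,1,1,1,1,1]
}}

```text
clock: 12.4
tool_pos: [0.5393, 0.1897, 0.1388]
eef_rot: [1.0, 0.005, 0.001, 0.002]
contact_force: [-0.2, -5.6, -0.9]
opening: 0.156
```

Run:
```python
from h import *
s=st();print(s['moment'],s['q']); snap('side','s4'); crop('s4',200,40,160,120,5,'c14')
```

```text
t 12.4 p [0.5393 0.1897 0.1388] R [[1.0, 0.01, 0.002], [0.01, -1.0, -0.004], [0.002, 0.004, -1.0]] F [-0.2 -5.6 -0.9] op 0.156
[-1.17329033  0.13585286  0.00492053] [-0.75235758  0.79358246  0.59527007  1.82188353 -0.63902111  0.7258457
 -1.3630852 ]
```

View pics/c14.png

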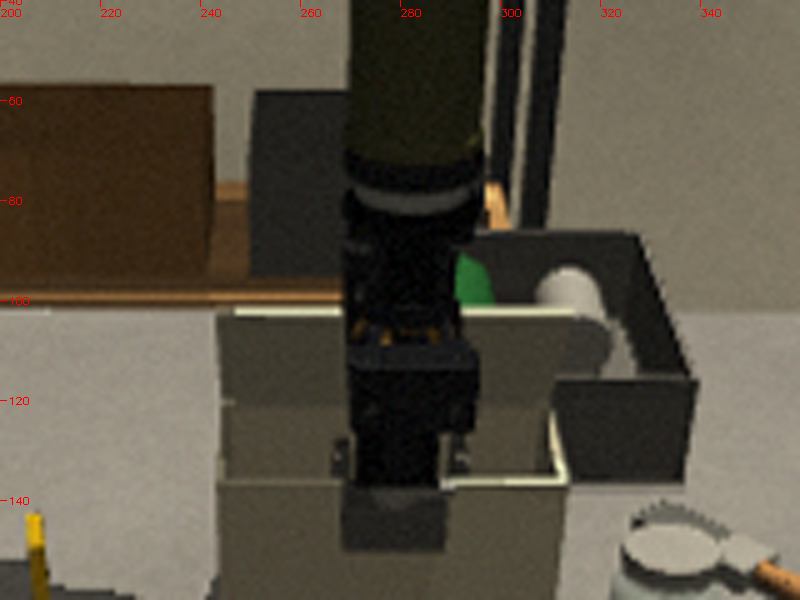

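>>> {"op": "move_arm", "data": {
  "turn": [
    [0,0,0],
    [0,0,0],
    [0,0,0],
    [0,0,0],
    [0,0,0],
    [0,0,0],
    [0,0,0],
    [0,0,0],
    [0,0,0],
    [0,0,0]
  ],
  "dp": [
    [0,0,0],
    [0,0,0],
    [0,0,0],
    [0,0,-0.4],
    [0,0,-0.8],
    [0,0,-0.8],
    [0,0,-0.8],
    [0,0,-0.8],
    [0,0,-0.8],
    [0,0,-0.8]
  ],
  "jaw": [0.3,0.3,0.3,0.3,0.3,0.3,0.3,0.3,0.3,0.3]
}}

```text
clock: 13.28
tool_pos: [0.538, 0.1921, 0.2705]
eef_rot: [1.0, 0.005, 0.0, -0.0]
contact_force: [-0.1, -0.0, 0.1]
opening: 0.351
```

>>> {"op": "move_arm", "data": {
  "turn": [
    [0,0,-0.0184],
    [0,0,-0.0184],
    [0,0,-0.0184],
    [0,0,-0.0184],
    [0,0,-0.0184],
    [0,0,-0.0184],
    [0,0,-0.0184],
    [0,0,-0.0184],
    [0,0,-0.0184],
    [0,0,-0.0184]
  ],
  "dp": [
    [0,0,-0.6],
    [0,0,-0.6],
    [0,0,-0.6],
    [0,0,-0.6],
    [0,0,0],
    [0,0,0],
    [0,0,0],
    [0,0,0],
    [0,0,0],
    [0,0,0]
  ],
  "jaw": [0.3,0.3,0.3,0.3,0.3,0.3,0.3,0.3,0.3,0.3]
}}

```text
clock: 14.12
tool_pos: [0.538, 0.1919, 0.3295]
eef_rot: [0.833, 0.553, 0.0, 0.0]
contact_force: [-0.4, 0.4, -0.2]
opening: 0.349
```

>>> {"op": "move_arm", "data": {
  "turn": [
    [0,0,-0.0184],
    [0,0,-0.0184],
    [0,0,-0.0184],
    [0,0,-0.0064],
    [0,0,0],
    [0,0,0]
  ],
  "dp": [
    [0.8,0,-0.6],
    [0.8,0,-0.6],
    [0.8,0,0],
    [0,0,0],
    [0,0,0],
    [0,0,0]
  ],
  "jaw": [0.3,0.3,0.3,0.3,0.3,0.3]
}}

```text
clock: 14.62
tool_pos: [0.5552, 0.2487, 0.3591]
eef_rot: [0.714, 0.7, -0.0, 0.0]
contact_force: [-0.6, 0.4, -0.3]
opening: 0.35
```

Run:
```python
from h import *
s=st();print(s['q']); snap('wrist','w7'); snap('scene','sc2')
```

```text
t 14.62 p [0.5552 0.2487 0.3591] R [[0.02, 1.0, 0.0], [1.0, -0.02, -0.001], [-0.001, 0.0, -1.0]] F [-0.6  0.4 -0.3] op 0.35
[-0.67642825  0.54264786  0.32530847  1.40579721 -0.17561778  1.22174141
 -0.35454455]
```

View pics/w7.png

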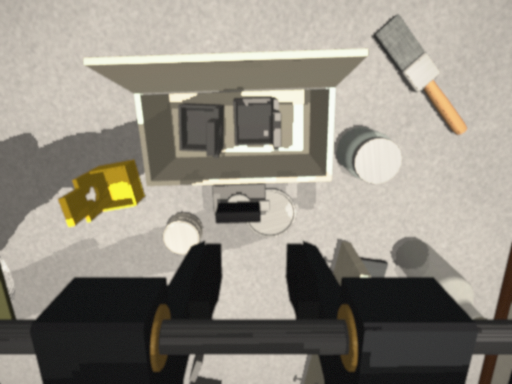

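View pics/sc2.png

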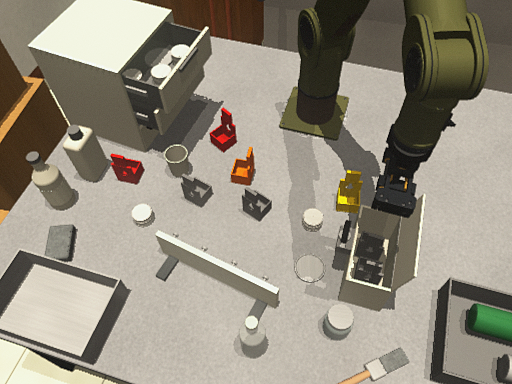

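Run:
```python
from h import *
crop('w7',130,70,220,140,3,'c15')
```

```text
(no output)
```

View pics/c15.png

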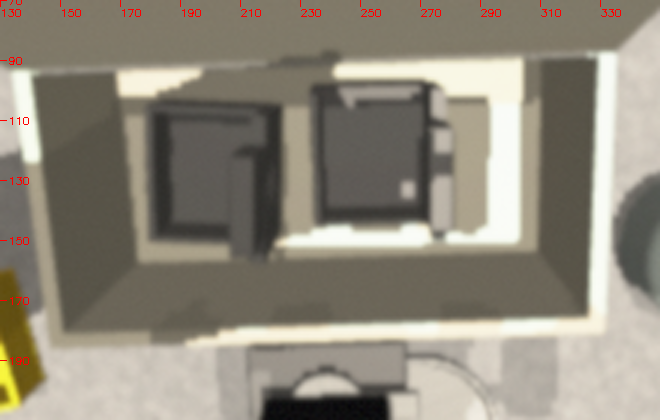

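>>> {"op": "move_arm", "data": {
  "turn": [
    [0,0,0.001],
    [0,0,0.001],
    [0,0,0],
    [0,0,0],
    [0,0,0]
  ],
  "dp": [
    [0.8,-0.25,0.6],
    [0.8,-0.25,0.6],
    [0.8,-0.25,0.6],
    [0,0,0],
    [0,0,0]
  ],
  "jaw": [0.3,0.3,0.3,0.3,0.3]
}}

```text
clock: 15.13
tool_pos: [0.537, 0.3101, 0.313]
eef_rot: [0.717, 0.697, -0.001, -0.0]
contact_force: [-0.5, -1.0, 1.6]
opening: 0.354
```

Run:
```python
from h import *
s=st();snap('wrist','w8');crop('w8',110,80,290,190,2,'c16'); crop('w8',150,110,180,110,4,'c16')
```

```text
t 15.13 p [0.537  0.3101 0.313 ] R [[0.029, 1.0, -0.002], [1.0, -0.029, -0.001], [-0.001, -0.002, -1.0]] F [-0.5 -1.   1.6] op 0.354
```

View pics/w8.png

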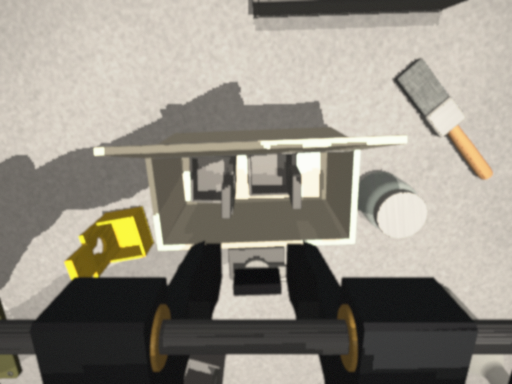

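View pics/c16.png

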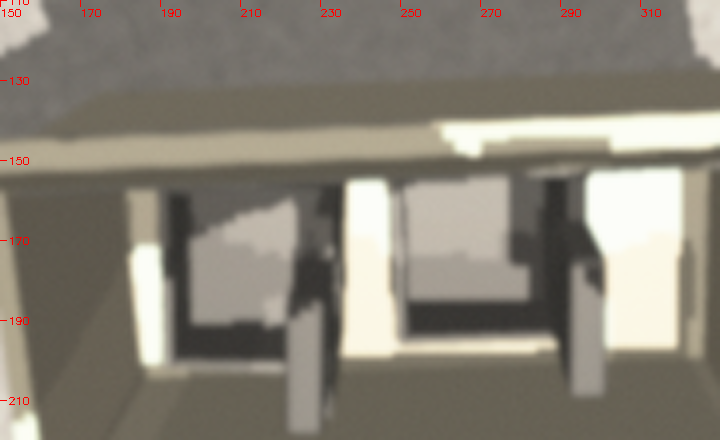

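Run:
```python
from h import *
for n,p in [('A',[(226,186),(226,218),(226,202)]),('B',[(297,175.5),(297,208.7),(297,192)])]:
    print(n,[np.round(atz('w8',*q,.136),4)[:2].tolist() for q in p])
# w7
print([np.round(atz('w7',*q,.136),4)[:2].tolist() for q in [(211,119.5),(211,156),(277.5,111.5),(277.5,148.5)]])
```

```text
A [[0.5076, 0.2852], [0.5056, 0.2481], [0.5066, 0.2669]]
B [[0.5838, 0.2947], [0.5842, 0.2569], [0.584, 0.2762]]
[[0.5087, 0.2894], [0.5062, 0.247], [0.5847, 0.2968], [0.5848, 0.2545]]
```

>>> {"op": "move_arm", "data": {
  "turn": [
    [0,0,0.0047],
    [0,0,0],
    [0,0,0],
    [0,0,0],
    [0,0,0],
    [0,0,0],
    [0,0,0],
    [0,0,0],
    [0,0,0],
    [0,0,0]
  ],
  "dp": [
    [-0.5,-0.28,0],
    [-0.5,-0.28,0.5],
    [-0.5,-0.28,0.8],
    [-0.46,-0.26,0.8],
    [0,0,0.8],
    [0,0,0.8],
    [0,0,0.8],
    [0,0,0.8],
    [0,0,0.8],
    [0,0,0]
  ],
  "jaw": [0.3,0.3,0.3,0.3,0.3,0.3,0.3,0.3,0.3,0.3]
}}

```text
clock: 16.02
tool_pos: [0.5071, 0.2596, 0.1593]
eef_rot: [0.729, 0.684, -0.002, 0.0]
contact_force: [-1.3, -0.5, -0.1]
opening: 0.35
```

Run:
```python
from h import *
s=st();snap('wrist','w9')
for x in (.502,.512): print(proj('w9',[x,.248,.136]),proj('w9',[x,.288,.136]))
```

```text
t 16.02 p [0.5071 0.2596 0.1593] R [[0.063, 0.998, -0.004], [0.998, -0.063, -0.003], [-0.004, -0.003, -1.0]] F [-1.3 -0.5 -0.1] op 0.35
[244.77888483 235.49137293] [240.04900908 174.77120943]
[260.48769008 234.61384418] [256.72232186 173.77140621]
```

View pics/w9.png

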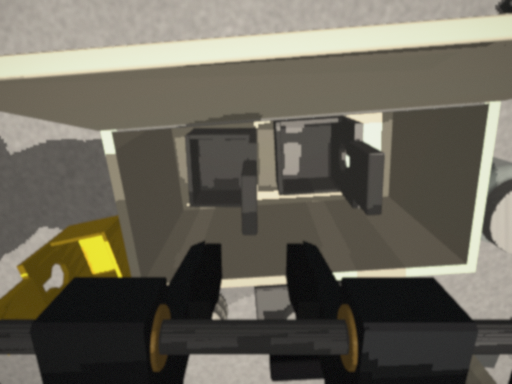

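>>> {"op": "move_arm", "data": {
  "turn": [
    [0,0,0],
    [0,0,0],
    [0,0,0],
    [0,0,0],
    [0,0,0],
    [0,0,0],
    [0,0,0],
    [0,0,0]
  ],
  "dp": [
    [0,0,0.5],
    [0,0,0.5],
    [0,0,0.5],
    [0,0,0.5],
    [0,0,0.5],
    [0,0,0.5],
    [0,0,0.5],
    [0,0,0]
  ],
  "jaw": [0.3,0.3,0.3,0.3,0.3,0.3,0.3,0.3]
}}

```text
clock: 16.73
tool_pos: [0.5086, 0.2615, 0.0739]
eef_rot: [0.729, 0.685, -0.0, 0.0]
contact_force: [-0.2, -0.5, 0.5]
opening: 0.355
```

>>> {"op": "move_arm", "data": {
  "turn": [
    [0,0,0],
    [0,0,0],
    [0,0,0],
    [0,0,0],
    [0,0,0],
    [0,0,0],
    [0,0,0]
  ],
  "dp": [
    [0,0,0],
    [0,0,0],
    [0,0,0],
    [0,0,0],
    [0,0,0],
    [0,0,0],
    [0,0,0]
  ],
  "jaw": [1,1,1,1,1,1,1],
  "newtons": 30
}}

```text
clock: 17.32
tool_pos: [0.5077, 0.2627, 0.0751]
eef_rot: [0.728, 0.686, 0.0, -0.0]
contact_force: [-1.3, 0.0, 6.9]
opening: 0.109
```

Run:
```python
from h import *
s=st();snap('wrist','w10')
```

```text
t 17.32 p [0.5077 0.2627 0.0751] R [[0.06, 0.998, -0.0], [0.998, -0.06, 0.001], [0.001, -0.0, -1.0]] F [-1.3  0.   6.9] op 0.109
```

View pics/w10.png

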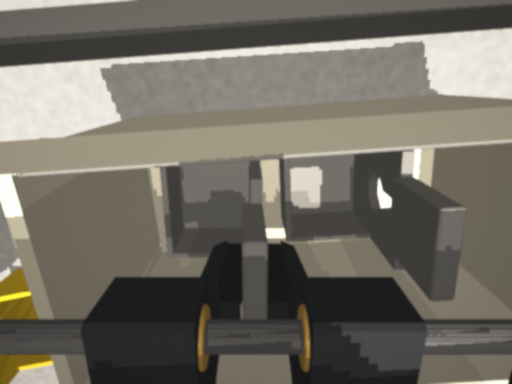

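>>> {"op": "move_arm", "data": {
  "turn": [
    [0,0,0],
    [0,0,0],
    [0,0,0],
    [0,0,0],
    [0,0,0],
    [0,0,0],
    [0,0,0],
    [0,0,0],
    [0,0,0],
    [0,0,0]
  ],
  "dp": [
    [0,0,-0.3],
    [0,0,-0.6],
    [0,0,-1],
    [0,0,-1],
    [0,0,-1],
    [0,0,-1],
    [0,0,-1],
    [0,0,-1],
    [0,0,-1],
    [0,0,-1]
  ],
  "jaw": [1,1,1,1,1,1,1,1,1,1]
}}

```text
clock: 18.2
tool_pos: [0.5077, 0.262, 0.2983]
eef_rot: [0.728, 0.685, 0.0, 0.0]
contact_force: [0.6, 0.5, 0.1]
opening: 0.108
```

Run:
```python
from h import *
s=st()
print('bottle cap',tri([('scene0',251,321),('side0',391.5,151.5)]))
e=np.array([.1748,.9846]);c=np.array([.6735,-.1081])
for k in(-135,-45,45,135):print(c+e*k/1000)
```

```text
t 18.2 p [0.5077 0.262  0.2983] R [[0.061, 0.998, 0.001], [0.998, -0.061, 0.0], [0.0, 0.001, -1.0]] F [0.6 0.5 0.1] op 0.108
bottle cap [0.82857537 0.03852621 0.19750693]
[ 0.649902 -0.241021]
[ 0.665634 -0.152407]
[ 0.681366 -0.063793]
[0.697098 0.024821]
```

>>> {"op": "move_arm", "data": {
  "turn": [
    [0,0,0.0092],
    [0,0,0.0092],
    [0,0,0],
    [0,0,0],
    [0,0,0],
    [0,0,0],
    [0,0,0],
    [0,0,0],
    [0,0,0],
    [0,0,0]
  ],
  "dp": [
    [0,0,0],
    [-0.4,0.2,0],
    [-0.9,0.51,0],
    [-0.9,0.51,0],
    [-0.9,0.51,0],
    [-0.9,0.51,0],
    [-0.9,0.51,0],
    [-0.9,0.51,0],
    [-0.9,0.51,0],
    [-0.9,0.51,0]
  ],
  "jaw": [1,1,1,1,1,1,1,1,1,1]
}}

```text
clock: 19.03
tool_pos: [0.5807, 0.0554, 0.2969]
eef_rot: [0.767, 0.642, 0.0, 0.0]
contact_force: [0.5, 0.1, -1.7]
opening: 0.114
```

>>> {"op": "move_arm", "data": {
  "turn": [
    [0,0,0],
    [0,0,0],
    [0,0,0],
    [0,0,0],
    [0,0,0],
    [0,0,0],
    [0,0,0],
    [0,0,0]
  ],
  "dp": [
    [-0.9,0.51,0],
    [-0.9,0.51,0],
    [-0.9,0.51,0],
    [-0.9,0.51,0],
    [-0.5,0.3,0],
    [0,0,0],
    [0,0,0],
    [0,0,0]
  ],
  "jaw": [1,1,1,1,1,1,1,1]
}}

```text
clock: 19.7
tool_pos: [0.62, -0.052, 0.2962]
eef_rot: [0.766, 0.643, 0.0, -0.001]
contact_force: [-0.1, 0.4, -1.3]
opening: 0.112
```

Run:
```python
from h import *
s=st();print(s['q']);snap('wrist','w11')
```

```text
t 19.7 p [ 0.62   -0.052   0.2962] R [[0.173, 0.985, -0.001], [0.985, -0.173, 0.002], [0.002, -0.001, -1.0]] F [-0.1  0.4 -1.3] op 0.112
[-0.17295367  0.61581195  0.3393154   1.47155117 -0.22043318  1.09249466
  0.03683379]
```

View pics/w11.png

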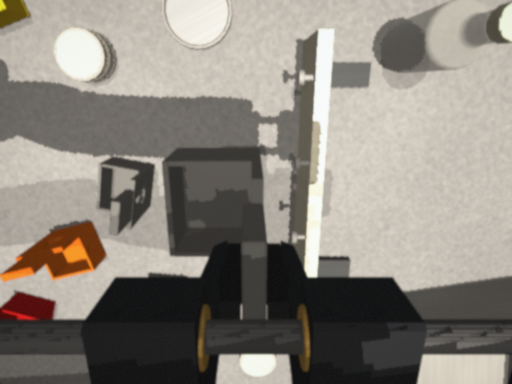

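Run:
```python
from h import *
crop('w11',265,20,80,260,3,'c17')
im=cv2.imread('pics/w11.png')[20:270,150:350]; cv2.imwrite('pics/c18.png',cv2.resize(im,None,fx=3,fy=3,interpolation=cv2.INTER_CUBIC)[:600])
crop('w11',260,50,90,70,8,'c18')
```

```text
(no output)
```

View pics/c17.png

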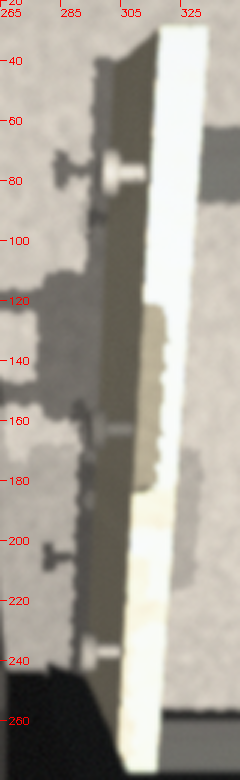

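View pics/c18.png

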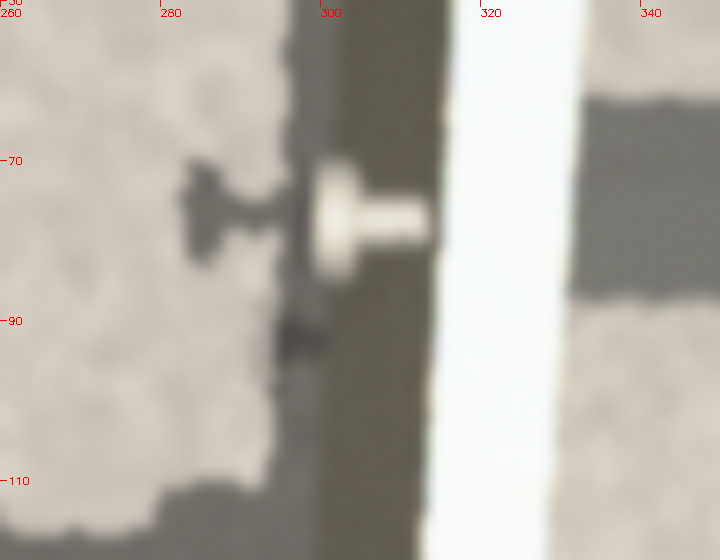

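Run:
```python
from h import *
for n,u,v in [('s4',309.3,77.3),('s3',304.3,163.3),('s2',300.3,237)]: print(n,np.round(atz('w11',u,v,.1),4))
ps=np.array([atz('w11',u,v,.1)[:2] for u,v in [(309.3,77.3),(304.3,163.3),(300.3,237)]]); print(np.linalg.norm(np.diff(ps,axis=0),axis=1))
# board top edge -x at z .11
a=atz('w11',315.3,75,.11);b=atz('w11',305,262,.11);print(a,b,np.degrees(np.arctan2((a-b)[0],(a-b)[1])))
a=atz('w11',331.5,75,.11);b=atz('w11',318,262,.11);print(a,b,np.degrees(np.arctan2((a-b)[0],(a-b)[1])))
# predicted caddy in hand: tab center at tcp
```

```text
s4 [0.6924 0.0225 0.1   ]
s3 [ 0.6759 -0.0663  0.1   ]
s2 [ 0.6598 -0.1546  0.1   ]
[0.09032485 0.08974824]
[0.69699682 0.02373036 0.11      ] [ 0.66036626 -0.18305014  0.11      ] 10.045564922650268
[0.71292037 0.02094359 0.11      ] [ 0.6755931  -0.18570718  0.11      ] 10.238917670359857
```

Run:
```python
from h import *
crop('w11',150,135,130,130,5,'c19')
```

```text
(no output)
```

View pics/c19.png

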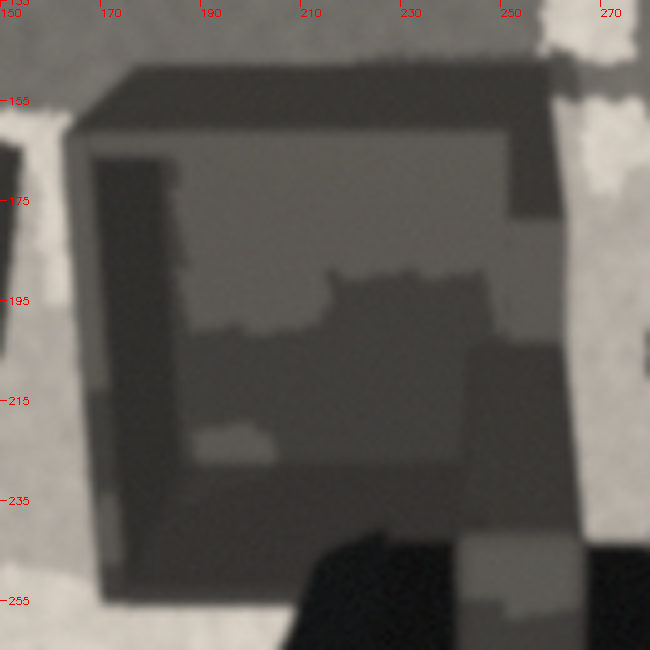

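```bash
cat >> h.py <<'E'
def tool(f,P):
    d=np.load('pics/'+f+'.npz'); return R.from_quat(d['rot']).as_matrix().T@(np.array(P)-d['pos'])
E
python3 - <<'E'
from h import *
for z in (.268,.272,.276):
    P=[tool('w11',atz('w11',*p,z))*1000 for p in [(163,161),(168.5,255.5)]]
    print(z,[np.round(p,1).tolist() for p in P],np.linalg.norm(P[0]-P[1]),'mid',(P[0]+P[1])/2)
E
```

```text
0.268 [[35.5, -53.6, 28.3], [-28.6, -55.2, 28.2]] 64.07355426158617 mid [  3.47318646 -54.39024226  28.27936859]
0.272 [[36.4, -52.5, 24.3], [-26.4, -54.1, 24.2]] 62.81170680760419 mid [  5.00302176 -53.29409117  24.28119209]
0.276 [[37.3, -51.4, 20.3], [-24.2, -53.0, 20.2]] 61.54985935362218 mid [  6.53285706 -52.19794007  20.28301559]
```

>>> {"op": "move_arm", "data": {
  "turn": [
    [0,0,0],
    [0,0,0],
    [0,0,0],
    [0,0,0],
    [0,0,0],
    [0,0,0],
    [0,0,0],
    [0,0,0],
    [0,0,0],
    [0,0,0]
  ],
  "dp": [
    [0.82,0.28,0],
    [0.82,0.28,0],
    [0.82,0.28,0.5],
    [0.82,0.28,0.9],
    [0,0,0.9],
    [0,0,0.9],
    [0,0,0.9],
    [0,0,0.9],
    [0,0,0.9],
    [0,0,0]
  ],
  "jaw": [1,1,1,1,1,1,1,1,1,1]
}}

```text
clock: 20.58
tool_pos: [0.6583, 0.0243, 0.1442]
eef_rot: [0.766, 0.643, -0.003, -0.003]
contact_force: [-0.8, 0.7, -2.5]
opening: 0.113
```

Run:
```python
from h import *
s=st();snap('wrist','w12')
print(proj('w12',[.6924,.0225,.1]))
```

```text
t 20.58 p [0.6583 0.0243 0.1442] R [[0.172, 0.985, -0.009], [0.985, -0.172, 0.001], [-0.0, -0.009, -1.0]] F [-0.8  0.7 -2.5] op 0.113
[302.1499597  201.30507741]
```

View pics/w12.png

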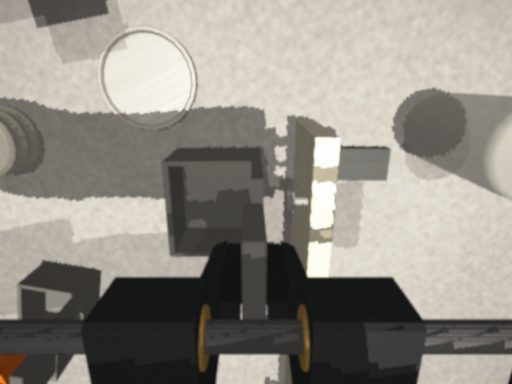

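>>> {"op": "move_arm", "data": {
  "turn": [
    [0,0,0],
    [0,0,0],
    [0,0,0],
    [0,0,0],
    [0,0,0]
  ],
  "dp": [
    [0,0.08,0.45],
    [0,0.08,0.45],
    [0,0,0],
    [0,0,0],
    [0,0,0]
  ],
  "jaw": [1,1,1,1,1]
}}

```text
clock: 21.05
tool_pos: [0.6666, 0.0207, 0.1268]
eef_rot: [0.766, 0.642, 0.0, 0.0]
contact_force: [0.2, -0.3, -0.5]
opening: 0.112
```

Run:
```python
from h import *
s=st();snap('wrist','w13');snap('side','s5'); crop('w13',240,120,110,120,6,'c20'); crop('s5',280,130,100,90,7,'c21')
t=tool('w13',[.6924,.0225,.1]);print(t*1000,proj('w13',[.6924,.0225,.1]))
```

```text
t 21.05 p [0.6666 0.0207 0.1268] R [[0.175, 0.985, 0.001], [0.985, -0.175, 0.0], [0.0, 0.001, -1.0]] F [ 0.2 -0.3 -0.5] op 0.112
[ 6.24118028 25.1188074  26.82111834] [291.37333964 207.19138362]
```

View pics/c20.png

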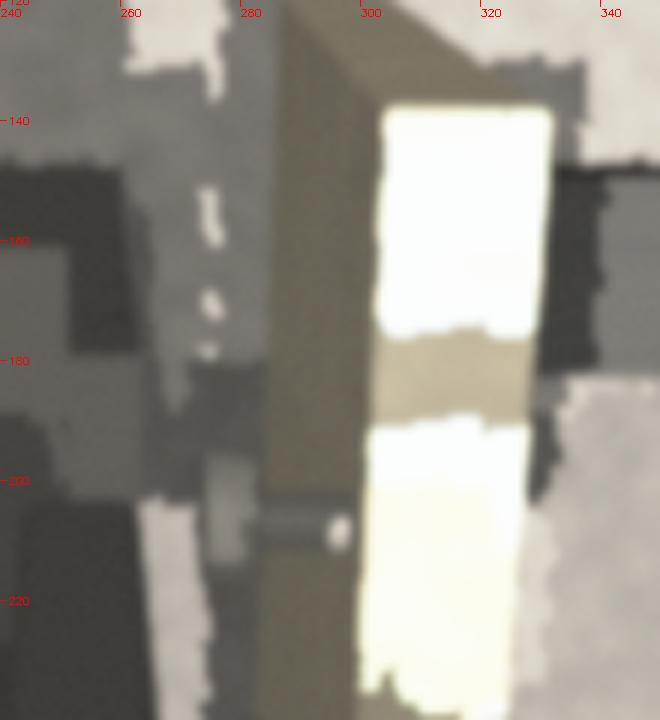

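View pics/c21.png

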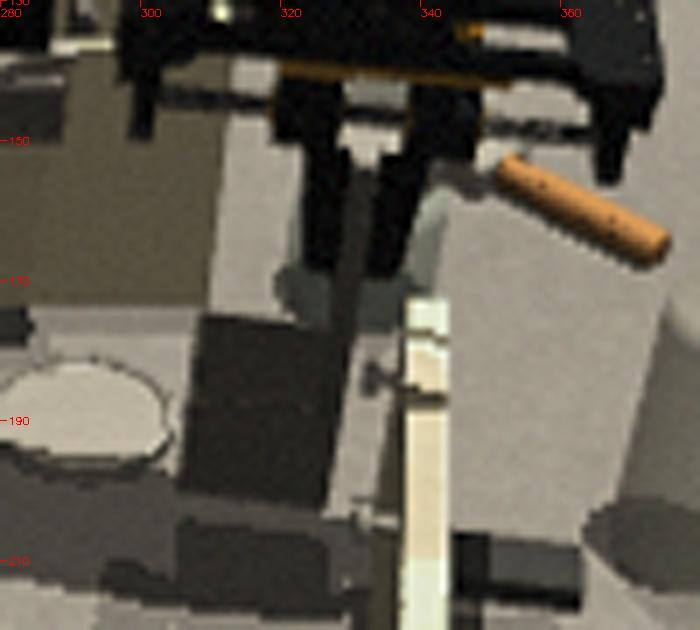

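>>> {"op": "move_arm", "data": {
  "turn": [
    [0,0,0],
    [0,0,0],
    [0,0,0],
    [0,0,0]
  ],
  "dp": [
    [0.08,0,0.23],
    [0,0,0],
    [0,0,0],
    [0,0,0]
  ],
  "jaw": [1,1,1,1]
}}

```text
clock: 21.48
tool_pos: [0.6664, 0.0229, 0.1204]
eef_rot: [0.766, 0.642, -0.0, -0.0]
contact_force: [-0.1, 0.8, -1.3]
opening: 0.114
```

Run:
```python
from h import *
s=st();snap('wrist','w14');crop('w14',150,135,160,130,5,'c20')
t=tool('w14',[.6924,.0225,.1]);print(t*1000,proj('w14',[.6924,.0225,.1]))
```

```text
t 21.48 p [0.6664 0.0229 0.1204] R [[0.175, 0.985, -0.0], [0.985, -0.175, 0.0], [0.0, -0.0, -1.0]] F [-0.1  0.8 -1.3] op 0.114
[ 4.15660553 25.65172283 20.41907037] [293.21910215 214.02117194]
```

View pics/c20.png

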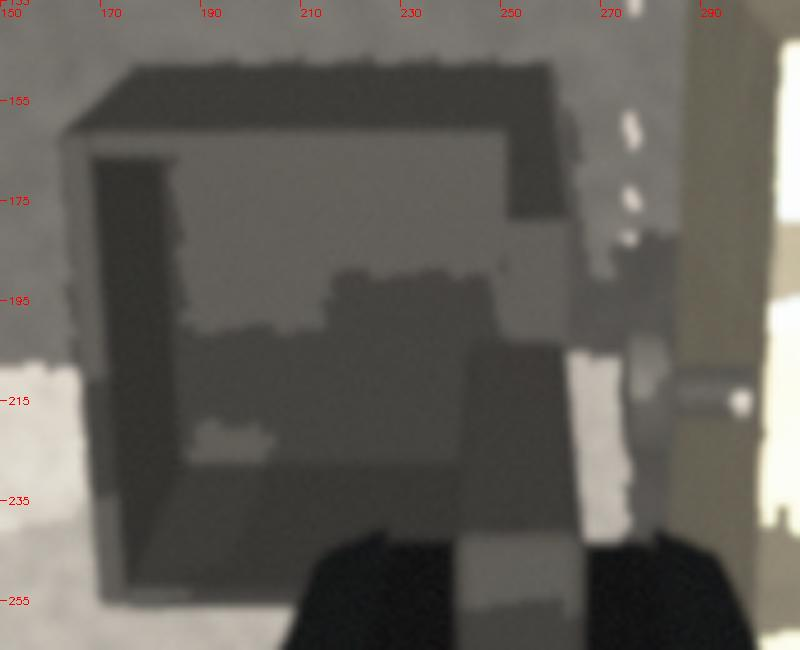

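Run:
```python
from h import *
P=np.load('pics/w14.npz')['pos']
for off in (69,71,73):
  for (u,v,zc) in [(253.5,242.3,130),(253,203,85),(162.5,161.3,45),(168.5,255.5,45)]:
    z=P[2]-(off-zc)/1000
    print(off,zc,np.round(tool('w14',atz('w14',u,v,z))*1000,1))
```

```text
69 130 [ 25.1   1.3 -61. ]
69 85 [ 24.4   1.  -16. ]
69 45 [ 36.3 -52.7  24. ]
69 45 [-26.3 -54.   24. ]
71 130 [ 24.1   1.3 -59. ]
71 85 [ 23.6   1.  -14. ]
71 45 [ 35.8 -53.3  26. ]
71 45 [-27.4 -54.6  26. ]
73 130 [ 23.2   1.3 -57. ]
73 85 [ 22.9   1.  -12. ]
73 45 [ 35.4 -53.8  28. ]
73 45 [-28.4 -55.1  28. ]
```

>>> {"op": "move_arm", "data": {
  "turn": [
    [0,0,0],
    [0,0,0],
    [0,0,0],
    [0,0,0],
    [0,0,0],
    [0,0,0]
  ],
  "dp": [
    [0,0.3,0],
    [0,0.3,0],
    [0,0.3,0],
    [0,0,0],
    [0,0,0],
    [0,0,0]
  ],
  "jaw": [1,1,1,1,1,1]
}}

```text
clock: 22.03
tool_pos: [0.6882, 0.0188, 0.1205]
eef_rot: [0.767, 0.642, -0.0, -0.0]
contact_force: [0.5, 0.2, -1.2]
opening: 0.111
```

Run:
```python
from h import *
s=st();snap('wrist','w15');snap('side','s6'); crop('s6',280,130,100,90,7,'c21');crop('w15',150,135,160,130,5,'c20')
t=tool('w15',[.6924,.0225,.1]);print(t*1000)
```

```text
t 22.03 p [0.6882 0.0188 0.1205] R [[0.175, 0.985, -0.0], [0.985, -0.175, 0.0], [-0.0, -0.0, -1.0]] F [ 0.5  0.2 -1.2] op 0.111
[ 4.36314813  3.50125193 20.44840009]
```

View pics/c21.png

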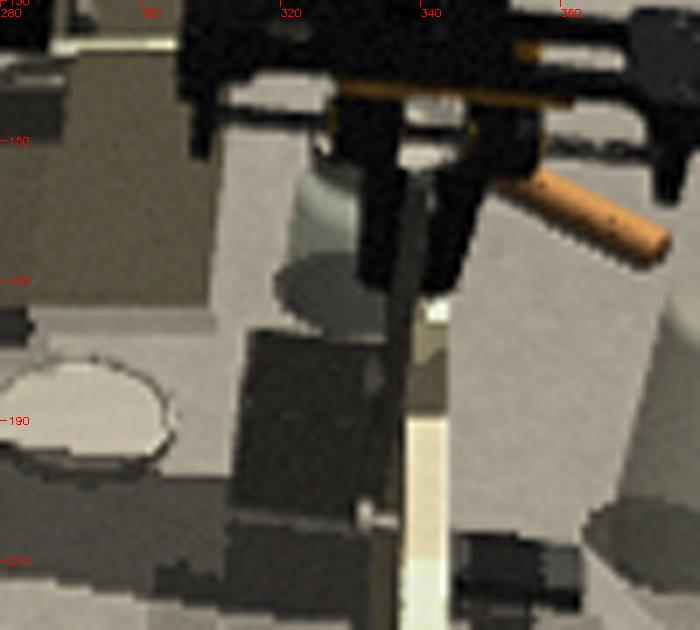

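View pics/c20.png

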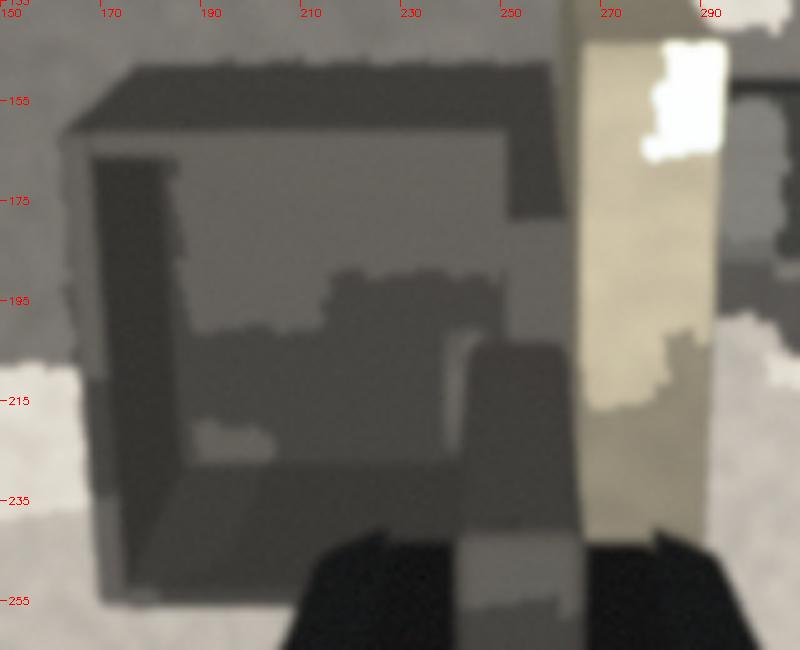

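>>> {"op": "move_arm", "data": {
  "turn": [
    [0,0,0],
    [0,0,0],
    [0,0,0],
    [0,0,0],
    [0,0,0],
    [0,0,0],
    [0,0,0]
  ],
  "dp": [
    [0,0.06,0],
    [0,0,0.2],
    [0,0,0.2],
    [0,0,0.2],
    [0,0,0.15],
    [0,0,0],
    [0,0,0]
  ],
  "jaw": [1,1,1,1,1,1,1]
}}

```text
clock: 22.72
tool_pos: [0.6899, 0.0185, 0.1013]
eef_rot: [0.766, 0.642, -0.0, -0.0]
contact_force: [0.4, 0.5, -1.5]
opening: 0.112
```

Run:
```python
from h import *
s=st();t=tool('w15',[.6924,.0225,.1]); print((np.array([.6924,.0225,.1])-s['tool_pos'])*1000)
```

```text
t 22.72 p [0.6899 0.0185 0.1013] R [[0.175, 0.985, -0.001], [0.985, -0.175, -0.0], [-0.0, -0.001, -1.0]] F [ 0.4  0.5 -1.5] op 0.112
[ 2.46381488  3.96233793 -1.26696722]
```

Lower further in small steps until contact shows.

>>> {"op": "move_arm", "data": {
  "turn": [
    [0,0,0],
    [0,0,0],
    [0,0,0]
  ],
  "dp": [
    [0,0,0.08],
    [0,0,0],
    [0,0,0]
  ],
  "jaw": [1,1,1]
}}

```text
clock: 22.97
tool_pos: [0.6901, 0.0185, 0.0998]
eef_rot: [0.766, 0.642, 0.0, -0.0]
contact_force: [-0.5, 0.8, -1.2]
opening: 0.109
```

>>> {"op": "move_arm", "data": {
  "turn": [
    [0,0,0],
    [0,0,0],
    [0,0,0]
  ],
  "dp": [
    [0,0,0.08],
    [0,0,0],
    [0,0,0]
  ],
  "jaw": [1,1,1]
}}

```text
clock: 23.22
tool_pos: [0.6901, 0.0186, 0.0976]
eef_rot: [0.766, 0.642, -0.0, -0.0]
contact_force: [-0.0, 0.6, -2.0]
opening: 0.114
```

>>> {"op": "move_arm", "data": {
  "turn": [
    [0,0,0],
    [0,0,0],
    [0,0,0]
  ],
  "dp": [
    [0,0,0.08],
    [0,0,0],
    [0,0,0]
  ],
  "jaw": [1,1,1]
}}

```text
clock: 23.47
tool_pos: [0.6902, 0.0185, 0.0968]
eef_rot: [0.767, 0.642, 0.0, -0.0]
contact_force: [-2.4, 0.0, 4.7]
opening: 0.114
```

Run:
```python
from h import *
s=st();snap('wrist','w16');snap('side','s7'); crop('s7',280,130,100,90,7,'c21')
```

```text
t 23.47 p [0.6902 0.0185 0.0968] R [[0.175, 0.985, 0.0], [0.985, -0.175, 0.0], [0.0, 0.0, -1.0]] F [-2.4  0.   4.7] op 0.114
```

View pics/c21.png

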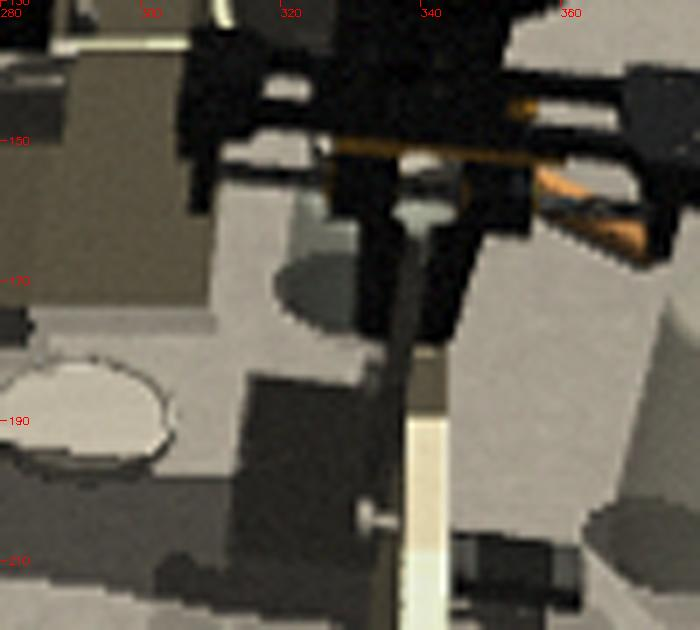

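View pics/w16.png

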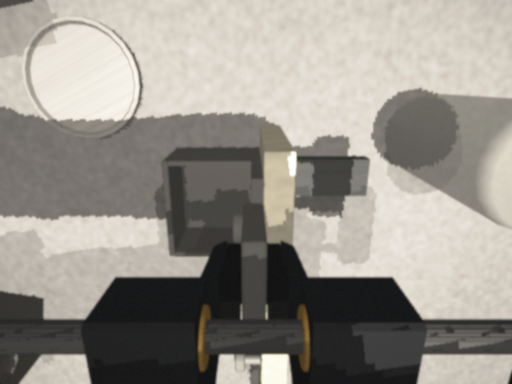

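>>> {"op": "move_arm", "data": {
  "turn": [
    [0,0,0],
    [0,0,0],
    [0,0,0],
    [0,0,0],
    [0,0,0],
    [0,0,0],
    [0,0,0],
    [0,0,0],
    [0,0,0],
    [0,0,0]
  ],
  "dp": [
    [0,0,0],
    [0,0,0],
    [0,0,0],
    [0,0,0],
    [0,0,-0.3],
    [0,0,-0.6],
    [0,0,-0.9],
    [0,0,-0.9],
    [0,0,-0.9],
    [0,0,-0.9]
  ],
  "jaw": [0.75,0.7,0.6,0.4,0.3,0.3,0.3,0.3,0.3,0.3]
}}

```text
clock: 24.4
tool_pos: [0.6902, 0.0185, 0.2099]
eef_rot: [0.766, 0.642, 0.0, 0.0]
contact_force: [0.7, -0.1, 0.1]
opening: 0.35
```

Run:
```python
from h import *
s=st();snap('wrist','w17');snap('side','s8'); crop('s8',280,130,100,90,7,'c21')
```

```text
t 24.4 p [0.6902 0.0185 0.2099] R [[0.175, 0.985, 0.001], [0.985, -0.175, -0.0], [0.0, 0.001, -1.0]] F [ 0.7 -0.1  0.1] op 0.35
```

View pics/c21.png

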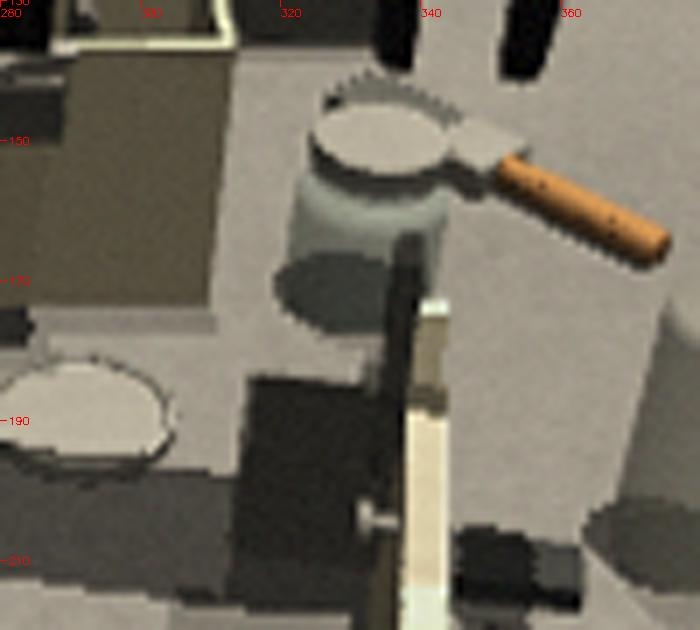

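View pics/w17.png

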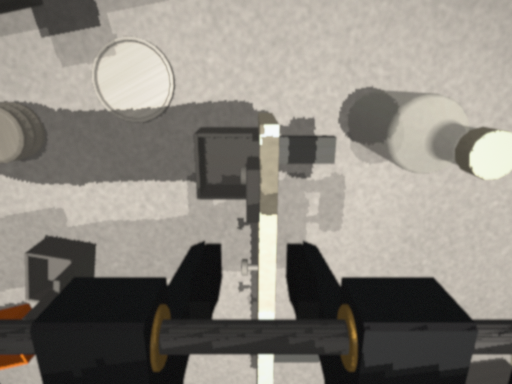

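>>> {"op": "move_arm", "data": {
  "turn": [
    [0,0,-0.007],
    [0,0,-0.007],
    [0,0,-0.007],
    [0,0,-0.007],
    [0,0,0],
    [0,0,0],
    [0,0,0],
    [0,0,0],
    [0,0,0],
    [0,0,0]
  ],
  "dp": [
    [0,0,-0.5],
    [0,0,-0.6],
    [0,0,-0.6],
    [0,0,-0.3],
    [0.91,-0.38,0],
    [0.91,-0.38,0],
    [0.91,-0.38,0],
    [0.91,-0.38,0],
    [0.91,-0.38,0],
    [0.91,-0.38,0]
  ],
  "jaw": [0.3,0.3,0.3,0.3,0.3,0.3,0.3,0.3,0.3,0.3]
}}

```text
clock: 25.33
tool_pos: [0.6322, 0.156, 0.2576]
eef_rot: [0.707, 0.707, -0.0, -0.0]
contact_force: [0.8, 0.3, 0.2]
opening: 0.35
```

>>> {"op": "move_arm", "data": {
  "turn": [
    [0,0,0],
    [0,0,0],
    [0,0,0],
    [0,0,0],
    [0,0,0],
    [0,0,0],
    [0,0,0],
    [0,0,0]
  ],
  "dp": [
    [0.91,-0.39,0],
    [0.91,-0.39,0],
    [0.91,-0.39,0],
    [0.91,-0.39,0],
    [0.9,-0.39,0],
    [0,0,0.9],
    [0,0,0.9],
    [0,0,0]
  ],
  "jaw": [0.3,0.3,0.3,0.3,0.3,0.3,0.3,0.3]
}}

```text
clock: 26.0
tool_pos: [0.5807, 0.2682, 0.2087]
eef_rot: [0.707, 0.708, -0.004, -0.002]
contact_force: [-0.8, 0.5, -1.7]
opening: 0.35
```

Run:
```python
from h import *
s=st();snap('wrist','w18')
```

```text
t 26.0 p [0.5807 0.2682 0.2087] R [[-0.001, 1.0, -0.008], [1.0, 0.001, -0.004], [-0.004, -0.008, -1.0]] F [-0.8  0.5 -1.7] op 0.35
```

View pics/w18.png

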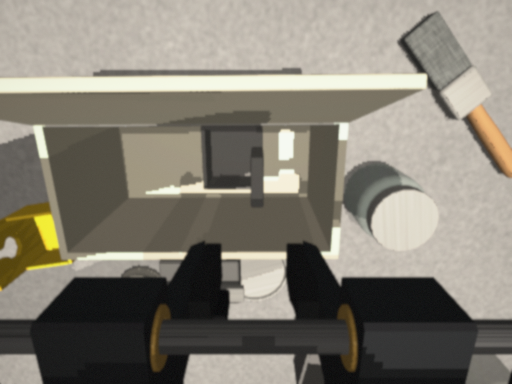

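Run:
```python
from h import *
crop('w18',220,110,90,110,6,'c22'); s=st()
```

```text
t 26.05 p [0.5822 0.268  0.2108] R [[-0.0, 1.0, -0.005], [1.0, 0.0, -0.003], [-0.003, -0.005, -1.0]] F [-0.6  0.2  0.4] op 0.348
```

View pics/c22.png

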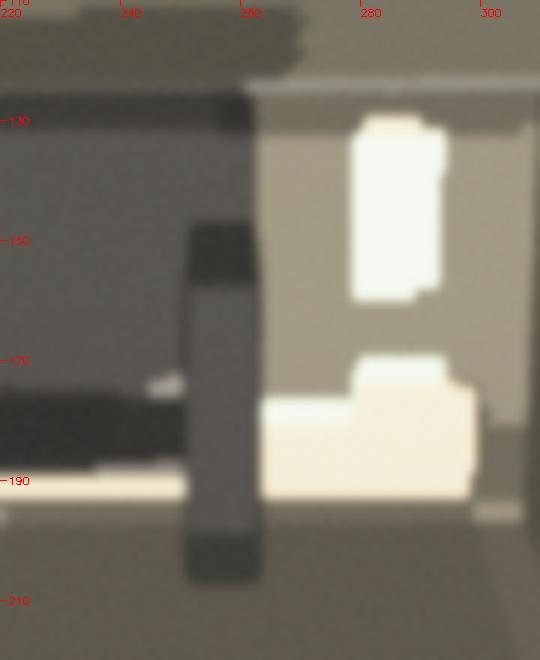

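Run:
```python
from h import *
for p in [(257,158),(257,206.5),(257,182)]: print(np.round(atz('w18',*p,.136),4), np.round(tool('w18',atz('w18',*p,.136))*1000,1))
```

```text
[0.5839 0.2956 0.136 ] [27.6  3.8 72.5]
[0.5841 0.2575 0.136 ] [-10.5   4.   72.7]
[0.584  0.2772 0.136 ] [ 9.2  3.9 72.6]
```

>>> {"op": "move_arm", "data": {
  "turn": [
    [0,0,0],
    [0,0,0],
    [0,0,0],
    [0,0,0],
    [0,0,0],
    [0,0,0],
    [0,0,0],
    [0,0,0],
    [0,0,0],
    [0,0,0]
  ],
  "dp": [
    [0.12,0.08,0],
    [0,0,0.6],
    [0,0,0.8],
    [0,0,0.8],
    [0,0,0.8],
    [0,0,0.8],
    [0,0,0.8],
    [0,0,0.6],
    [0,0,0.22],
    [0,0,0]
  ],
  "jaw": [0.3,0.3,0.3,0.3,0.3,0.3,0.3,0.3,0.3,0.3]
}}

```text
clock: 26.88
tool_pos: [0.5867, 0.2714, 0.0776]
eef_rot: [0.707, 0.707, -0.0, -0.0]
contact_force: [-0.3, 0.7, -0.6]
opening: 0.352
```

>>> {"op": "move_arm", "data": {
  "turn": [
    [0,0,0],
    [0,0,0],
    [0,0,0],
    [0,0,0],
    [0,0,0],
    [0,0,0],
    [0,0,0]
  ],
  "dp": [
    [0,0,0],
    [0,0,0],
    [0,0,0],
    [0,0,0],
    [0,0,0],
    [0,0,0],
    [0,0,0]
  ],
  "jaw": [1,1,1,1,1,1,1],
  "newtons": 30
}}

```text
clock: 27.47
tool_pos: [0.5861, 0.2719, 0.0791]
eef_rot: [0.707, 0.707, 0.0, -0.0]
contact_force: [-2.1, 0.2, 5.9]
opening: 0.114
```

Run:
```python
from h import *
s=st()
```

```text
t 27.47 p [0.5861 0.2719 0.0791] R [[-0.0, 1.0, -0.0], [1.0, 0.0, 0.001], [0.001, -0.0, -1.0]] F [-2.1  0.2  5.9] op 0.114
```

>>> {"op": "move_arm", "data": {
  "turn": [
    [0,0,0],
    [0,0,0],
    [0,0,0],
    [0,0,0],
    [0,0,0],
    [0,0,0],
    [0,0,0],
    [0,0,0],
    [0,0,0],
    [0,0,0]
  ],
  "dp": [
    [0,0,-0.3],
    [0,0,-0.6],
    [0,0,-1],
    [0,0,-1],
    [0,0,-1],
    [0,0,-1],
    [0,0,-1],
    [0,0,-1],
    [0,0,-1],
    [0,0,-1]
  ],
  "jaw": [1,1,1,1,1,1,1,1,1,1]
}}

```text
clock: 28.3
tool_pos: [0.5862, 0.2713, 0.3022]
eef_rot: [0.707, 0.707, 0.0, 0.0]
contact_force: [0.3, 0.4, -1.4]
opening: 0.109
```

>>> {"op": "move_arm", "data": {
  "turn": [
    [0,0,0.0141],
    [0,0,0.0141],
    [0,0,0],
    [0,0,0],
    [0,0,0],
    [0,0,0],
    [0,0,0],
    [0,0,0],
    [0,0,0],
    [0,0,0]
  ],
  "dp": [
    [0,0,0],
    [0,0,0],
    [-0.92,0.35,0],
    [-0.92,0.35,0],
    [-0.92,0.35,0],
    [-0.92,0.35,0],
    [-0.92,0.35,0],
    [-0.92,0.35,0],
    [-0.92,0.35,0],
    [-0.92,0.35,0]
  ],
  "jaw": [1,1,1,1,1,1,1,1,1,1]
}}

```text
clock: 29.13
tool_pos: [0.6229, 0.0768, 0.3009]
eef_rot: [0.767, 0.642, 0.0, 0.0]
contact_force: [0.1, -0.5, -1.6]
opening: 0.11
```

>>> {"op": "move_arm", "data": {
  "turn": [
    [0,0,0],
    [0,0,0],
    [0,0,0],
    [0,0,0],
    [0,0,0],
    [0,0,0],
    [0,0,0],
    [0,0,0],
    [0,0,0]
  ],
  "dp": [
    [-0.92,0.35,0],
    [-0.92,0.35,0],
    [-0.92,0.35,0],
    [-0.92,0.35,0],
    [-0.92,0.35,0],
    [-0.89,0.37,0],
    [0,0,0],
    [0,0,0],
    [0,0,0]
  ],
  "jaw": [1,1,1,1,1,1,1,1,1]
}}

```text
clock: 29.88
tool_pos: [0.6508, -0.0655, 0.3005]
eef_rot: [0.767, 0.642, 0.0, -0.0]
contact_force: [-0.7, 0.8, -1.2]
opening: 0.111
```

Run:
```python
from h import *
s=st();snap('wrist','w19'); print(tool('w19',[.6759,-.0663,.1])*1000)
```

```text
t 29.88 p [ 0.6508 -0.0655  0.3005] R [[0.176, 0.984, 0.0], [0.984, -0.176, 0.001], [0.001, -0.0, -1.0]] F [-0.7  0.8 -1.2] op 0.111
[  3.38773035  24.86896213 200.47409285]
```

View pics/w19.png

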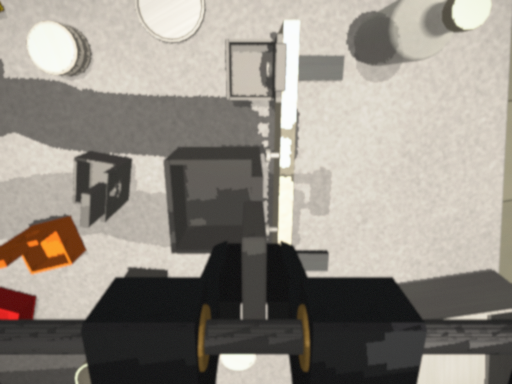

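Run:
```python
from h import *
crop('w19',150,135,160,130,5,'c20')
```

```text
(no output)
```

View pics/c20.png

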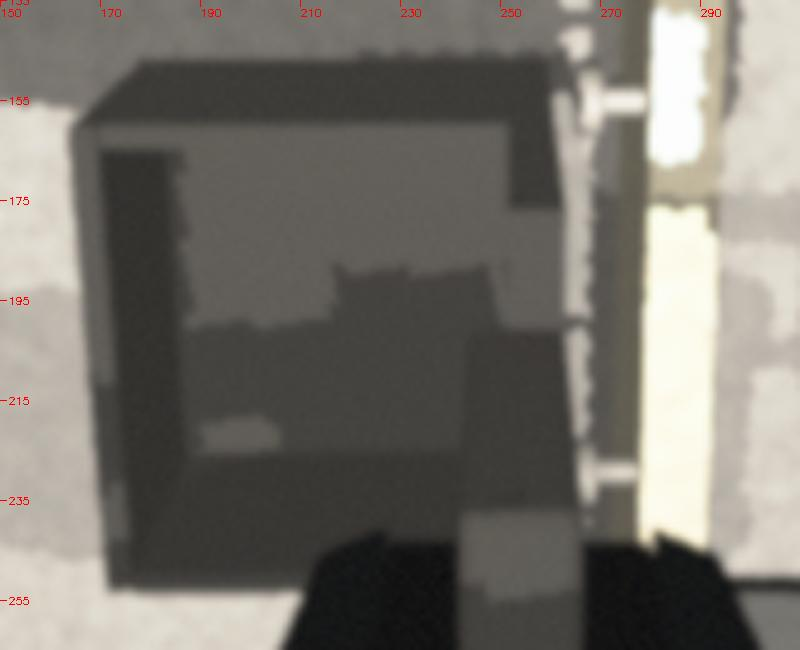

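```bash
cat >> h.py <<'E'
def hand(f,off,pts):
    # pts: [(u,v,zc)] caddy height mm
    P=np.load('pics/'+f+'.npz')['pos']
    for u,v,zc in pts: print(off,zc,np.round(tool(f,atz(f,u,v,P[2]-(off-zc)/1000))*1000,1))
E
python3 - <<'E'
from h import *
for off in(71,73): hand('w19',off,[(253,237.3,130),(253,201,85),(165,159,45),(170.5,252.5,45)])
for v,u in((155,275),(229.3,273)): print(np.round(atz('w19',u,v,.1),4))
E
```

```text
71 130 [ 26.2   1.1 -59. ]
71 85 [ 24.7   1.  -14. ]
71 45 [ 37.2 -51.7  26. ]
71 45 [-25.1 -53.1  26. ]
73 130 [ 25.2   1.1 -57. ]
73 85 [ 24.   1. -12.]
73 45 [ 36.8 -52.2  28. ]
73 45 [-26.2 -53.6  28. ]
[ 0.6763 -0.0661  0.1   ]
[ 0.6599 -0.1547  0.1   ]
```

>>> {"op": "move_arm", "data": {
  "turn": [
    [0,0,0],
    [0,0,0],
    [0,0,0],
    [0,0,0],
    [0,0,0],
    [0,0,0],
    [0,0,0],
    [0,0,0],
    [0,0,0],
    [0,0,0]
  ],
  "dp": [
    [-0.055,0,0.5],
    [0,0,0.9],
    [0,0,0.9],
    [0,0,0.9],
    [0,0,0.9],
    [0,0,0.9],
    [0,0,0.9],
    [0,0,0.8],
    [0,0,0.38],
    [0,0,0]
  ],
  "jaw": [1,1,1,1,1,1,1,1,1,1]
}}

```text
clock: 30.77
tool_pos: [0.649, -0.0657, 0.1211]
eef_rot: [0.766, 0.643, -0.001, -0.002]
contact_force: [-0.5, -0.9, -0.8]
opening: 0.109
```

>>> {"op": "move_arm", "data": {
  "turn": [
    [0,0,0],
    [0,0,0],
    [0,0,0]
  ],
  "dp": [
    [0,0,0],
    [0,0,0],
    [0,0,0]
  ],
  "jaw": [1,1,1]
}}

```text
clock: 31.02
tool_pos: [0.6518, -0.0677, 0.1249]
eef_rot: [0.767, 0.642, 0.001, 0.001]
contact_force: [0.7, -0.3, -1.0]
opening: 0.112
```

Run:
```python
from h import *
s=st();snap('wrist','w20'); print(tool('w20',[.676,-.0662,.1])*1000,proj('w20',[.676,-.0662,.1]));crop('w20',150,135,160,130,5,'c20')
```

```text
t 31.02 p [ 0.6518 -0.0677  0.1249] R [[0.176, 0.984, 0.003], [0.984, -0.176, -0.0], [0.0, 0.003, -1.0]] F [ 0.7 -0.3 -1. ] op 0.112
[ 5.74062452 23.51490217 24.95767475] [289.0968566  208.98664786]
```

View pics/c20.png

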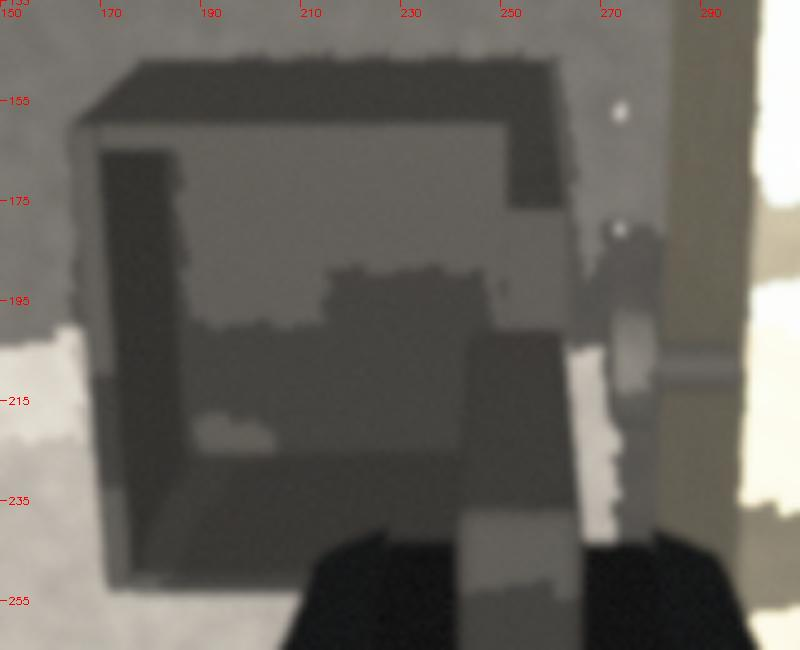

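>>> {"op": "move_arm", "data": {
  "turn": [
    [0,0,0],
    [0,0,0],
    [0,0,0],
    [0,0,0],
    [0,0,0],
    [0,0,0]
  ],
  "dp": [
    [0.02,0.28,0],
    [0,0.28,0],
    [0,0.28,0],
    [0,0,0],
    [0,0,0],
    [0,0,0]
  ],
  "jaw": [1,1,1,1,1,1]
}}

```text
clock: 31.57
tool_pos: [0.6712, -0.071, 0.123]
eef_rot: [0.767, 0.642, -0.0, -0.0]
contact_force: [-0.7, -0.1, -1.4]
opening: 0.115
```

Run:
```python
from h import *
s=st();snap('wrist','w21'); print(tool('w21',[.676,-.0662,.1])*1000);crop('w21',150,135,160,130,5,'c20')
```

```text
t 31.57 p [ 0.6712 -0.071   0.123 ] R [[0.176, 0.984, -0.001], [0.984, -0.176, 0.0], [-0.0, -0.001, -1.0]] F [-0.7 -0.1 -1.4] op 0.115
[ 5.57395757  3.90698934 23.0127748 ]
```

View pics/c20.png

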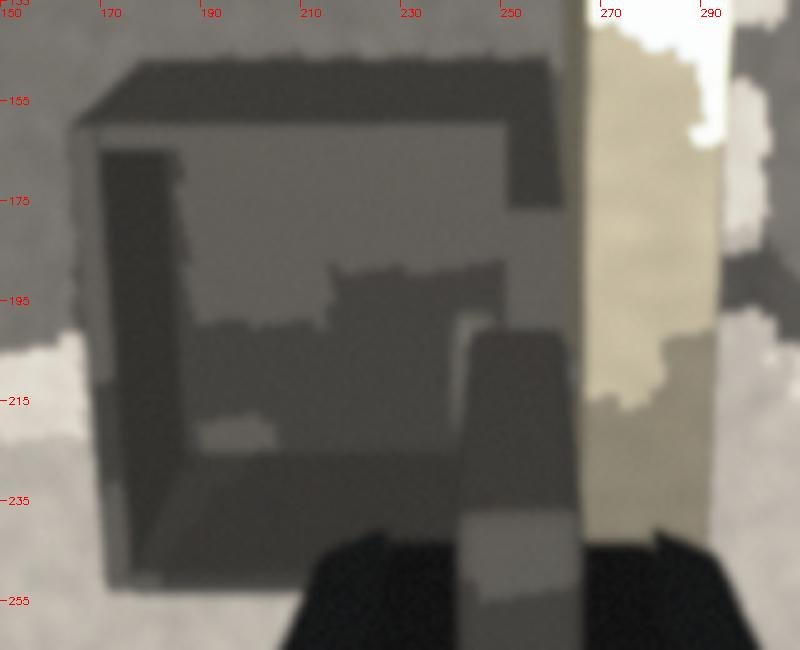

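>>> {"op": "move_arm", "data": {
  "turn": [
    [0,0,0],
    [0,0,0],
    [0,0,0],
    [0,0,0],
    [0,0,0],
    [0,0,0],
    [0,0,0],
    [0,0,0]
  ],
  "dp": [
    [0.015,0.07,0],
    [0,0,0.2],
    [0,0,0.2],
    [0,0,0.2],
    [0,0,0.15],
    [0,0,0.06],
    [0,0,0],
    [0,0,0]
  ],
  "jaw": [1,1,1,1,1,1,1,1]
}}

```text
clock: 32.28
tool_pos: [0.6731, -0.0709, 0.1028]
eef_rot: [0.767, 0.642, -0.0, -0.0]
contact_force: [0.3, -0.2, -0.0]
opening: 0.11
```

>>> {"op": "move_arm", "data": {
  "turn": [
    [0,0,0],
    [0,0,0],
    [0,0,0]
  ],
  "dp": [
    [0,0,0.08],
    [0,0,0],
    [0,0,0]
  ],
  "jaw": [1,1,1]
}}

```text
clock: 32.53
tool_pos: [0.6733, -0.0709, 0.1012]
eef_rot: [0.767, 0.642, 0.0, 0.0]
contact_force: [0.5, 0.1, -0.9]
opening: 0.115
```

>>> {"op": "move_arm", "data": {
  "turn": [
    [0,0,0],
    [0,0,0],
    [0,0,0]
  ],
  "dp": [
    [0,0,0.08],
    [0,0,0],
    [0,0,0]
  ],
  "jaw": [1,1,1]
}}

```text
clock: 32.78
tool_pos: [0.6735, -0.071, 0.1007]
eef_rot: [0.767, 0.642, 0.001, 0.0]
contact_force: [-2.0, -0.5, 7.5]
opening: 0.108
```

Contact at 0.1007 as expected; release.

>>> {"op": "move_arm", "data": {
  "turn": [
    [0,0,0],
    [0,0,0],
    [0,0,0],
    [0,0,0],
    [0,0,0],
    [0,0,0],
    [0,0,0],
    [0,0,0],
    [0,0,0],
    [0,0,0]
  ],
  "dp": [
    [0,0,0],
    [0,0,0],
    [0,0,0],
    [0,0,0],
    [0,0,-0.3],
    [0,0,-0.6],
    [0,0,-0.9],
    [0,0,-0.9],
    [0,0,-0.9],
    [0,0,-0.9]
  ],
  "jaw": [0.75,0.7,0.6,0.4,0.3,0.3,0.3,0.3,0.3,0.3]
}}

```text
clock: 33.62
tool_pos: [0.6731, -0.0709, 0.2131]
eef_rot: [0.767, 0.642, 0.0, 0.0]
contact_force: [-0.1, -0.8, 1.0]
opening: 0.347
```

Run:
```python
from h import *
s=st();snap('wrist','w22');snap('side','s9'); snap('scene','sc3');crop('s9',200,130,190,150,4,'c21')
```

```text
t 33.62 p [ 0.6731 -0.0709  0.2131] R [[0.176, 0.984, 0.0], [0.984, -0.176, -0.0], [-0.0, 0.0, -1.0]] F [-0.1 -0.8  1. ] op 0.347
```

View pics/c21.png

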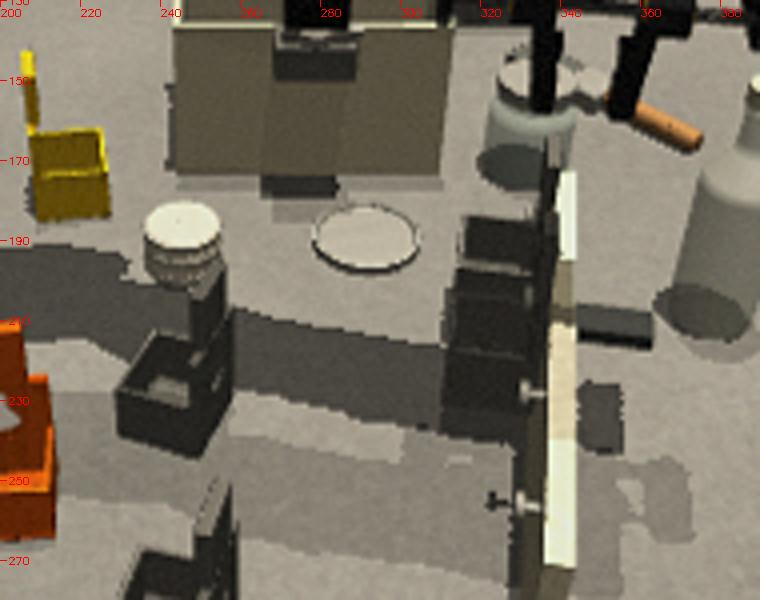

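View pics/w22.png

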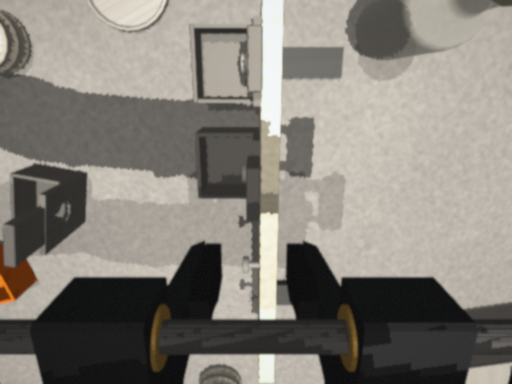

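>>> {"op": "move_arm", "data": {
  "turn": [
    [0,0,0],
    [0,0,0],
    [0,0,0],
    [0,0,0],
    [0,0,0],
    [0,0,0],
    [0,0,0],
    [0,0,0],
    [0,0,0],
    [0,0,0]
  ],
  "dp": [
    [-0.26,-0.82,-0.35],
    [-0.26,-0.82,-0.35],
    [-0.26,-0.82,-0.35],
    [-0.26,-0.82,-0.35],
    [-0.26,-0.82,-0.35],
    [-0.26,-0.82,-0.35],
    [-0.26,-0.82,-0.35],
    [-0.26,-0.82,-0.35],
    [-0.26,-0.82,-0.35],
    [-0.26,-0.82,-0.35]
  ],
  "jaw": [0.3,0.3,0.3,0.3,0.3,0.3,0.3,0.3,0.3,0.3]
}}

```text
clock: 34.6
tool_pos: [0.4579, -0.0986, 0.2983]
eef_rot: [0.767, 0.642, -0.001, -0.001]
contact_force: [-0.5, 0.2, 0.8]
opening: 0.351
```

>>> {"op": "move_arm", "data": {
  "turn": [
    [0,0,0],
    [0,0,0],
    [0,0,0]
  ],
  "dp": [
    [0,0,0],
    [0,0,0],
    [0,0,0]
  ],
  "jaw": [0.3,0.3,0.3]
}}

```text
clock: 34.85
tool_pos: [0.4603, -0.0983, 0.2984]
eef_rot: [0.767, 0.642, -0.0, -0.0]
contact_force: [0.9, -0.3, -0.1]
opening: 0.351
```

Run:
```python
from h import *
s=st();snap('wrist','w23');print(s['q'])
```

```text
t 34.85 p [ 0.4603 -0.0983  0.2984] R [[0.176, 0.984, -0.0], [0.984, -0.176, 0.0], [0.0, -0.0, -1.0]] F [ 0.9 -0.3 -0.1] op 0.351
[-0.1403505   0.38408174  0.36895411  1.90115685 -0.17537543  0.88796425
  0.13878509]
```

View pics/w23.png

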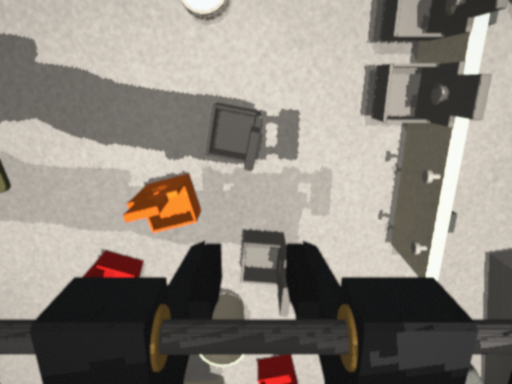

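Run:
```python
from h import *
crop('w23',190,85,110,100,6,'c24');crop('w23',200,215,120,110,6,'c25')
```

```text
(no output)
```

View pics/c24.png

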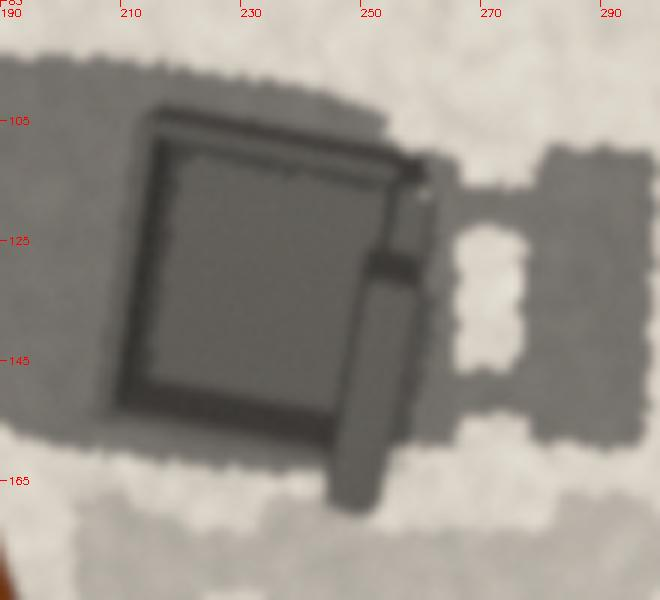

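View pics/c25.png

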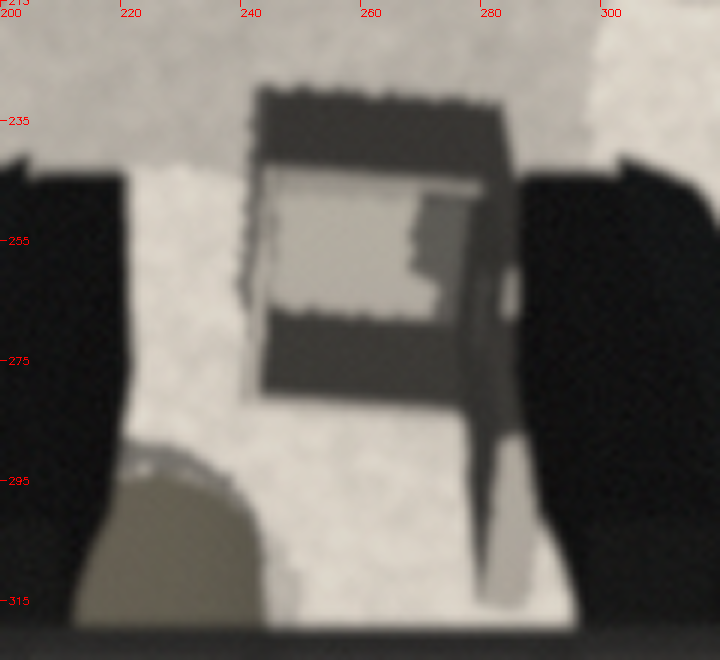

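Run:
```python
from h import *
for n,a,b in [('D',(255,132.5),(248.5,169.5)),('C',(285.5,288),(284,316))]:
    A=atz('w23',*a,.13);B=atz('w23',*b,.13); d=A-B
    print(n,(A+B)/2,np.linalg.norm(d),'yaw deg of back normal',np.degrees(np.arctan2(-d[0],d[1])), tool('w23',(A+B)/2)*1000)
```

```text
D [ 0.4621318  -0.08427565  0.13      ] 0.03855773998567446 yaw deg of back normal -20.038305791728412 [ 14.07892975  -0.53930985 168.44708483]
C [ 0.46870039 -0.26830705  0.13      ] 0.0388225120800358 yaw deg of back normal -11.06366780131501 [-165.94053356   38.23814857  168.38797944]
```

>>> {"op": "move_arm", "data": {
  "turn": [
    [0,0,0.0138],
    [0,0,0.0138],
    [0,0,0],
    [0,0,0],
    [0,0,0],
    [0,0,0],
    [0,0,0],
    [0,0,0],
    [0,0,0],
    [0,0,0]
  ],
  "dp": [
    [0,0,0],
    [0,0,0],
    [0.55,-0.12,0.7],
    [0,0,0.8],
    [0,0,0.8],
    [0,0,0.8],
    [0,0,0.8],
    [0,0,0.8],
    [0,0,0],
    [0,0,0]
  ],
  "jaw": [0.3,0.3,0.3,0.3,0.3,0.3,0.3,0.3,0.3,0.3]
}}

```text
clock: 35.73
tool_pos: [0.4616, -0.0845, 0.1805]
eef_rot: [0.819, 0.573, -0.001, -0.001]
contact_force: [0.7, 0.1, 0.3]
opening: 0.351
```

Run:
```python
from h import *
s=st();snap('wrist','w24');print(tool('w24',[.4621,-.0843,.13])*1000)
crop('w24',190,125,130,130,5,'c24')
```

```text
t 35.73 p [ 0.4616 -0.0845  0.1805] R [[0.343, 0.939, -0.003], [0.939, -0.343, 0.0], [-0.001, -0.003, -1.0]] F [0.7 0.1 0.3] op 0.351
[ 0.4031562   0.55454326 50.4743894 ]
```

View pics/c24.png

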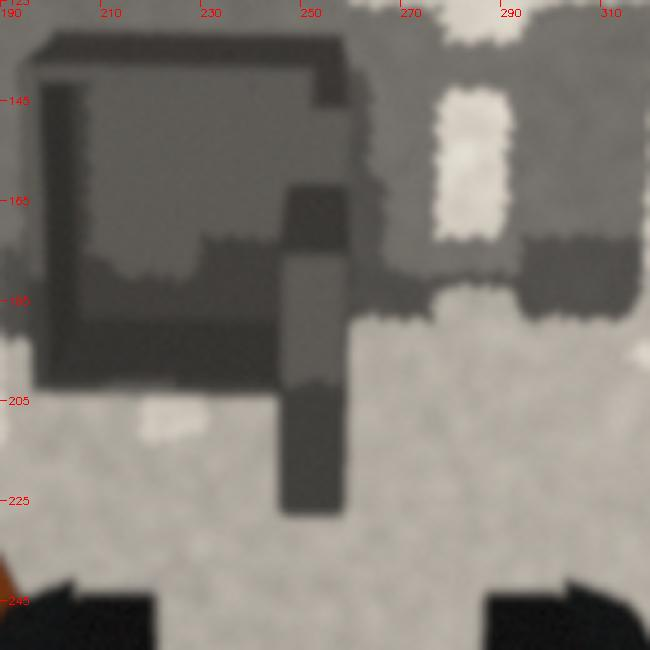

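>>> {"op": "move_arm", "data": {
  "turn": [
    [0,0,0],
    [0,0,0],
    [0,0,0],
    [0,0,0],
    [0,0,0],
    [0,0,0],
    [0,0,0],
    [0,0,0]
  ],
  "dp": [
    [0,0,0.6],
    [0,0,0.8],
    [0,0,0.8],
    [0,0,0.8],
    [0,0,0.8],
    [0,0,0.5],
    [0,0,0],
    [0,0,0]
  ],
  "jaw": [0.3,0.3,0.3,0.3,0.3,0.3,0.3,0.3]
}}

```text
clock: 36.45
tool_pos: [0.4627, -0.0849, 0.0746]
eef_rot: [0.82, 0.573, 0.0, 0.0]
contact_force: [-0.5, -0.4, 0.6]
opening: 0.35
```

>>> {"op": "move_arm", "data": {
  "turn": [
    [0,0,0],
    [0,0,0],
    [0,0,0],
    [0,0,0],
    [0,0,0],
    [0,0,0],
    [0,0,0]
  ],
  "dp": [
    [0,0,0],
    [0,0,0],
    [0,0,0],
    [0,0,0],
    [0,0,0],
    [0,0,0],
    [0,0,0]
  ],
  "jaw": [1,1,1,1,1,1,1],
  "newtons": 30
}}

```text
clock: 37.03
tool_pos: [0.4619, -0.0846, 0.0749]
eef_rot: [0.82, 0.573, 0.0, 0.0]
contact_force: [-0.5, 0.2, 6.9]
opening: 0.111
```

Run:
```python
from h import *
s=st()
a=atz('w24',250.5,176,.13);b=atz('w24',251.3,228,.13);print((a+b)/2,np.linalg.norm(a-b),'lat off',((a+b)/2-s['tool_pos'])@np.array([.343,.939,0]))
```

```text
t 37.03 p [ 0.4619 -0.0846  0.0749] R [[0.343, 0.939, 0.001], [0.939, -0.343, 0.0], [0.001, 0.001, -1.0]] F [-0.5  0.2  6.9] op 0.111
[ 0.46134677 -0.0833429   0.13      ] 0.038608893605789577 lat off 0.000974490074152449
```

>>> {"op": "move_arm", "data": {
  "turn": [
    [0,0,0],
    [0,0,0],
    [0,0,0],
    [0,0,0],
    [0,0,0],
    [0,0,0],
    [0,0,-0.0092],
    [0,0,-0.0092],
    [0,0,-0.0092],
    [0,0,0]
  ],
  "dp": [
    [0,0,-0.3],
    [0,0,-0.6],
    [0,0,-0.9],
    [0,0,-1],
    [0,0,-1],
    [0,0,-1],
    [0,0,-0.8],
    [0,0,0],
    [0,0,0],
    [-0.1,0.5,0]
  ],
  "jaw": [1,1,1,1,1,1,1,1,1,1]
}}

```text
clock: 37.87
tool_pos: [0.4713, -0.0886, 0.2149]
eef_rot: [0.766, 0.643, -0.0, -0.001]
contact_force: [-0.7, 0.2, -1.3]
opening: 0.11
```

>>> {"op": "move_arm", "data": {
  "turn": [
    [0,0,0],
    [0,0,0],
    [0,0,0],
    [0,0,0],
    [0,0,0],
    [0,0,0],
    [0,0,0],
    [0,0,0],
    [0,0,0],
    [0,0,0]
  ],
  "dp": [
    [-0.18,0.9,0],
    [-0.18,0.9,0],
    [-0.18,0.9,0],
    [-0.18,0.9,0],
    [-0.18,0.9,0],
    [-0.18,0.9,0],
    [-0.18,0.9,0],
    [-0.05,0.49,0],
    [0,0,0],
    [0,0,0]
  ],
  "jaw": [1,1,1,1,1,1,1,1,1,1]
}}

```text
clock: 38.7
tool_pos: [0.6344, -0.1515, 0.2139]
eef_rot: [0.767, 0.642, -0.0, -0.0]
contact_force: [-0.3, 0.2, -1.2]
opening: 0.115
```

Run:
```python
from h import *
s=st();snap('wrist','w25'); print(tool('w25',[.6598,-.1547,.1])*1000)
crop('w25',150,135,160,130,5,'c20')
```

```text
t 38.7 p [ 0.6344 -0.1515  0.2139] R [[0.176, 0.984, -0.001], [0.984, -0.176, 0.0], [-0.0, -0.001, -1.0]] F [-0.3  0.2 -1.2] op 0.115
[  1.34115206  25.70505132 113.82642641]
```

View pics/w25.png

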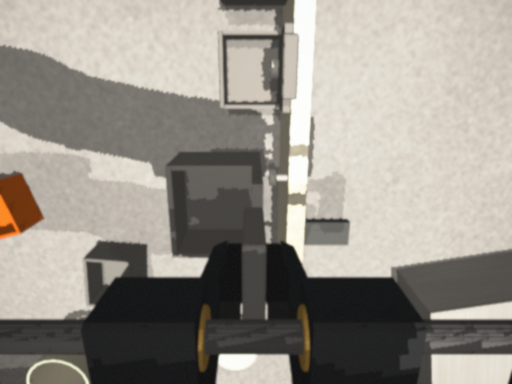

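View pics/c20.png

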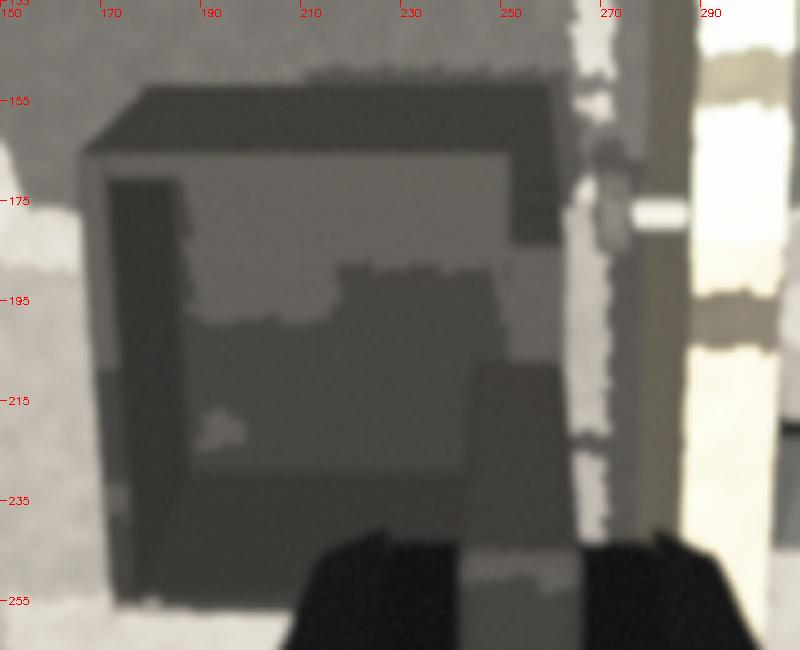

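Run:
```python
from h import *
hand('w25',74.9,[(253,244.3,130),(253,207.5,85),(167,165,45),(172,256,45)])
print(np.round(atz('w25',281,177.5,.1),4),proj('w25',[.6598,-.1547,.1]))
```

```text
74.9 130 [ 21.4   1.1 -55.1]
74.9 85 [ 19.8   1.  -10.1]
74.9 45 [ 32.6 -51.8  30. ]
74.9 45 [-29.9 -53.4  30. ]
[ 0.6595 -0.1544  0.1   ] [281.37610841 177.78660501]
```

>>> {"op": "move_arm", "data": {
  "turn": [
    [0,0,0],
    [0,0,0],
    [0,0,0],
    [0,0,0],
    [0,0,0],
    [0,0,0],
    [0,0,0],
    [0,0,0],
    [0,0,0]
  ],
  "dp": [
    [0,0,0.6],
    [0,0,0.8],
    [0,0,0.8],
    [0,0,0.7],
    [0,0,0.5],
    [0,0,0.16],
    [0,0,0],
    [0,0,0],
    [0,0,0]
  ],
  "jaw": [1,1,1,1,1,1,1,1,1]
}}

```text
clock: 39.5
tool_pos: [0.6357, -0.1519, 0.1263]
eef_rot: [0.767, 0.642, 0.001, 0.001]
contact_force: [-0.1, -0.5, -0.7]
opening: 0.112
```

Run:
```python
from h import *
s=st();snap('wrist','w26'); print(tool('w26',[.6597,-.1546,.1])*1000,proj('w26',[.6597,-.1546,.1]));crop('w26',230,150,100,80,7,'c20')
```

```text
t 39.5 p [ 0.6357 -0.1519  0.1263] R [[0.176, 0.984, 0.002], [0.984, -0.176, -0.001], [-0.0, 0.002, -1.0]] F [-0.1 -0.5 -0.7] op 0.112
[ 1.53975686 24.00258463 26.34299005] [289.42940427 214.43708467]
```

View pics/c20.png

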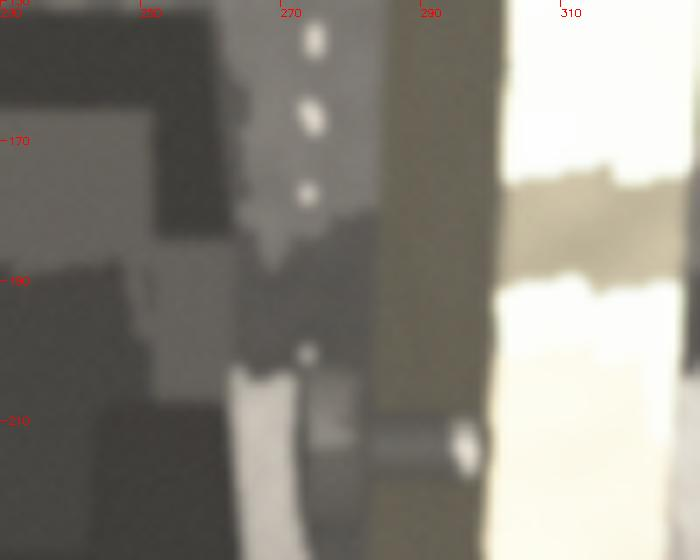

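>>> {"op": "move_arm", "data": {
  "turn": [
    [0,0,0],
    [0,0,0],
    [0,0,0],
    [0,0,0],
    [0,0,0],
    [0,0,0]
  ],
  "dp": [
    [0,0.28,0.03],
    [0,0.28,0],
    [0,0.28,0],
    [0,0,0],
    [0,0,0],
    [0,0,0]
  ],
  "jaw": [1,1,1,1,1,1]
}}

```text
clock: 40.05
tool_pos: [0.6555, -0.1553, 0.124]
eef_rot: [0.767, 0.642, -0.0, -0.0]
contact_force: [0.6, -0.2, -1.2]
opening: 0.108
```

Run:
```python
from h import *
s=st();snap('wrist','w27'); print(tool('w27',[.6597,-.1546,.1])*1000);crop('w27',150,135,160,130,5,'c20')
```

```text
t 40.05 p [ 0.6555 -0.1553  0.124 ] R [[0.176, 0.984, -0.001], [0.984, -0.176, 0.0], [0.0, -0.001, -1.0]] F [ 0.6 -0.2 -1.2] op 0.108
[ 1.40665376  4.0380559  24.0349303 ]
```

View pics/c20.png

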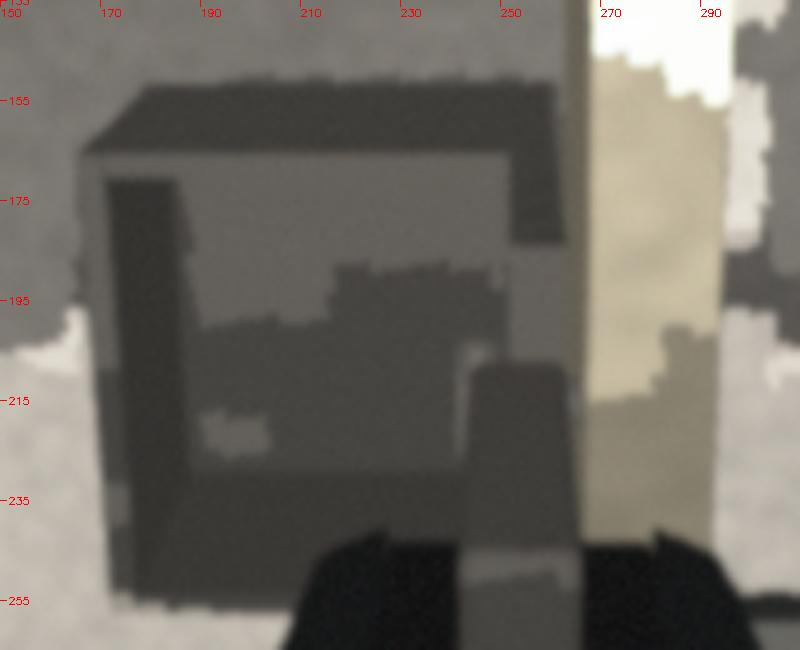

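Head is through the hole. Push in a touch and lower to contact at about 0.103.

>>> {"op": "move_arm", "data": {
  "turn": [
    [0,0,0],
    [0,0,0],
    [0,0,0],
    [0,0,0],
    [0,0,0],
    [0,0,0],
    [0,0,0],
    [0,0,0]
  ],
  "dp": [
    [0,0.08,0],
    [0,0,0.2],
    [0,0,0.2],
    [0,0,0.2],
    [0,0,0.13],
    [0,0,0.05],
    [0,0,0],
    [0,0,0]
  ],
  "jaw": [1,1,1,1,1,1,1,1]
}}

```text
clock: 40.77
tool_pos: [0.6576, -0.1556, 0.1047]
eef_rot: [0.767, 0.642, -0.0, -0.0]
contact_force: [-0.3, -0.4, -0.9]
opening: 0.11
```

>>> {"op": "move_arm", "data": {
  "turn": [
    [0,0,0],
    [0,0,0],
    [0,0,0]
  ],
  "dp": [
    [0,0,0.08],
    [0,0,0],
    [0,0,0]
  ],
  "jaw": [1,1,1]
}}

```text
clock: 41.02
tool_pos: [0.6578, -0.1557, 0.103]
eef_rot: [0.767, 0.642, 0.0, 0.0]
contact_force: [0.5, -0.3, -1.3]
opening: 0.111
```

>>> {"op": "move_arm", "data": {
  "turn": [
    [0,0,0],
    [0,0,0],
    [0,0,0]
  ],
  "dp": [
    [0,0,0.08],
    [0,0,0],
    [0,0,0]
  ],
  "jaw": [1,1,1]
}}

```text
clock: 41.27
tool_pos: [0.6581, -0.1558, 0.1025]
eef_rot: [0.767, 0.642, 0.001, 0.0]
contact_force: [-2.4, 0.4, 8.2]
opening: 0.108
```

>>> {"op": "move_arm", "data": {
  "turn": [
    [0,0,0],
    [0,0,0],
    [0,0,0],
    [0,0,0],
    [0,0,0],
    [0,0,0],
    [0,0,0],
    [0,0,0],
    [0,0,0],
    [0,0,0]
  ],
  "dp": [
    [0,0,0],
    [0,0,0],
    [0,0,0],
    [0,0,0],
    [0,0,-0.3],
    [0,0,-0.6],
    [0,0,-0.9],
    [0,0,-0.9],
    [0,0,-0.9],
    [0,0,-0.9]
  ],
  "jaw": [0.75,0.7,0.6,0.4,0.3,0.3,0.3,0.3,0.3,0.3]
}}

```text
clock: 42.1
tool_pos: [0.6575, -0.1557, 0.2148]
eef_rot: [0.767, 0.642, 0.0, 0.0]
contact_force: [1.0, -0.7, 0.5]
opening: 0.352
```

Run:
```python
from h import *
s=st();snap('wrist','w28');snap('side','s10'); crop('s10',200,130,190,150,4,'c21')
d=np.array([.4687,-.2683])-s['tool_pos'][:2]; print(d, d@[.1763,.9843], d@[.9843,-.1763])
```

```text
t 42.1 p [ 0.6575 -0.1557  0.2148] R [[0.176, 0.984, 0.0], [0.984, -0.176, -0.0], [-0.0, 0.0, -1.0]] F [ 1.  -0.7  0.5] op 0.352
[-0.18884265 -0.11263049] -0.14415514910499222 -0.16602106347763682
```

View pics/c21.png

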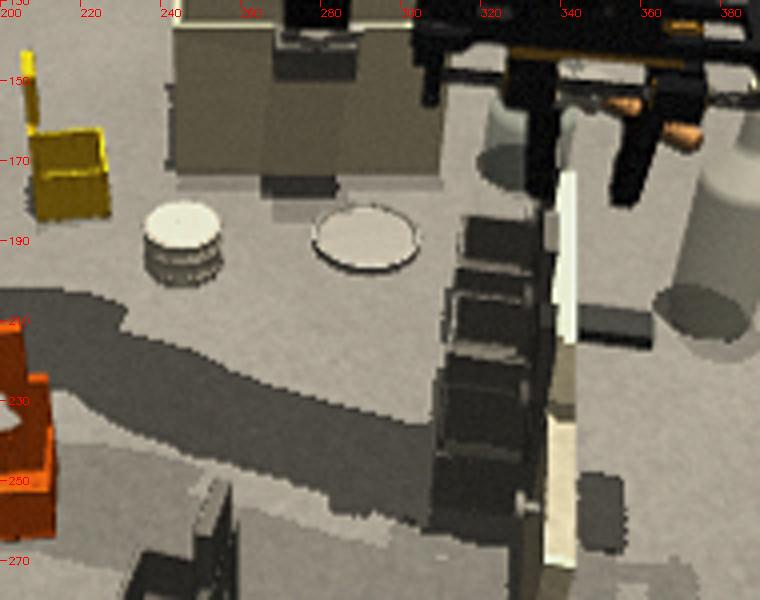

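View pics/w28.png

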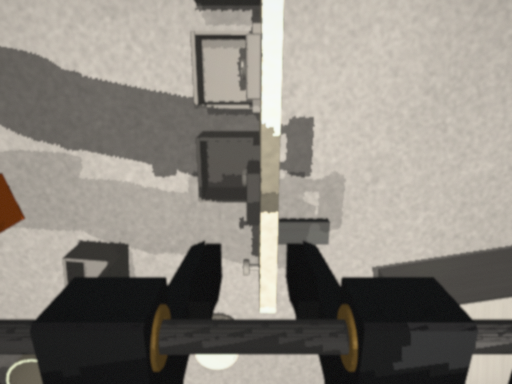

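>>> {"op": "move_arm", "data": {
  "turn": [
    [0,0,0],
    [0,0,0],
    [0,0,0],
    [0,0,0],
    [0,0,0],
    [0,0,0],
    [0,0,0],
    [0,0,0],
    [0,0,0],
    [0,0,0]
  ],
  "dp": [
    [-0.72,-0.83,-0.17],
    [-0.72,-0.83,-0.17],
    [-0.72,-0.83,-0.17],
    [-0.72,-0.83,-0.17],
    [-0.72,-0.83,-0.17],
    [-0.72,-0.83,-0.17],
    [-0.72,-0.83,-0.17],
    [-0.72,-0.83,-0.17],
    [0,0,0],
    [0,0,0]
  ],
  "jaw": [0.3,0.3,0.3,0.3,0.3,0.3,0.3,0.3,0.3,0.3]
}}

```text
clock: 43.03
tool_pos: [0.4674, -0.2692, 0.2473]
eef_rot: [0.768, 0.64, -0.0, -0.0]
contact_force: [-0.0, 0.2, 0.7]
opening: 0.346
```

Run:
```python
from h import *
s=st();snap('wrist','w29')
crop('w29',180,110,130,130,5,'c24')
```

```text
t 43.03 p [ 0.4674 -0.2692  0.2473] R [[0.18, 0.984, -0.0], [0.984, -0.18, -0.0], [-0.0, -0.0, -1.0]] F [-0.   0.2  0.7] op 0.346
```

View pics/c24.png

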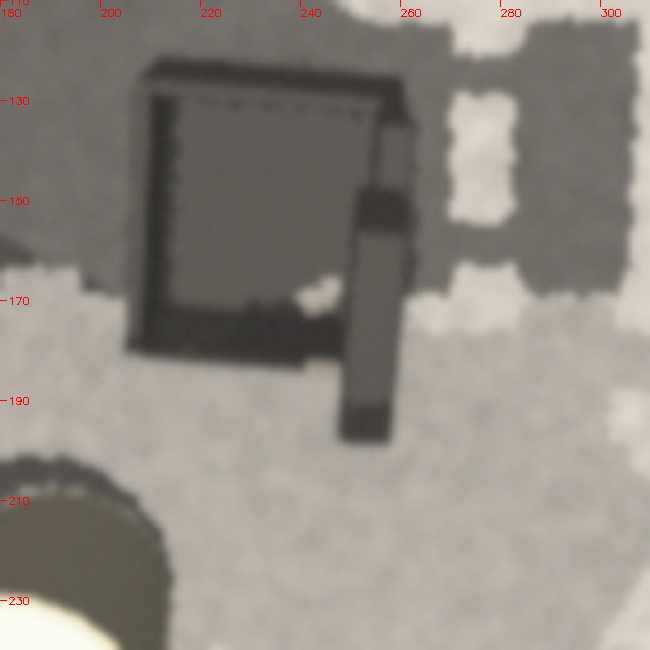

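View pics/w29.png

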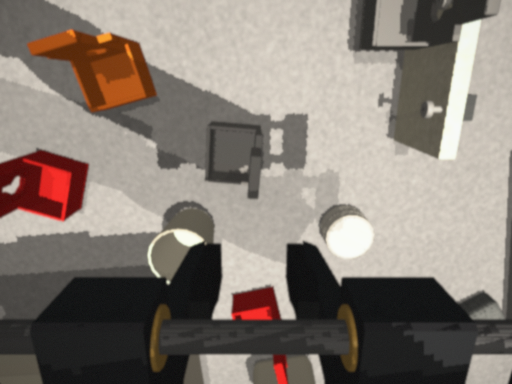

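Run:
```python
from h import *
A=atz('w29',255.5,156,.13);B=atz('w29',252.5,198,.13); d=A-B
print((A+B)/2,np.linalg.norm(d),np.degrees(np.arctan2(-d[0],d[1])), tool('w29',(A+B)/2)*1000)
print('yog',tool('w29',atz('w29',182,255,.085))*1000, 'can2 ',atz('w29',349,237,.04),'s1',atz('w29',440,110,.1))
```

```text
[ 0.46914436 -0.26880535  0.13      ] 0.038615915236570326 -14.242182942078836 [  0.70561635   1.71778329 117.32692172]
yog [-100.42999759  -77.55761496  162.37032063] can2  [ 0.56604146 -0.38869727  0.04      ] s1 [ 0.64713216 -0.24444628  0.1       ]
```

>>> {"op": "move_arm", "data": {
  "turn": [
    [0,0,0.0106],
    [0,0,0],
    [0,0,0],
    [0,0,0],
    [0,0,0],
    [0,0,0],
    [0,0,0],
    [0,0,0],
    [0,0,0],
    [0,0,0]
  ],
  "dp": [
    [0.03,0.07,0.3],
    [0,0,0.8],
    [0,0,0.9],
    [0,0,0.9],
    [0,0,0.9],
    [0,0,0.9],
    [0,0,0.9],
    [0,0,0.8],
    [0,0,0.53],
    [0,0,0]
  ],
  "jaw": [0.3,0.3,0.3,0.3,0.3,0.3,0.3,0.3,0.3,0.3]
}}

```text
clock: 43.92
tool_pos: [0.4703, -0.2652, 0.0707]
eef_rot: [0.787, 0.617, -0.001, -0.003]
contact_force: [-0.8, 0.2, -0.3]
opening: 0.351
```

>>> {"op": "move_arm", "data": {
  "turn": [
    [0,0,0],
    [0,0,0],
    [0,0,0],
    [0,0,0],
    [0,0,0],
    [0,0,0],
    [0,0,0]
  ],
  "dp": [
    [0,0,0],
    [0,0,0],
    [0,0,0],
    [0,0,0],
    [0,0,0],
    [0,0,0],
    [0,0,0]
  ],
  "jaw": [1,1,1,1,1,1,1],
  "newtons": 30
}}

```text
clock: 44.5
tool_pos: [0.4715, -0.2678, 0.0748]
eef_rot: [0.788, 0.616, 0.001, 0.001]
contact_force: [-0.2, 0.4, 5.8]
opening: 0.112
```

Run:
```python
from h import *
s=st()
e=np.array([.1763,.9843]);n=np.array([.9843,-.1763]);s1=np.array([.6597,-.1546])-.09*e; print(s1)
t=s1-.025*n-.0005*e; d=t-s['tool_pos'][:2]; print(t,d@e,d@n)
```

```text
t 44.5 p [ 0.4715 -0.2678  0.0748] R [[0.241, 0.97, 0.002], [0.97, -0.241, -0.0], [-0.0, 0.002, -1.0]] F [-0.2  0.4  5.8] op 0.112
[ 0.643833 -0.243187]
[ 0.61913735 -0.23927165] 0.054163281842674216 0.14032384967793604
```

>>> {"op": "move_arm", "data": {
  "turn": [
    [0,0,0],
    [0,0,0],
    [0,0,0],
    [0,0,0],
    [0,0,0],
    [0,0,0],
    [0,0,-0.0106],
    [0,0,0],
    [0,0,0],
    [0,0,0]
  ],
  "dp": [
    [0,0,-0.3],
    [0,0,-0.6],
    [0,0,-0.9],
    [0,0,-1],
    [0,0,-1],
    [0,0,-1],
    [0,0,-0.8],
    [0.3,0.8,0],
    [0.3,0.8,0],
    [0.3,0.8,0]
  ],
  "jaw": [1,1,1,1,1,1,1,1,1,1]
}}

```text
clock: 45.33
tool_pos: [0.534, -0.2561, 0.215]
eef_rot: [0.767, 0.641, 0.0, 0.0]
contact_force: [0.1, -1.0, -1.9]
opening: 0.112
```

>>> {"op": "move_arm", "data": {
  "turn": [
    [0,0,0],
    [0,0,0],
    [0,0,0],
    [0,0,0],
    [0,0,0],
    [0,0,0],
    [0,0,0]
  ],
  "dp": [
    [0.3,0.8,0],
    [0.3,0.8,0],
    [0.3,0.8,0],
    [0.37,0.81,0],
    [0,0,0],
    [0,0,0],
    [0,0,0]
  ],
  "jaw": [1,1,1,1,1,1,1]
}}

```text
clock: 45.92
tool_pos: [0.617, -0.2394, 0.2137]
eef_rot: [0.767, 0.642, -0.001, -0.001]
contact_force: [0.0, 0.4, -2.0]
opening: 0.113
```

Run:
```python
from h import *
s=st();snap('wrist','w30'); print(tool('w30',[.6438,-.2432,.1])*1000,proj('w30',[.6438,-.2432,.1]))
crop('w30',150,135,160,130,5,'c20')
```

```text
t 45.92 p [ 0.617  -0.2394  0.2137] R [[0.177, 0.984, -0.002], [0.984, -0.177, -0.0], [-0.001, -0.002, -1.0]] F [ 0.   0.4 -2. ] op 0.113
[  1.10944728  27.2643088  113.68960537] [283.16079309 178.08592344]
```

View pics/c20.png

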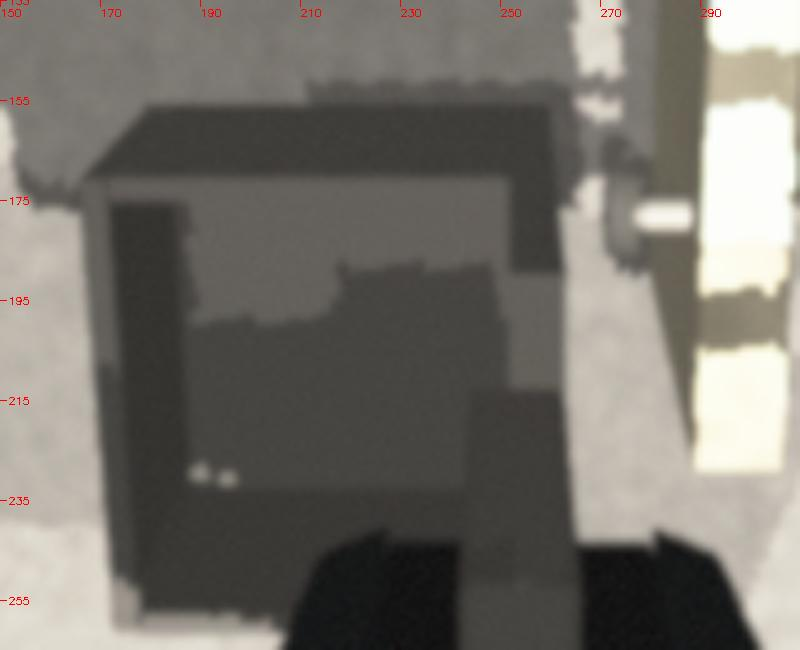

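Run:
```python
from h import *
hand('w30',74.8,[(253,213,85),(167,169.5,45),(172.3,261,45)])
print(np.round(tool('w30',atz('w30',282.5,178.2,.1))*1000,1))
```

```text
74.8 85 [ 16.8   1.  -10.2]
74.8 45 [ 29.8 -52.   29.9]
74.8 45 [-33.6 -53.4  29.9]
[  1.   26.7 113.7]
```

>>> {"op": "move_arm", "data": {
  "turn": [
    [0,0,0],
    [0,0,0],
    [0,0,0],
    [0,0,0],
    [0,0,0],
    [0,0,0],
    [0,0,0],
    [0,0,0],
    [0,0,0]
  ],
  "dp": [
    [0.118,0,0.6],
    [0,0,0.8],
    [0,0,0.8],
    [0,0,0.7],
    [0,0,0.5],
    [0,0,0.16],
    [0,0,0],
    [0,0,0],
    [0,0,0]
  ],
  "jaw": [1,1,1,1,1,1,1,1,1]
}}

```text
clock: 46.72
tool_pos: [0.6196, -0.2367, 0.1263]
eef_rot: [0.767, 0.642, 0.001, 0.001]
contact_force: [0.4, -0.3, -1.3]
opening: 0.109
```

Run:
```python
from h import *
s=st();snap('wrist','w31'); print(tool('w31',[.6438,-.2432,.1])*1000,proj('w31',[.6438,-.2432,.1]));crop('w31',150,135,160,130,5,'c20')
```

```text
t 46.72 p [ 0.6196 -0.2367  0.1263] R [[0.177, 0.984, 0.002], [0.984, -0.177, -0.001], [-0.001, 0.002, -1.0]] F [ 0.4 -0.3 -1.3] op 0.109
[-2.06817672 24.93204541 26.3704099 ] [290.6988467  219.71221348]
```

View pics/c20.png

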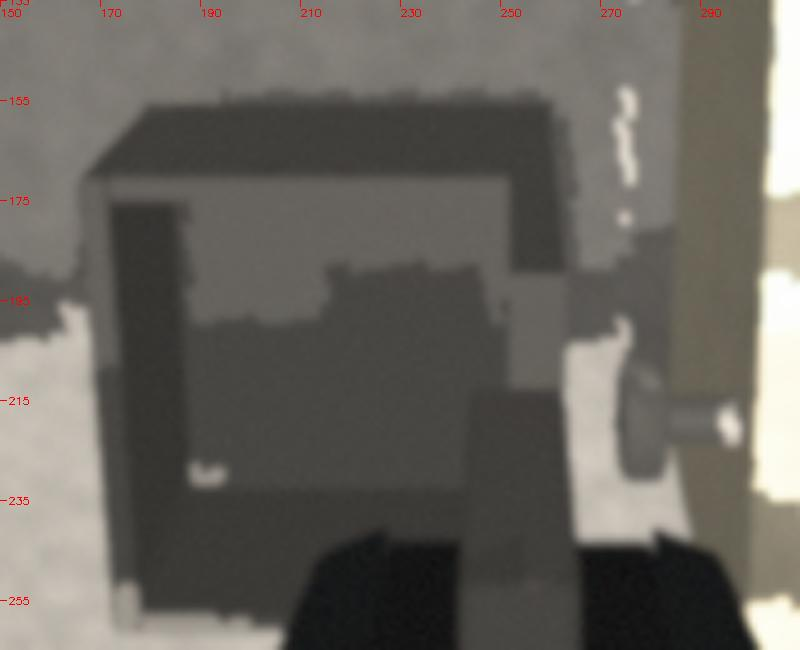

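Aligned (shank at row ~219, predicted 219.7). Insert.

>>> {"op": "move_arm", "data": {
  "turn": [
    [0,0,0],
    [0,0,0],
    [0,0,0],
    [0,0,0],
    [0,0,0],
    [0,0,0]
  ],
  "dp": [
    [0,0.3,0.03],
    [0,0.3,0],
    [0,0.27,0],
    [0,0,0],
    [0,0,0],
    [0,0,0]
  ],
  "jaw": [1,1,1,1,1,1]
}}

```text
clock: 47.27
tool_pos: [0.64, -0.24, 0.1242]
eef_rot: [0.767, 0.642, -0.0, -0.0]
contact_force: [-0.4, 1.0, -1.6]
opening: 0.11
```

Run:
```python
from h import *
s=st();snap('wrist','w32'); print(tool('w32',[.6438,-.2432,.1])*1000);crop('w32',150,135,160,130,5,'c20')
```

```text
t 47.27 p [ 0.64   -0.24    0.1242] R [[0.176, 0.984, -0.0], [0.984, -0.176, 0.0], [0.0, -0.0, -1.0]] F [-0.4  1.  -1.6] op 0.11
[-2.53229667  4.30344655 24.2000565 ]
```

View pics/c20.png

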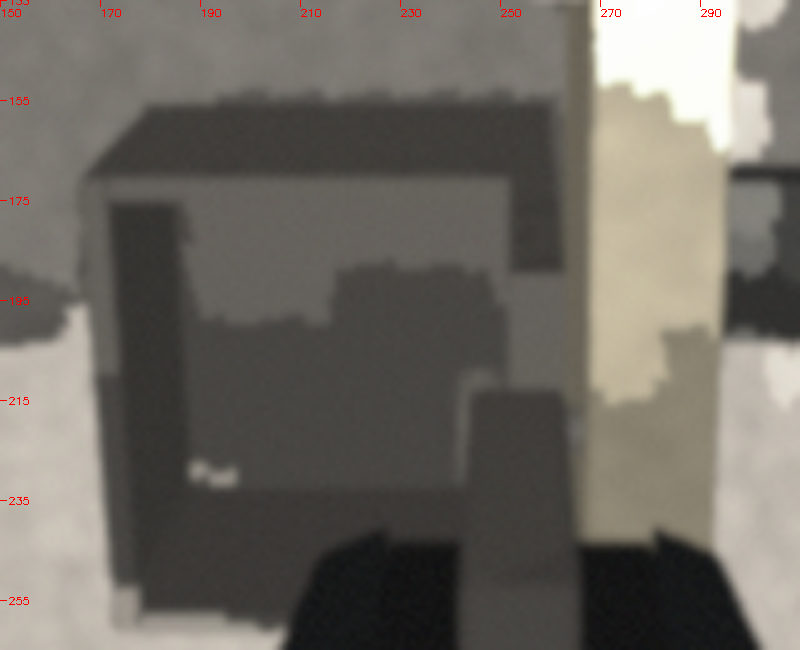

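>>> {"op": "move_arm", "data": {
  "turn": [
    [0,0,0],
    [0,0,0],
    [0,0,0],
    [0,0,0],
    [0,0,0],
    [0,0,0],
    [0,0,0],
    [0,0,0]
  ],
  "dp": [
    [-0.02,0.09,0],
    [0,0,0.2],
    [0,0,0.2],
    [0,0,0.2],
    [0,0,0.13],
    [0,0,0.05],
    [0,0,0],
    [0,0,0]
  ],
  "jaw": [1,1,1,1,1,1,1,1]
}}

```text
clock: 47.98
tool_pos: [0.6424, -0.2408, 0.1047]
eef_rot: [0.767, 0.642, 0.0, -0.0]
contact_force: [-1.1, -0.4, -1.7]
opening: 0.109
```

>>> {"op": "move_arm", "data": {
  "turn": [
    [0,0,0],
    [0,0,0],
    [0,0,0]
  ],
  "dp": [
    [0,0,0.08],
    [0,0,0],
    [0,0,0]
  ],
  "jaw": [1,1,1]
}}

```text
clock: 48.23
tool_pos: [0.6425, -0.2409, 0.1029]
eef_rot: [0.767, 0.642, 0.0, 0.0]
contact_force: [0.1, -0.5, -0.2]
opening: 0.108
```

>>> {"op": "move_arm", "data": {
  "turn": [
    [0,0,0],
    [0,0,0],
    [0,0,0]
  ],
  "dp": [
    [0,0,0.08],
    [0,0,0],
    [0,0,0]
  ],
  "jaw": [1,1,1]
}}

```text
clock: 48.48
tool_pos: [0.6428, -0.241, 0.1025]
eef_rot: [0.767, 0.642, 0.0, 0.0]
contact_force: [-2.5, 1.5, 6.6]
opening: 0.109
```

>>> {"op": "move_arm", "data": {
  "turn": [
    [0,0,0],
    [0,0,0],
    [0,0,0],
    [0,0,0],
    [0,0,0],
    [0,0,0],
    [0,0,0],
    [0,0,0],
    [0,0,0],
    [0,0,0]
  ],
  "dp": [
    [0,0,0],
    [0,0,0],
    [0,0,0],
    [0,0,0],
    [0,0,-0.3],
    [0,0,-0.6],
    [0,0,-0.9],
    [0,0,-0.9],
    [0,0,-0.9],
    [0,0,-0.9]
  ],
  "jaw": [0.75,0.7,0.6,0.4,0.3,0.3,0.3,0.3,0.3,0.3]
}}

```text
clock: 49.32
tool_pos: [0.6423, -0.2409, 0.2148]
eef_rot: [0.767, 0.642, 0.0, 0.0]
contact_force: [0.3, -0.7, 0.5]
opening: 0.347
```

Run:
```python
from h import *
s=st();snap('wrist','w33');snap('side','s11'); snap('scene','sc4')
d=np.array([.566,-.3887])-s['tool_pos'][:2]; print(d, d@[.1763,.9843], d@[.9843,-.1763])
```

```text
t 49.32 p [ 0.6423 -0.2409  0.2148] R [[0.176, 0.984, 0.0], [0.984, -0.176, -0.0], [-0.0, 0.0, -1.0]] F [ 0.3 -0.7  0.5] op 0.347
[-0.0763001  -0.14781746] -0.15894842972696174 -0.04904197085154628
```

View pics/s11.png

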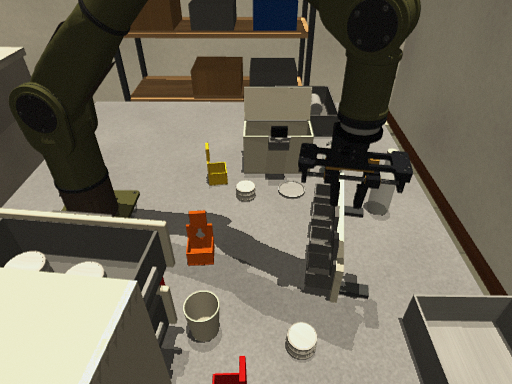

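View pics/sc4.png

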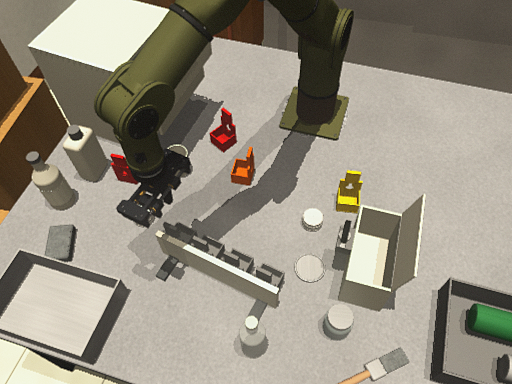

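>>> {"op": "move_arm", "data": {
  "turn": [
    [0,0,0],
    [0,0,0],
    [0,0,0],
    [0,0,0],
    [0,0,0],
    [0,0,0],
    [0,0,0],
    [0,0,0],
    [0,0,0],
    [0,0,0]
  ],
  "dp": [
    [-0.4,0,-0.4],
    [-0.8,-0.24,0],
    [-0.8,-0.24,0],
    [-0.8,-0.24,0],
    [-0.8,-0.24,0],
    [-0.8,-0.24,0],
    [-0.8,-0.24,0],
    [-0.8,-0.24,0],
    [-0.36,-0.24,0],
    [0,0,0]
  ],
  "jaw": [0.3,0.3,0.3,0,-0.5,-1,-1,-1,-1,-1]
}}

```text
clock: 50.3
tool_pos: [0.5635, -0.3925, 0.2226]
eef_rot: [0.769, 0.64, -0.002, -0.001]
contact_force: [-0.9, 0.6, -0.1]
opening: 0.856
```

Run:
```python
from h import *
s=st();snap('wrist','w34');
```

```text
t 50.3 p [ 0.5635 -0.3925  0.2226] R [[0.182, 0.983, -0.003], [0.983, -0.182, -0.001], [-0.002, -0.003, -1.0]] F [-0.9  0.6 -0.1] op 0.856
```

View pics/w34.png

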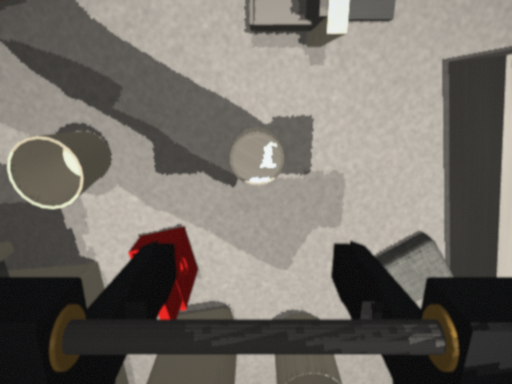

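Run:
```python
from h import *
p=atz('w34',257,157,.04);print(p,tool('w34',p)*1000)
for q in ((230,157),(284,157)):print(tool('w34',atz('w34',*q,.04))*1000)
```

```text
[ 0.56873162 -0.38851096  0.04      ] [  5.21333137   5.02592607 182.62051017]
[  5.1822951  -23.68548379 182.70974472]
[  5.24435235  33.72318303 182.53131959]
```

Run:
```python
from h import *
for z in(.0,.045,.13):
  for q in ((185,228),(197,268),(135,245),(165,315)):print(z,q,np.round(tool('w34',atz('w34',*q,z))*1000))
```

```text
0.0 (185, 228) [-95. -85. 223.]
0.0 (197, 268) [-152.  -73.  223.]
0.0 (135, 245) [-119. -151.  223.]
0.0 (165, 315) [-227. -122.  223.]
0.045 (185, 228) [-75. -76. 178.]
0.045 (197, 268) [-126.  -65.  178.]
0.045 (135, 245) [ -96. -134.  178.]
0.045 (165, 315) [-192. -108.  178.]
0.13 (185, 228) [-37. -57.  93.]
0.13 (197, 268) [-76. -49.  93.]
0.13 (135, 245) [ -53. -101.   93.]
0.13 (165, 315) [-126.  -81.   93.]
```

Run:
```python
from h import *
crop('w34',110,210,110,120,6,'c26'); crop('scene0',95,140,80,60,8,'c27')
```

```text
(no output)
```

View pics/c26.png

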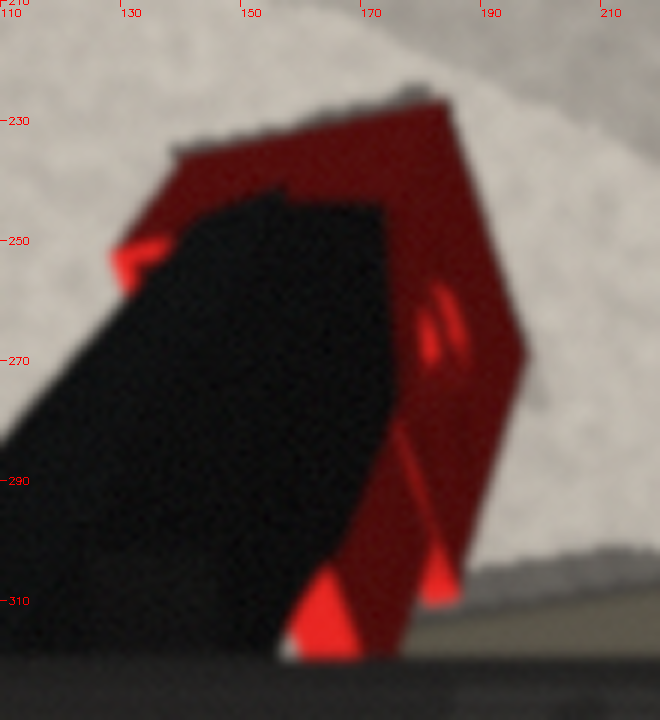

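View pics/c27.png

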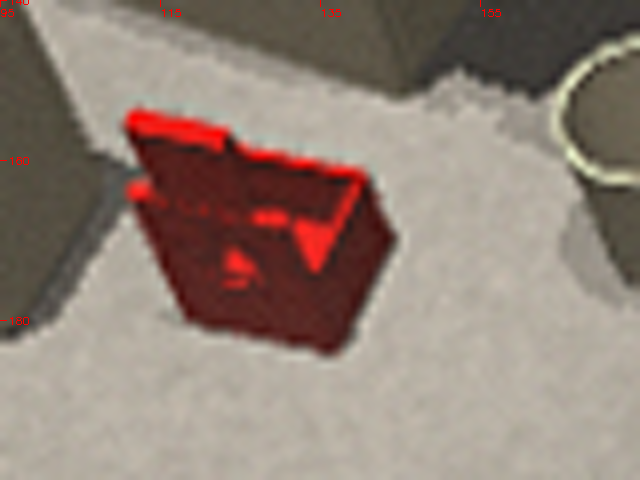

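>>> {"op": "move_arm", "data": {
  "turn": [
    [0,0,0],
    [0,0,0],
    [0,0,0],
    [0,0,0],
    [0,0,0],
    [0,0,0],
    [0,0,0],
    [0,0,0],
    [0,0,0],
    [0,0,0]
  ],
  "dp": [
    [0.18,0.16,0.5],
    [0,0,1],
    [0,0,1],
    [0,0,1],
    [0,0,1],
    [0,0,1],
    [0,0,1],
    [0,0,1],
    [0,0,1],
    [0,0,0.6]
  ],
  "jaw": [-1,-1,-1,-1,-1,-1,-1,-1,-1,-1]
}}

```text
clock: 51.18
tool_pos: [0.5719, -0.3808, -0.0083]
eef_rot: [0.766, 0.643, 0.0, -0.003]
contact_force: [-0.8, 0.1, -0.7]
opening: 1.002
```

>>> {"op": "move_arm", "data": {
  "turn": [
    [0,0,0],
    [0,0,0],
    [0,0,0],
    [0,0,0],
    [0,0,0],
    [0,0,0],
    [0,0,0],
    [0,0,0]
  ],
  "dp": [
    [0,0,0.2],
    [0,0,0],
    [0,0,0],
    [0,0,0],
    [0,0,0],
    [0,0,0],
    [0,0,0],
    [0,0,0]
  ],
  "jaw": [-1,-1,1,1,1,1,1,1],
  "newtons": 12
}}

```text
clock: 51.85
tool_pos: [0.5723, -0.3856, -0.0082]
eef_rot: [0.767, 0.642, 0.0, 0.001]
contact_force: [0.1, 0.1, 4.1]
opening: 0.674
```

>>> {"op": "move_arm", "data": {
  "turn": [
    [0,0,0],
    [0,0,0],
    [0,0,0],
    [0,0,0],
    [0,0,0],
    [0,0,-0.007],
    [0,0,-0.007],
    [0,0,-0.007],
    [0,0,-0.0072],
    [0,0,0]
  ],
  "dp": [
    [0,0,-0.4],
    [0,0,-0.8],
    [0,0,-1],
    [0,0,-1],
    [0,0,-1],
    [0,0,-1],
    [0,0,-1],
    [0,0,-1],
    [0,0,-1],
    [0,0,-0.9]
  ],
  "jaw": [1,1,1,1,1,1,1,1,1,1]
}}

```text
clock: 52.68
tool_pos: [0.5717, -0.3853, 0.2207]
eef_rot: [0.706, 0.708, 0.0, 0.001]
contact_force: [0.0, -0.1, 0.1]
opening: 0.673
```

>>> {"op": "move_arm", "data": {
  "turn": [
    [0,0,0],
    [0,0,0],
    [0,0,0],
    [0,0,0],
    [0,0,0],
    [0,0,0],
    [0,0,0],
    [0,0,0],
    [0,0,0],
    [0,0,0]
  ],
  "dp": [
    [0.93,-0.1,0],
    [0.93,-0.1,0],
    [0.93,-0.1,0],
    [0.93,-0.1,0],
    [0.93,-0.1,0],
    [0.93,-0.1,0],
    [0.93,-0.1,0],
    [0.93,-0.1,0],
    [0.93,-0.1,0],
    [0.93,-0.1,0]
  ],
  "jaw": [1,1,1,1,1,1,1,1,1,1]
}}

```text
clock: 53.52
tool_pos: [0.5465, -0.1516, 0.2189]
eef_rot: [0.707, 0.707, 0.0, 0.0]
contact_force: [0.7, -0.0, 0.2]
opening: 0.672
```

>>> {"op": "move_arm", "data": {
  "turn": [
    [0,0,0],
    [0,0,0],
    [0,0,0],
    [0,0,0],
    [0,0,0],
    [0,0,0],
    [0,0,0],
    [0,0,0],
    [0,0,0],
    [0,0,0]
  ],
  "dp": [
    [0.93,-0.1,0],
    [0.93,-0.1,0],
    [0.93,-0.1,0],
    [0.93,-0.1,0],
    [0.93,-0.1,0],
    [0.93,-0.1,0],
    [0.93,-0.1,0],
    [0.93,-0.1,0],
    [0.93,-0.1,0],
    [0.93,-0.1,0]
  ],
  "jaw": [1,1,1,1,1,1,1,1,1,1]
}}

```text
clock: 54.35
tool_pos: [0.5215, 0.081, 0.2189]
eef_rot: [0.707, 0.707, 0.0, 0.0]
contact_force: [0.2, 0.0, -0.7]
opening: 0.672
```

Run:
```python
from h import *
s=st()
```

```text
t 54.35 p [0.5215 0.081  0.2189] R [[0.0, 1.0, 0.001], [1.0, -0.0, 0.0], [0.0, 0.001, -1.0]] F [ 0.2  0.  -0.7] op 0.672
```

>>> {"op": "move_arm", "data": {
  "turn": [
    [0,0,0],
    [0,0,0],
    [0,0,0],
    [0,0,0],
    [0,0,0],
    [0,0,0],
    [0,0,0],
    [0,0,0],
    [0,0,0],
    [0,0,0]
  ],
  "dp": [
    [0.92,-0.1,0],
    [0.92,-0.1,0],
    [0.92,-0.1,0],
    [0.92,-0.1,0],
    [0.92,-0.1,0],
    [0.92,-0.1,0],
    [0.92,-0.1,0],
    [0.9,-0.1,0],
    [0,0,0],
    [0,0,0]
  ],
  "jaw": [1,1,1,1,1,1,1,1,1,1]
}}

```text
clock: 55.18
tool_pos: [0.5012, 0.2647, 0.2185]
eef_rot: [0.706, 0.708, 0.0, -0.0]
contact_force: [-0.3, 0.4, -0.4]
opening: 0.67
```

>>> {"op": "move_arm", "data": {
  "turn": [
    [0,0,0],
    [0,0,0],
    [0,0,0],
    [0,0,0],
    [0,0,0],
    [0,0,0],
    [0,0,0],
    [0,0,0],
    [0,0,0],
    [0,0,0]
  ],
  "dp": [
    [0,0,0.6],
    [0,0,0.9],
    [0,0,0.9],
    [0,0,0.9],
    [0,0,0.9],
    [0,0,0.8],
    [0,0,0.36],
    [0,0,0],
    [0,0,0],
    [0,0,0]
  ],
  "jaw": [1,1,1,1,1,1,1,1,1,1]
}}

```text
clock: 56.02
tool_pos: [0.5029, 0.2631, 0.0856]
eef_rot: [0.707, 0.707, 0.001, 0.0]
contact_force: [0.2, 0.1, 0.5]
opening: 0.67
```

>>> {"op": "move_arm", "data": {
  "turn": [
    [0,0,0],
    [0,0,0],
    [0,0,0],
    [0,0,0],
    [0,0,0],
    [0,0,0],
    [0,0,0],
    [0,0,0],
    [0,0,0],
    [0,0,0]
  ],
  "dp": [
    [0,0,0],
    [0,0,0],
    [0,0,0],
    [0,0,-0.5],
    [0,0,-0.9],
    [0,0,-0.9],
    [0,0,-0.9],
    [0,0,-0.9],
    [0,0,-0.9],
    [0,0,-0.9]
  ],
  "jaw": [-0.65,-0.65,-0.65,-0.65,-0.65,-0.65,-0.65,-0.65,-0.65,-0.65]
}}

```text
clock: 56.85
tool_pos: [0.5016, 0.2633, 0.2333]
eef_rot: [0.707, 0.707, 0.0, 0.0]
contact_force: [0.4, 1.1, 0.6]
opening: 0.826
```

Run:
```python
from h import *
s=st();snap('wrist','w35')
d=np.array([.4400,.0977])-s['tool_pos'][:2];print(d)
```

```text
t 56.85 p [0.5016 0.2633 0.2333] R [[-0.0, 1.0, 0.0], [1.0, 0.0, 0.0], [0.0, 0.0, -1.0]] F [0.4 1.1 0.6] op 0.826
[-0.06159031 -0.1655969 ]
```

View pics/w35.png

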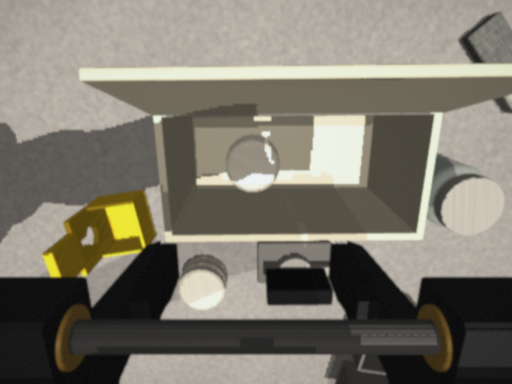

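Run:
```python
from h import *
print('can1',atz('w35',203,287,.04),atz('w1',187,227,.04))
print('can2',atz('w35',252.5,163,.046))
for q in((47,253),(83,272)): print('ytab',atz('w35',*q,.13))
print('ycup',atz('w35',155,235,.0),atz('w35',90,255,0.045))
```

```text
can1 [0.44010213 0.10149733 0.04      ] [0.43877257 0.09780697 0.04      ]
can2 [0.50181637 0.26072787 0.046     ]
ytab [0.31539581 0.1964819  0.13      ]
ytab [0.34502734 0.17686032 0.13      ]
ycup [ 3.74074210e-01  1.53768765e-01 -5.55111512e-17] [0.30871501 0.1487009  0.045     ]
```

>>> {"op": "move_arm", "data": {
  "turn": [
    [0,0,0],
    [0,0,0],
    [0,0,0],
    [0,0,0],
    [0,0,0],
    [0,0,0],
    [0,0,0],
    [0,0,0],
    [0,0,0],
    [0,0,0]
  ],
  "dp": [
    [-0.81,-0.31,0],
    [-0.81,-0.31,0],
    [-0.81,-0.31,0],
    [-0.81,-0.31,0],
    [-0.81,-0.31,0],
    [-0.81,-0.31,0],
    [-0.81,-0.31,0],
    [-0.81,-0.29,0],
    [0,0,0],
    [0,0,0]
  ],
  "jaw": [-1,-1,-1,-1,-1,-1,-1,-1,-1,-1]
}}

```text
clock: 57.73
tool_pos: [0.4402, 0.1005, 0.2322]
eef_rot: [0.708, 0.706, 0.0, 0.0]
contact_force: [-0.5, 0.4, -0.1]
opening: 1.001
```

Run:
```python
from h import *
s=st();snap('wrist','w36')
```

```text
t 57.73 p [0.4402 0.1005 0.2322] R [[0.002, 1.0, 0.001], [1.0, -0.002, 0.0], [0.0, 0.001, -1.0]] F [-0.5  0.4 -0.1] op 1.001
```

View pics/w36.png

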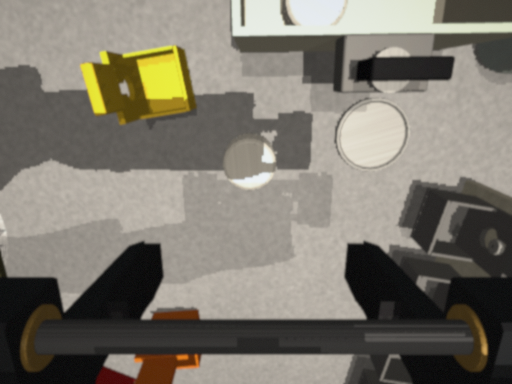

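Run:
```python
from h import *
p=atz('w36',249,162,.04);print(p,tool('w36',p)*1000)
for q in((85,60),(125,120),(195,105)): print([np.round(tool('w36',atz('w36',*q,z))*1000) for z in (0,.13)])
```

```text
[0.43657613 0.09797236 0.04      ] [ -2.62191563  -3.69261401 192.16291471]
[array([ 104., -186.,  232.]), array([  97., -126.,  102.])]
[array([  38., -149.,  232.]), array([  52., -101.,  102.])]
[array([ 55., -66., 232.]), array([ 64., -45., 102.])]
```

>>> {"op": "move_arm", "data": {
  "turn": [
    [0,0,0],
    [0,0,0],
    [0,0,0],
    [0,0,0],
    [0,0,0],
    [0,0,0],
    [0,0,0],
    [0,0,0],
    [0,0,0],
    [0,0,0]
  ],
  "dp": [
    [-0.12,-0.14,0.6],
    [0,0,1],
    [0,0,1],
    [0,0,1],
    [0,0,1],
    [0,0,1],
    [0,0,1],
    [0,0,1],
    [0,0,1],
    [0,0,1]
  ],
  "jaw": [-1,-1,-1,-1,-1,-1,-1,-1,-1,-1]
}}

```text
clock: 58.62
tool_pos: [0.4381, 0.1006, 0.0013]
eef_rot: [0.706, 0.708, -0.002, -0.003]
contact_force: [-0.4, 0.4, -0.2]
opening: 1.002
```

>>> {"op": "move_arm", "data": {
  "turn": [
    [0,0,0],
    [0,0,0],
    [0,0,0],
    [0,0,0],
    [0,0,0],
    [0,0,0],
    [0,0,0],
    [0,0,0]
  ],
  "dp": [
    [0,0,0],
    [0,0,0],
    [0,0,0],
    [0,0,0],
    [0,0,0],
    [0,0,0],
    [0,0,0],
    [0,0,0]
  ],
  "jaw": [-1,-1,1,1,1,1,1,1],
  "newtons": 12
}}

```text
clock: 59.28
tool_pos: [0.4393, 0.0996, 0.0045]
eef_rot: [0.707, 0.707, -0.001, -0.002]
contact_force: [-0.2, -0.7, 5.2]
opening: 0.652
```

>>> {"op": "move_arm", "data": {
  "turn": [
    [0,0,0],
    [0,0,0],
    [0,0,0],
    [0,0,0],
    [0,0,0],
    [0,0,0],
    [0,0,0]
  ],
  "dp": [
    [0,0,-0.3],
    [0,0,-0.3],
    [0,0,-0.4],
    [0,0,-0.6],
    [0,0,-0.6],
    [0,0,-0.6],
    [0,0,0]
  ],
  "jaw": [1,1,1,1,1,1,1]
}}

```text
clock: 59.87
tool_pos: [0.4404, 0.0996, 0.0765]
eef_rot: [0.707, 0.707, 0.0, -0.001]
contact_force: [-0.1, -0.7, 0.1]
opening: 0.651
```

Run:
```python
from h import *
s=st();print(s['q']);snap('wrist','w37');snap('side','s12'); crop('s12',200,100,130,110,6,'c21')
```

```text
t 59.87 p [0.4404 0.0996 0.0765] R [[0.0, 1.0, -0.001], [1.0, -0.0, 0.001], [0.001, -0.001, -1.0]] F [-0.1 -0.7  0.1] op 0.651
[-0.43552946  0.7361497   0.18226498  2.20024291 -0.52985253  0.24632028
  0.21681596]
```

View pics/c21.png

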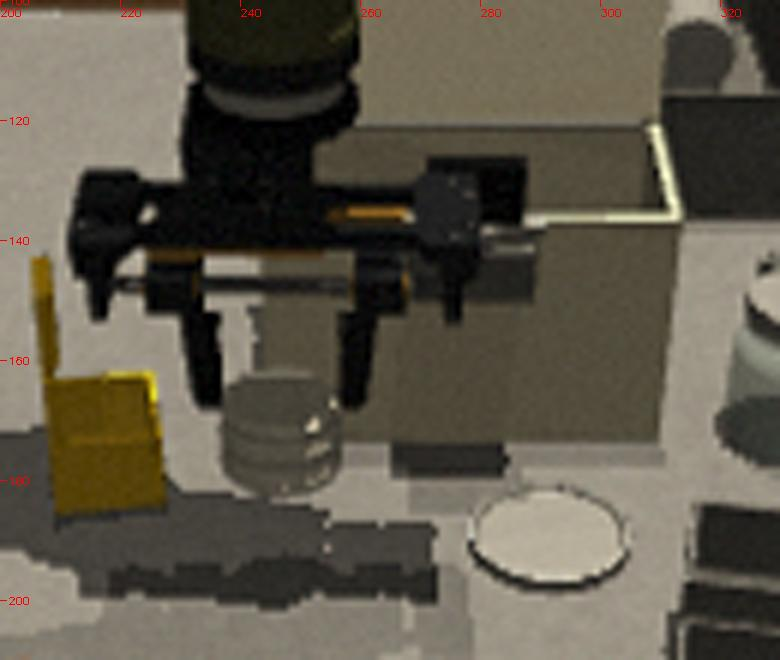

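>>> {"op": "move_arm", "data": {
  "turn": [
    [0,0,0],
    [0,0,0],
    [0,0,0],
    [0,0,0],
    [0,0,0],
    [0,0,0],
    [0,0,0],
    [0,0,0],
    [0,0,0],
    [0,0,0]
  ],
  "dp": [
    [0,0,-0.7],
    [0,0,-1],
    [0,0,-1],
    [0,0,-1],
    [0,0,-1],
    [0,0,-1],
    [0,0,-0.8],
    [0.6,0.5,0],
    [0.8,0.7,0],
    [0.8,0.7,0]
  ],
  "jaw": [1,1,1,1,1,1,1,1,1,1]
}}

```text
clock: 60.8
tool_pos: [0.4874, 0.1547, 0.2361]
eef_rot: [0.707, 0.707, -0.002, -0.002]
contact_force: [0.9, 0.5, 0.8]
opening: 0.653
```

>>> {"op": "move_arm", "data": {
  "turn": [
    [0,0,0],
    [0,0,0],
    [0,0,0],
    [0,0,0],
    [0,0,0],
    [0,0,0],
    [0,0,0],
    [0,0,0]
  ],
  "dp": [
    [0.8,0.7,0],
    [0.8,0.7,0],
    [0.8,0.7,0],
    [0.8,0.6,0],
    [0.8,0.6,0],
    [0.34,0.3,0],
    [0,0,0],
    [0,0,0]
  ],
  "jaw": [1,1,1,1,1,1,1,1]
}}

```text
clock: 61.47
tool_pos: [0.5767, 0.2623, 0.2345]
eef_rot: [0.707, 0.707, -0.003, -0.002]
contact_force: [0.0, -0.6, 0.3]
opening: 0.649
```

Run:
```python
from h import *
s=st();snap('wrist','w38')
```

```text
t 61.47 p [0.5767 0.2623 0.2345] R [[-0.0, 1.0, -0.007], [1.0, 0.0, -0.001], [-0.001, -0.007, -1.0]] F [ 0.  -0.6  0.3] op 0.649
```

View pics/w38.png

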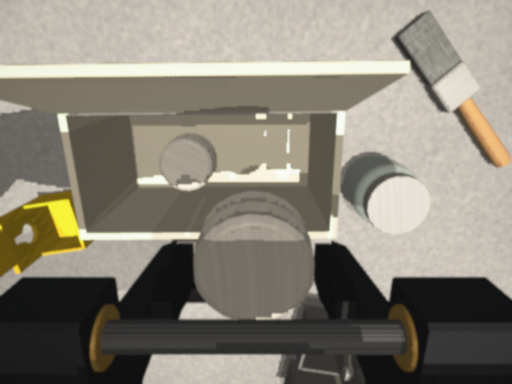

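>>> {"op": "move_arm", "data": {
  "turn": [
    [0,0,0],
    [0,0,0],
    [0,0,0],
    [0,0,0],
    [0,0,0],
    [0,0,0],
    [0,0,0],
    [0,0,0],
    [0,0,0],
    [0,0,0]
  ],
  "dp": [
    [0,0,0.6],
    [0,0,0.9],
    [0,0,0.9],
    [0,0,0.9],
    [0,0,0.9],
    [0,0,0.9],
    [0,0,0.6],
    [0,0,0.3],
    [0,0,0],
    [0,0,0]
  ],
  "jaw": [1,1,1,1,1,1,1,1,1,1]
}}

```text
clock: 62.35
tool_pos: [0.5768, 0.2621, 0.0864]
eef_rot: [0.707, 0.707, -0.001, -0.002]
contact_force: [0.2, 0.6, 0.2]
opening: 0.65
```

>>> {"op": "move_arm", "data": {
  "turn": [
    [0,0,0],
    [0,0,0],
    [0,0,0],
    [0,0,0],
    [0,0,0],
    [0,0,0],
    [0,0,0],
    [0,0,0],
    [0,0,0],
    [0,0,0]
  ],
  "dp": [
    [0,0,0],
    [0,0,0],
    [0,0,0],
    [0,0,-0.5],
    [0,0,-0.9],
    [0,0,-0.9],
    [0,0,-0.9],
    [0,0,-0.9],
    [0,0,-0.9],
    [0,0,-0.9]
  ],
  "jaw": [-0.55,-0.55,-0.55,-0.55,-0.55,-0.55,-0.55,-0.55,-0.55,-0.55]
}}

```text
clock: 63.18
tool_pos: [0.5775, 0.2627, 0.236]
eef_rot: [0.707, 0.707, -0.001, -0.002]
contact_force: [-0.3, -0.9, -0.2]
opening: 0.775
```

>>> {"op": "move_arm", "data": {
  "turn": [
    [0,0,0],
    [0,0,0],
    [0,0,0],
    [0,0,0],
    [0,0,0],
    [0,0,0],
    [0,0,0],
    [0,0,0],
    [0,0,0]
  ],
  "dp": [
    [0,0,-0.9],
    [0,0,-0.9],
    [0,0,-0.9],
    [0,0,-0.9],
    [-0.8,-0.8,0],
    [-0.8,-0.8,0],
    [0,-0.8,0],
    [0,0,0],
    [0,0,0]
  ],
  "jaw": [-0.55,-0.55,-0.55,-0.55,-0.55,-0.55,-0.55,-0.55,-0.55]
}}

```text
clock: 63.93
tool_pos: [0.5176, 0.2231, 0.3251]
eef_rot: [0.707, 0.707, -0.0, -0.002]
contact_force: [0.1, -0.2, -0.2]
opening: 0.772
```

Run:
```python
from h import *
s=st();snap('wrist','w39');snap('side','s13');snap('scene','sc5'); crop('s13',200,80,190,150,4,'c21');crop('sc5',140,180,200,130,4,'c22')
```

```text
t 63.93 p [0.5176 0.2231 0.3251] R [[-0.001, 1.0, -0.003], [1.0, 0.001, 0.002], [0.002, -0.003, -1.0]] F [ 0.1 -0.2 -0.2] op 0.772
```

View pics/w39.png

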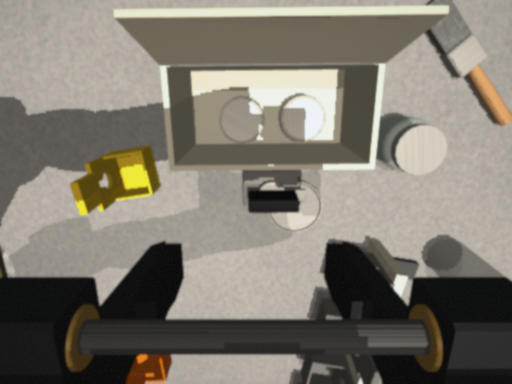

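View pics/c21.png

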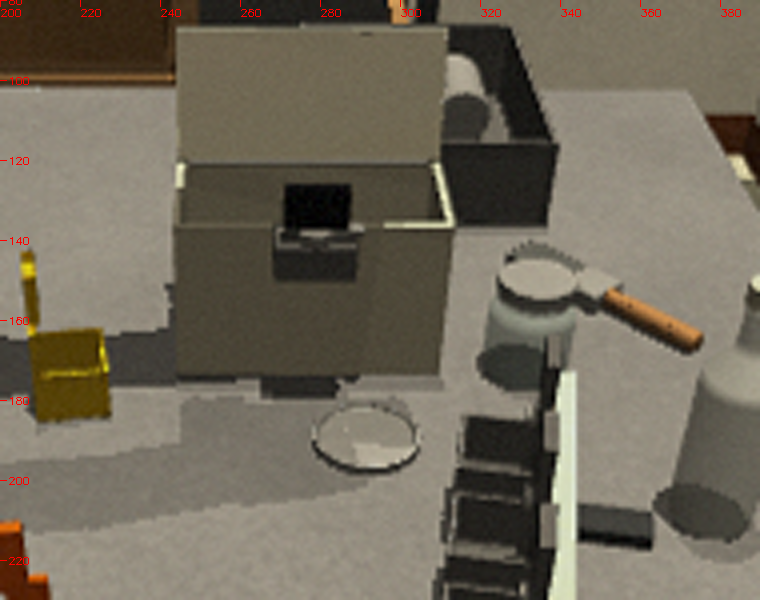

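View pics/c22.png

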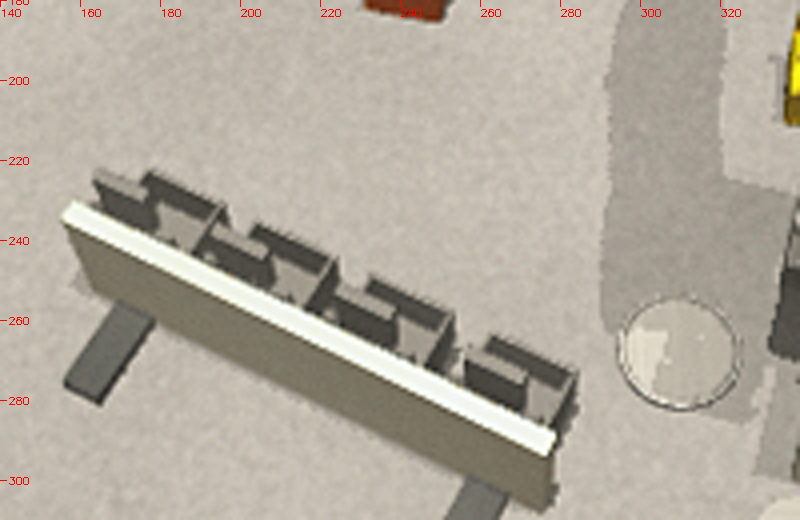

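View pics/sc5.png

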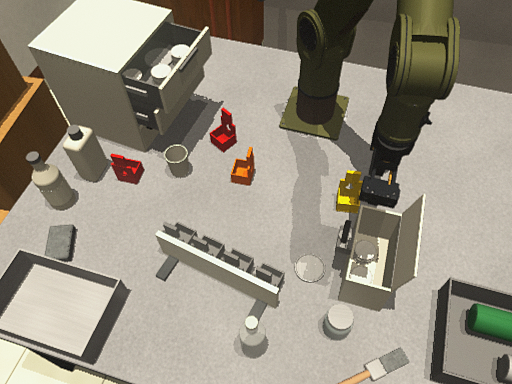

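Run:
```python
from h import *
crop('w39',230,150,110,80,7,'c23')
print('cans',atz('w39',241,120,.046),atz('w39',302.5,117.5,.046),'lid',atz('w39',293,205,.005),'jar',atz('w39',420,149,.09))
```

```text
cans [0.50156351 0.25731144 0.046     ] [0.58168236 0.260614   0.046     ] lid [0.57870199 0.12468544 0.005     ] jar [0.71926753 0.22765753 0.09      ]
```

View pics/c23.png

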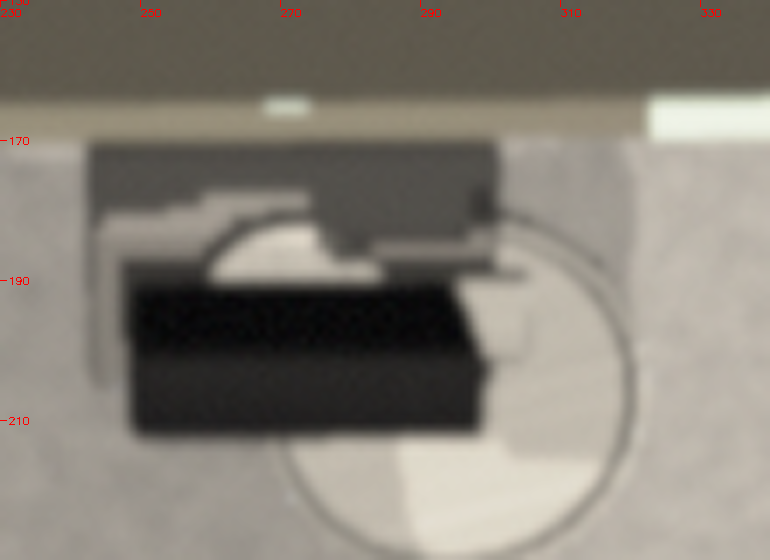

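Run:
```python
from h import *
st(); print(r.finish_job())
```

```text
t 64.08 p [0.5189 0.2233 0.3241] R [[-0.001, 1.0, -0.003], [1.0, 0.001, 0.001], [0.001, -0.003, -1.0]] F [ 0.   0.1 -0.1] op 0.774
the job is handed in; nothing more can be done
None
```

The job is handed in at about 64 s, and my last checks showed it complete; no verdict was reported.

**What I did:**
- I turned the latch knob its quarter turn and the flap sprang open.
- All four grey caddies were present and are hung: A on screw 4, B on screw 3, D on screw 2 and C on screw 1.
- I put both cans into the compartment.

**Last checks:**
- **Latch and flap:** the knob bar lies along the compartment's long side, so it is fully turned, and the flap is standing open.
- **Caddies:** each one met its screw within about 0.5 mm of the height expected for a locked seat, with the screw head visible through the keyhole before lowering. The final pictures show all four side by side on the board. I did not measure their lean or seat distance directly.
- **Cans:** both lie on the compartment floor, at about (0.50, 0.26) and (0.58, 0.26).
- **Bystanders:** the lid and jar are within about 2 mm of their first measured positions. I checked the yogurt cup by eye only, and it is standing.
- **Robot:** the gripper is clear of everything.

**What disagreed:**
- The real fingertips sit about 27 mm behind the reported TCP. My first two knob grips therefore closed above the bar. I allowed for the offset on every later grasp.
- When I went down for can1, the TCP stopped about 12 mm above the commanded height, so I held that can only near its rim. It did not slip.

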